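Close the insulating-brick nest and seat the flask

ROBOT

A 6-joint arm with a two-finger parallel gripper is mounted at the origin on the work surface. World frame = base frame: x ahead of the robot, y to its left, z up, the work surface at z = 0. Lengths are in m, angles in rad, forces in N, time in s.
With the tool pointing down it reaches from about 0.3 to 0.775 m from the base axis. Payload 14.6 kg.
Tool frame: the origin (TCP) lies between the finger pads; the fingertips stand 8 mm ahead of it and the grasp point (between the pads) lies 11 mm behind it; x points along the fingers, y is the direction in which the jaws open and shut, and the axes are right-handed (so a half turn about x gives the same grasp; the last joint's range is limited). The gripper opens to 94 mm and grips with 3 to 60 N. Pads are 16 mm wide; open, the fingers measure 119 mm over their backs; the gripper's body (75 mm by 177 mm) begins 78 mm behind the grasp point.
Start: joints at [1.226, 0.3, 1.521, -0, 1.321, -0.067], TCP at [0.151, 0.529, 0.213] pointing down, gripper open.
Joint ranges: [-3.03, 3.03], [-0.79, 2.21], [0.23, 2.52], [-1.04, 4.18], [0, 3.07], [-2.55, 2.55]. Speed limits (rad/s): [2.22, 2.22, 2.57, 3.14, 3.14, 3.14].

INTERFACE

Orientations are given as [roll, pitch, yaw] about the fixed x, y, z axes, in that order (R = Rz(yaw) Ry(pitch) Rx(roll)).
In Python, from station import ctrl gives the robot as it stands.
- The arm moves only by the shell command python3 -m creep 'ROWS' [FORCE]. ROWS is a JSON object of lists of equal length, an entry for each row: "hand": the closure, from -1 (fully open) to 1 (shut); "slide": the shift along the tool's x, y, z in m, a list of three; "spin": the turn about the tool's x in degrees. A call has 1 to 12 rows; each row is the pose to reach, as a shift and turn from the pose commanded when the call began, along the tool's axes at that moment; what a row does not reach only later rows make up. A row lasts 1/12 s, in which the tool goes at most 41.7 mm and 7.16 degrees, less where a joint would pass 70% of its speed; a pose out of reach is approached as far as the arm can. A call with a gripper value outside its range is refused whole. The fingers move at their own pace and stop on an object; FORCE is the grip in N (left out, the last holds). Time passes only in rows, so rows that repeat a pose let the fingers close. It gives the time, the measured TCP pose, the force and the opening at its end, in the units of the state.
- ctrl.get_obs(): the state, without advancing time (a new reading comes with each control period).
- ctrl.camera(name): name is "scene" or "top"; returns the picture (384x512x3 uint8, red, green, blue); there is no depth.
- ctrl.calibration(name): a dict with "K" (3x3 intrinsics, pixels), "R" (3x3) and "t" (3): a world point X has camera coordinates R X + t. Camera axes: x right, y down, z forward; pixel columns grow to the right and rows downward; lengths in m; the calibration is good to about 2 mm. A picture is of the moment at which its call begins. calibration takes no time and is no camera call.
- ctrl.hand_in(): hands the job in, once; it reports no verdict.
The state is a dict: "time_s": time; "qpos": joint angles; "joint_vel": joint speeds; "tau": joint torques, N m; "ee_pos": TCP position; "eef_rot": TCP orientation; "force": force on the tool from outside, world axes, zero at the start; "moment": the same for the moment, N m; "grip_width": finger opening in m.
Only numpy, scipy, OpenCV 4.12 (cv2) and the standard library are available. Lean on these libraries where they do the work, as an engineer would, in place of code of your own. Each camera call takes 0.05 s, during which the arm holds its last target.

TASK

Finish the pinwheel layer of insulating bricks on the hearth slab: take the two bricks from the sloping rack and lay them flat in the two empty places, all four bricks close up against one another, with the end of one held by the spring jaw. Then set the round-bottomed flask upright in the steel ring in the middle, level and centred, without knocking it over. Leave the other things on the bench where they are.

Things in the scene. Friction and masses are not known exactly. Their poses are not given: they have to be found in the camera images.
- slab: White hearth slab 210 x 210 x 20 mm, fixed, yaw within 0.2 rad. Origin: centre of its underside, z = 0; x, y along its edges. The layer is a pinwheel of four flat bricks, places a to d, a 190 mm square with a 90 mm square opening, centred. Steel stops 20 mm high, 8 thick, 30 long stand outside the square: on edge y = -95 at x = -75 and 70, on edge x = 95 at y = -65, 15 and 70 mm.
- place_a (a point): Centre of a brick lying in place a: slab x -95..45, y -95..-45 mm, long axis along slab x. 45 mm above the slab's underside (25 above its top), as for the other places; axes as the slab's. Already filled by laid1.
- place_b (a point): The same for place b: slab x 45..95, y -95..45 mm, long axis along slab y. Already filled by laid2.
- place_c (a point): The same for place c: slab x -45..95, y 45..95 mm, long axis along slab x; empty. A brick here touches the end of brick b with the +x part of its -y side, and the steel stop at x = 95, y = 70 mm with its +x end.
- place_d (a point): The same for place d: slab x -95..-45, y -45..95 mm, long axis along slab y; empty. A brick here touches the side of brick a with its -y end, the -x end of brick c with the +y part of its +x side, and the spring jaw with its +y end.
- jaw (a joint): How far (m) the blue jaw is pushed out along slab +y; spring 3.6 N at 0, 6 N at 0.008 (brick d in place), 9 N at 0.018 (hard end). Brick d must push it back: a brick let straight down lands on its square top edge. Held level just above the laid bricks, a brick can push the plate back with its end, then be lowered; the plate rubs on it. The spring then shoves it up against brick a.
- jaw_face (a point): Middle of the front face of the blue jaw plate, 34 mm above the slab's top; moves with it. Plate 32 mm wide (slab x), 8 thick, from 1 to 92 mm above the slab's top (bricks: 50). At rest its face is at slab x = -70, y = 87 mm, 8 mm inside place d. Behind it a fixed grey block, 50 mm high, at slab x -95..-45, y 136..158 mm on a tab of the slab.
- ring_top (a point): Centre of the top rim of the dark steel ring fixed in the middle of the slab: outer diameter 48, inner 36, height 14 mm; this point is 34 mm above the slab's underside.
- rack: Fixed aluminium rack, 200 mm wide, left or right of the slab. Its sheet deck slopes 30 degrees, rising along the rack's own +x, away from the robot (yaw within 0.15 rad). Two bricks lie on it side by side, centres 96 mm apart, long axis up the slope, lower end against a lip 14 mm high. Origin: on the bench under the middle.
- brick1_mid (a point): Loose cream insulating brick, 140 x 50 x 50 mm (own x the long axis), about 0.2 kg, rounded 2 mm edges; the point is its centre, half-way up. Starts on the rack, tilted by 30 degrees with its x axis pointing up the slope.
- brick2_mid (a point): Loose cream insulating brick, 140 x 50 x 50 mm (own x the long axis), about 0.2 kg, rounded 2 mm edges; the point is its centre, half-way up. Starts on the rack beside the other one. The two are alike and either may go in either place.
- laid1_mid (a point): Loose cream insulating brick, 140 x 50 x 50 mm (own x the long axis), about 0.2 kg, rounded 2 mm edges; the point is its centre, half-way up. Already lies in place a.
- laid2_mid (a point): Loose cream insulating brick, 140 x 50 x 50 mm (own x the long axis), about 0.2 kg, rounded 2 mm edges; the point is its centre, half-way up. Already lies in place b.
- flask_mid (a point): Round-bottomed amber flask with a metal lump in its base, 105 mm high, 0.16 kg. Bulb 56 mm in diameter; straight neck 26 mm from 53 to 100 mm above its lowest point, then a 32 mm lip. The point is on its axis, 52.5 mm above its lowest point; z is its axis. Starts upright in the cork ring. Seated in the steel ring, the point is about 46 mm above the ring's rim.
- stand: Cork ring on which the flask starts: outer diameter 68, inner 36, height 30 mm, fixed; origin at the centre of its underside. On the other side of the slab from the rack.
- crucible: Bystander: small white porcelain crucible, 44 mm across, 35 mm high; origin at its underside. Leave it where it is.
- jar: Bystander: small closed jar, 48 mm across, 60 mm high; origin at its underside. Leave it where it is.
- brush: Bystander: brush lying flat; origin at its underside. Leave it where it is.
- spatula: Bystander: lab spatula lying flat; origin at its underside. Leave it where it is.
- weight: Bystander: brass weight, 36 mm across, 30 mm high; origin at its underside. Leave it where it is.
- bottle: Bystander: small bottle, 60 mm across, 100 mm high; origin at its underside. Leave it where it is.
- dish: Bystander: shallow white dish, 70 mm across, 20 mm high; origin at its underside. Leave it where it is.
Mind the look-alikes: they are no part of the job. There is more than one size of the part that bears flask_mid; the job needs the middle-sized.

How it is judged:
By the outcome, as a careful person would: the job done as asked, in the order asked, and still so for the second after the job is handed in, with the robot touching nothing.
It also fails if it takes over 72 s, if anything falls off the work surface, if the arm or the gripper's body presses on something with over 40 N, if the wrist force passes 120 N, or if a joint passes its speed limit or range.

## Working session

There is one attempt and no reset: what is moved stays moved. The work goes in short steps, Python scripts to look and compute and a shell command to move; the robot and the scene stay as the last step left them, time stands still between calls to the robot, and variables do not carry over. Pictures are saved under pics/ and viewed, and the job is handed in when it is done.

```bash
ls; mkdir -p pics
python3 - <<'E'
from station import ctrl
import cv2,numpy as np
o=ctrl.get_obs(); print({k:np.round(v,3).tolist() for k,v in o.items()})
for n in("scene","top"):
    im=ctrl.camera(n); cv2.imwrite(f"pics/{n}0.png",im[:,:,::-1]); 
    c=ctrl.calibration(n); print(n,c)
E
```

```text
pics
{'time_s': 0.0, 'qpos': [1.226, 0.3, 1.522, -0.0, 1.321, -0.067], 'joint_vel': [0.001, 0.001, 0.002, 0.0, 0.0, 0.001], 'tau': [-0.0, -53.179, -35.277, 0.071, 0.024, -0.0], 'ee_pos': [0.151, 0.529, 0.213], 'eef_rot': [-1.623, 1.57, -1.901], 'force': [-0.068, -1.068, 0.434], 'moment': [0.063, -0.028, -0.046], 'grip_width': 0.094}
scene {'K': array([[465.67069642,   0.        , 259.87739676],
       [  0.        , 465.67069642, 190.2273556 ],
       [  0.        ,   0.        ,   1.        ]]), 'R': array([[-0.69868942,  0.71541752, -0.00329715],
       [ 0.40095856,  0.38775807, -0.82998549],
       [-0.59250766, -0.5812241 , -0.55777524]]), 't': array([ 0.38725714, -0.14317794,  1.49409218])}
top {'K': array([[470.53629708,   0.        , 254.42368588],
       [  0.        , 470.53629708, 195.83067592],
       [  0.        ,   0.        ,   1.        ]]), 'R': array([[-0.03704937, -0.99930729, -0.00350482],
       [-0.97724437,  0.03696395, -0.20887101],
       [ 0.20885588, -0.00431348, -0.97793692]]), 't': array([5.99694313e-05, 5.51444679e-01, 1.11146134e+00])}
```

View pics/scene0.png

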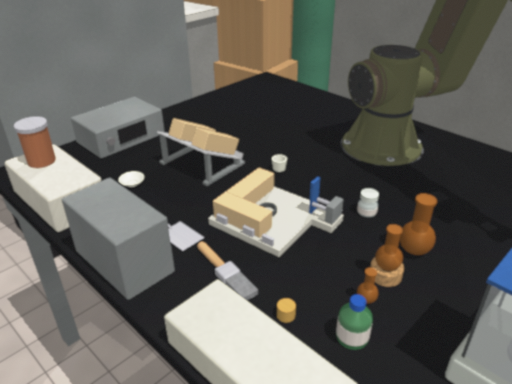

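View pics/top0.png

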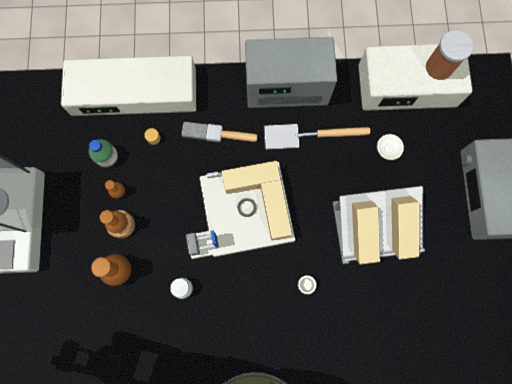

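Run:
```python
import cv2
t=cv2.imread("pics/top0.png")
cv2.imwrite("pics/c1.png",cv2.resize(t[145:275,175:305],None,fx=6,fy=4.6*1,interpolation=cv2.INTER_CUBIC) if 0 else cv2.resize(t[150:270,180:310],(780,720)[:2] if 0 else (650,600),interpolation=cv2.INTER_CUBIC))
cv2.imwrite("pics/c2.png",cv2.resize(t[175:275,325:435],(660,600),interpolation=cv2.INTER_CUBIC))
cv2.imwrite("pics/c3.png",cv2.resize(t[135:295,80:200],(450,600),interpolation=cv2.INTER_CUBIC))
s=cv2.imread("pics/scene0.png")
cv2.imwrite("pics/c4.png",cv2.resize(s[110:260,150:350],(800,600),interpolation=cv2.INTER_CUBIC))
cv2.imwrite("pics/c5.png",cv2.resize(s[180:320,340:450],(471,600),interpolation=cv2.INTER_CUBIC))
```

```text
(no output)
```

View pics/c1.png

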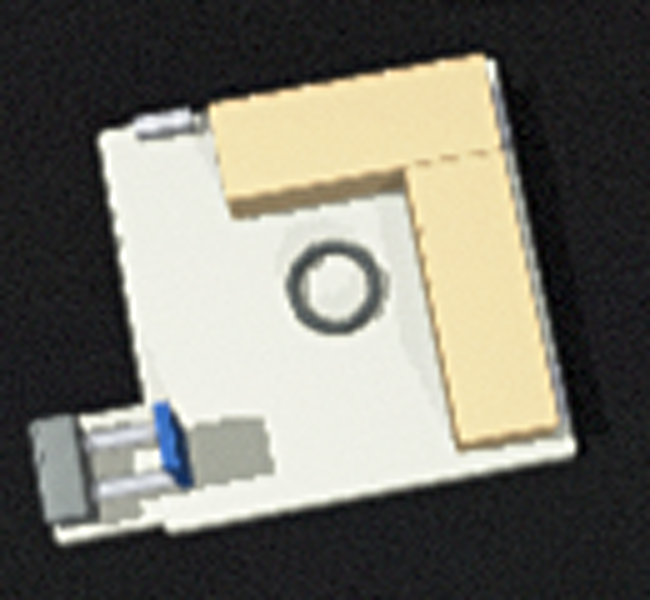

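View pics/c2.png

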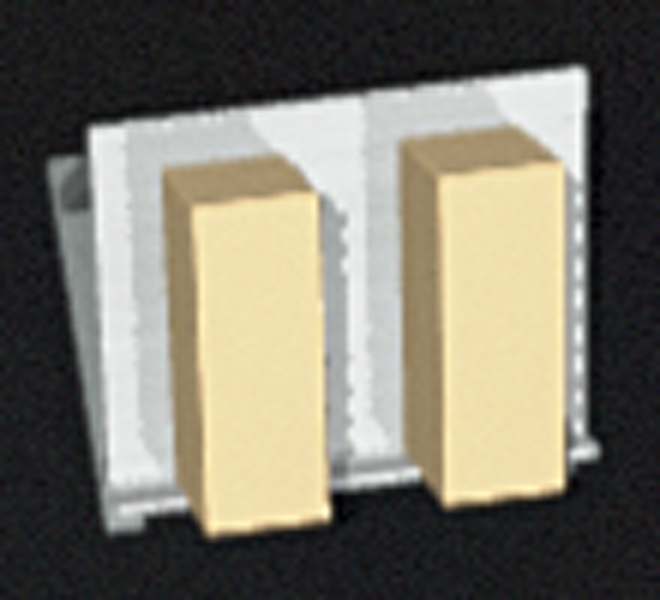

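View pics/c3.png

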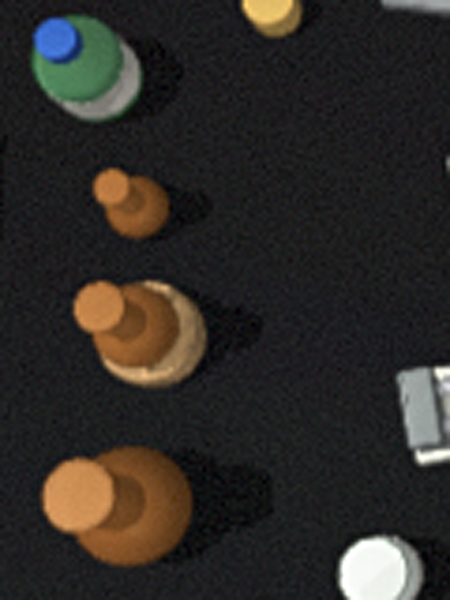

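View pics/c4.png

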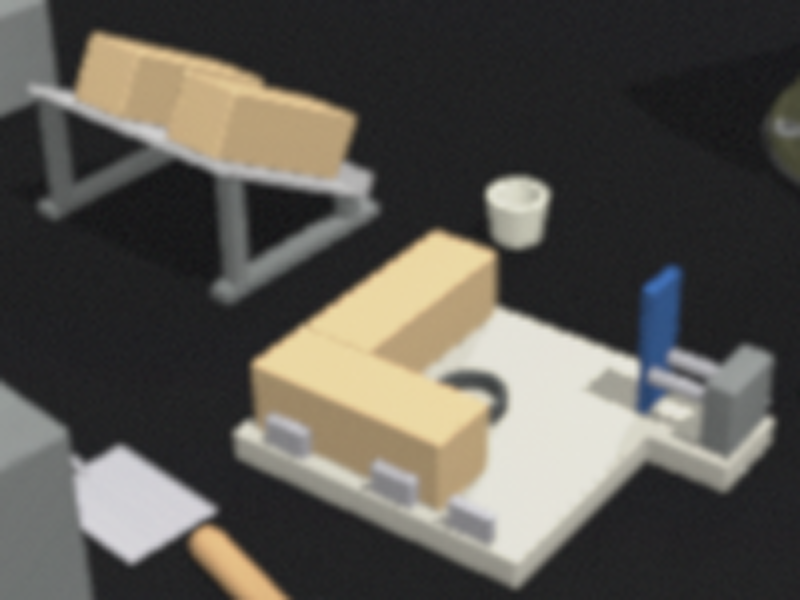

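View pics/c5.png

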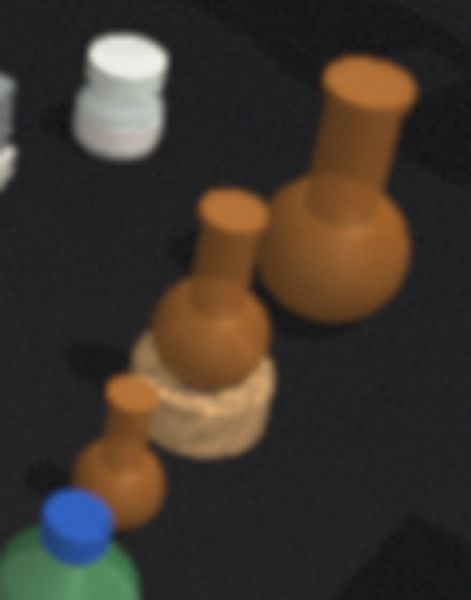

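```bash
cat > h.py <<'E'
import numpy as np
from scipy.optimize import least_squares
from scipy.spatial.transform import Rotation as Ro
from station import ctrl
C={n:ctrl.calibration(n) for n in("scene","top")}
def proj(n,X):
    c=C[n]; p=np.atleast_2d(X)@c["R"].T+c["t"]; p=p@c["K"].T; return p[:,:2]/p[:,2:]
def crop(pts,x0,y0,s): return (np.array(pts,float)+.5)/s-.5+[x0,y0]
def ray(n,uv,z):
    c=C[n]; d=c["R"].T@np.linalg.inv(c["K"])@[uv[0],uv[1],1]; o=-c["R"].T@c["t"]; return o+d*(z-o[2])/d[2]
E
cat > fit.py <<'E'
from h import *
L=[]
def T(x,y,z,p): L.append(("top",[x,y,z],crop([p],180,150,5)[0]))
def S(x,y,z,p): L.append(("scene",[x,y,z],crop([p],150,110,4)[0]))
T(105,105,20,(100,133));T(95,45,70,(210,103));T(45,45,70,(232,203));T(95,-95,70,(487,57))
T(-95,-45,70,(460,442));T(-95,-95,70,(558,425));T(0,0,34,(336,285));T(-105,-105,20,(575,442))
S(95,-95,70,(253,362));S(95,45,70,(438,445));S(45,45,70,(490,400));S(-95,-95,70,(437,230));S(-95,-45,70,(497,255));S(105,105,20,(517,564))
def W(q,X): 
    c,s=np.cos(q[2]),np.sin(q[2]); X=np.array(X)/1000; return [q[0]+c*X[0]-s*X[1],q[1]+s*X[0]+c*X[1],X[2]]
f=lambda q:np.concatenate([proj(n,W(q,X))[0]-uv for n,X,uv in L])
r=least_squares(f,[.5,0,0],loss='soft_l1'); print("slab",r.x.round(4)); print(f(r.x).reshape(-1,2).round(1).tolist())
for name,pt in(("L",[(192,205),(318,193),(330,520),(210,535),(163,170),(280,157)]),("R",[(440,175),(563,162),(566,492),(446,506),(400,142),(515,128)])):
    pt=crop(pt,325,175,6)
    X=np.array([(70,25,25),(70,-25,25),(-70,-25,25),(-70,25,25),(70,25,-25),(70,-25,-25)])/1000
    def g(q):
        R=Ro.from_euler('xyz',[0,-np.pi/6,q[3]]); return (proj("top",R.apply(X)+q[:3])-pt).ravel()
    b=least_squares(g,[.5,-.3,.1,0]); print(name,b.x.round(4)); print(g(b.x).reshape(-1,2).round(1).tolist())
E
python3 fit.py
```

```text
slab [0.5292 0.0008 0.1486]
[[-0.3, -0.3], [-0.3, 0.2], [-1.2, -0.6], [-0.5, -0.7], [-0.1, 0.5], [0.6, 0.0], [-0.5, 0.0], [0.4, 2.3], [-0.6, -0.1], [0.2, -0.2], [-0.2, 0.4], [-0.3, -0.2], [0.0, -0.8], [-0.4, -0.6]]
L [ 0.45   -0.2867  0.0651  0.0895]
[[0.2, 0.8], [0.3, 0.2], [0.0, -0.2], [-0.3, -0.1], [-0.5, -0.1], [0.3, -0.5]]
R [ 0.458  -0.3829  0.0664  0.0876]
[[-0.1, 0.8], [0.5, 0.4], [0.1, -0.4], [-0.2, -0.1], [-0.6, -0.3], [0.4, -0.5]]
```

Run:
```python
import cv2
s=cv2.imread("pics/scene0.png")
cv2.imwrite("pics/c6.png",cv2.resize(s[110:185,155:255],(800,600),interpolation=cv2.INTER_CUBIC))
t=cv2.imread("pics/top0.png")
cv2.imwrite("pics/c7.png",cv2.resize(t[200:245,90:150],(800,600),interpolation=cv2.INTER_CUBIC))
```

```text
(no output)
```

View pics/c6.png

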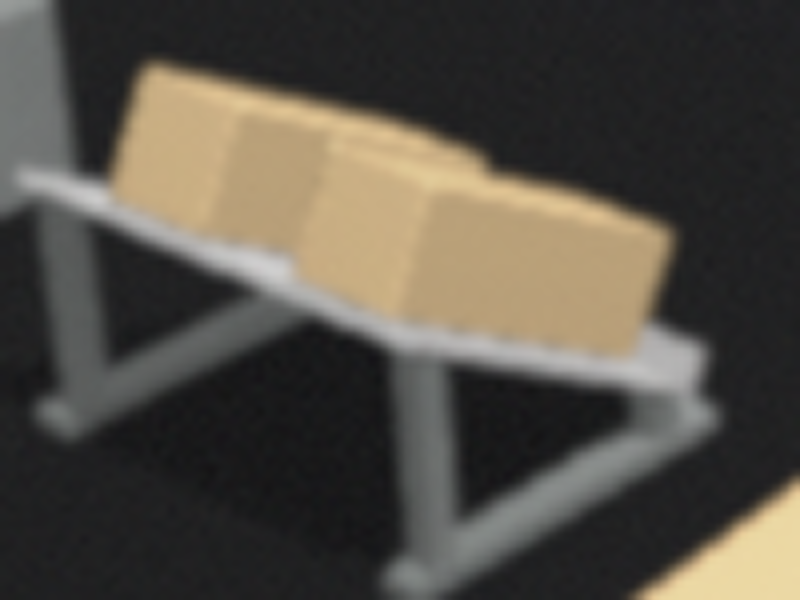

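View pics/c7.png

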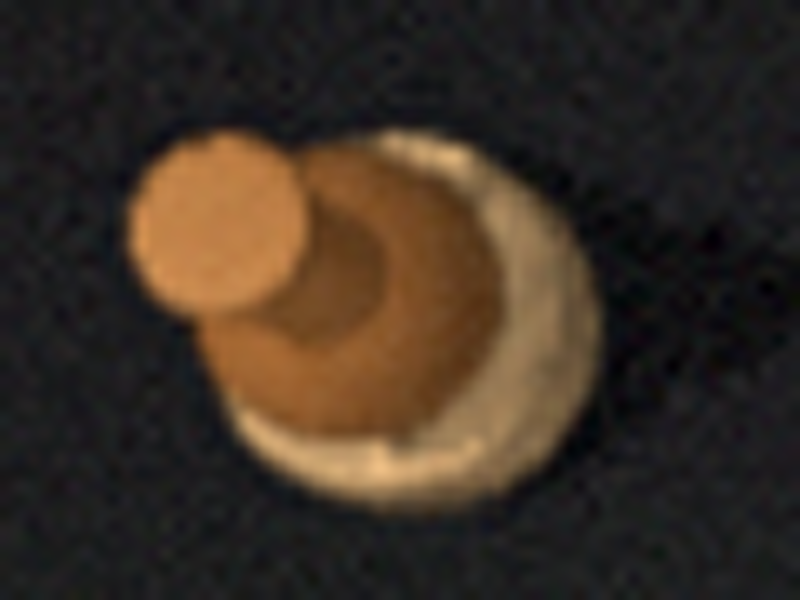

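```bash
cat > fit2.py <<'E'
from h import *
PT={"L":([(192,205),(318,193),(330,520),(210,535),(163,170),(280,157)],[((70,25,25),(437,188)),((70,-25,25),(335,140)),((-70,25,25),(675,235)),((70,25,-25),(398,320)),((70,-25,-25),(295,275)),((-70,25,-25),(632,355))]),
"R":([(440,175),(563,162),(566,492),(446,506),(400,142),(515,128)],[((70,-25,25),(148,65)),((70,25,25),(240,112)),((70,-25,-25),(110,195)),((70,25,-25),(213,235))])}
X=np.array([(70,25,25),(70,-25,25),(-70,-25,25),(-70,25,25),(70,25,-25),(70,-25,-25)])/1000
for n,(a,b) in PT.items():
    a=crop(a,325,175,6); Y=np.array([p[0] for p in b])/1000; b=crop([p[1] for p in b],155,110,8)
    def g(q):
        R=Ro.from_euler('xyz',[0,-np.pi/6,q[3]]); return np.r_[(proj("top",R.apply(X)+q[:3])-a).ravel(),(proj("scene",R.apply(Y)+q[:3])-b).ravel()]
    r=least_squares(g,[.5,-.3,.1,0],loss='soft_l1'); print(n,r.x.round(4),g(r.x).reshape(-1,2).round(1).tolist())
p=crop([(217,222)],90,200,13.33)[0]; s=crop([(234,212)],340,180,4.284)[0]
print("flask lip",ray("top",p,.1285),ray("scene",s,.1285))
for nm,uv in dict(crucible=(307,285),jar=(181,288),bigtop=(103,266),bottle=(97,147)).items(): print(nm,ray("top",uv,.04).round(3))
q=[.5292,.0008,.1486];c,s_=np.cos(q[2]),np.sin(q[2])
for nm,x,y in(("a",-25,-70),("b",70,-25),("c",25,70),("d",-70,25)): print(nm,np.round([q[0]+(c*x-s_*y)/1e3,q[1]+(s_*x+c*y)/1e3],4))
E
python3 fit2.py
python3 - <<'E'
from h import *
o=ctrl.get_obs(); print(Ro.from_euler('xyz',o['eef_rot']).as_matrix().round(3))
E
```

```text
L [ 0.4474 -0.2825  0.0818  0.096 ] [[-0.2, 0.8], [0.3, -0.0], [0.4, 0.3], [-0.2, 0.6], [-0.9, -0.3], [0.1, -0.8], [-0.0, -0.9], [-0.2, 0.0], [0.0, -0.1], [-0.5, 0.0], [-0.4, 0.3], [0.4, 0.8]]
R [ 0.4555 -0.3777  0.0818  0.0908] [[-0.3, 0.7], [0.5, 0.2], [0.3, 0.1], [-0.3, 0.5], [-1.0, -0.5], [0.4, -0.7], [-0.0, 0.1], [0.4, -1.0], [-0.1, 0.4], [-1.2, 0.4]]
flask lip [0.50090072 0.32521327 0.1285    ] [0.50191674 0.32663508 0.1285    ]
crucible [ 0.329 -0.14   0.04 ]
jar [0.333 0.166 0.04 ]
bigtop [0.393 0.357 0.04 ]
bottle [0.699 0.381 0.04 ]
a [ 0.5148 -0.0721]
b [ 0.6021 -0.0136]
c [0.5436 0.0737]
d [0.4563 0.0152]
[[-0.     0.274  0.962]
 [-0.001  0.962 -0.274]
 [-1.    -0.001 -0.   ]]
```

```bash
cat > go.py <<'E'
# usage: go.py x y z(TCP) yaw(rad, of tool z)   prints slide+spin
import sys
from h import *
o=ctrl.get_obs(); R=Ro.from_euler('xyz',o['eef_rot']).as_matrix(); p=o['ee_pos']
psi=np.arctan2(R[1,2],R[0,2])
a=sys.argv[1:]
if len(a)==4:
    x,y,z,w=map(float,a); d=(w-psi+np.pi)%(2*np.pi)-np.pi
    print("slide",(R.T@(np.array([x,y,z])-p)).round(4),"spin",-np.degrees(d).round(2),"or +-180")
print("t",round(o['time_s'],2),"tcp",p.round(4),"psi",psi.round(4),"F",np.round(o['force'],1),"w",round(o['grip_width'],4),"q6",o['qpos'].round(2)[5])
E
python3 go.py 0.40 0.1 0.213 0.09; python3 go.py 0.4474 -0.2825 0.213 0.094;python3 go.py 0.4474 -0.2825 0.078 0.094
```

```text
slide [ 3.000e-04 -3.439e-01  3.573e-01] spin -21.07 or +-180
t 0.1 tcp [0.1507 0.5287 0.2129] psi -0.2778 F [ 0.   0.2 -1.3] w 0.094 q6 -0.07
slide [ 6.000e-04 -6.988e-01  5.077e-01] spin -21.3 or +-180
t 0.1 tcp [0.1507 0.5287 0.2129] psi -0.2778 F [ 0.   0.2 -1.3] w 0.094 q6 -0.07
slide [ 0.1356 -0.6986  0.5077] spin -21.3 or +-180
t 0.1 tcp [0.1507 0.5287 0.2129] psi -0.2778 F [ 0.   0.2 -1.3] w 0.094 q6 -0.07
```

```bash
python3 -m creep '{"hand":[-0.6,-0.6,-0.6,-0.6,-0.6,-0.6,-0.6,-0.6,-0.6,-0.6,-0.6,-0.6],"slide":[[0,-0.03,0.03],[0,-0.06,0.06],[0,-0.088,0.09],[0,-0.116,0.12],[0,-0.144,0.15],[0,-0.172,0.18],[0,-0.2,0.21],[0,-0.23,0.24],[0,-0.26,0.27],[0,-0.29,0.3],[0,-0.32,0.33],[0,-0.344,0.357]],"spin":[7,14,21,28,35,42,49,56,63,70,77,84]}' 20; python3 go.py 0.4474 -0.2825 0.2 -3.047
```

```text
time_s: 1.1
ee_pos: [0.4002, 0.0979, 0.2135]
eef_rot: [1.761, 1.571, 0.011]
force: [-0.9, 1.7, 0.2]
grip_width: 0.075
slide [0.0135 0.1144 0.3659] spin 74.3 or +-180
t 1.1 tcp [0.4002 0.0979 0.2135] psi -1.7502 F [-0.9  1.7  0.2] w 0.075 q6 0.33
```

```bash
python3 -m creep '{"hand":[-0.55,-0.55,-0.55,-0.55,-0.55,-0.55,-0.55,-0.55,-0.55,-0.55,-0.55,-0.55],"slide":[[0,0.01,0.033],[0,0.02,0.066],[0,0.03,0.1],[0,0.04,0.133],[0,0.05,0.166],[0,0.06,0.2],[0,0.07,0.233],[0,0.08,0.266],[0,0.09,0.3],[0,0.1,0.33],[0,0.11,0.35],[0.01,0.114,0.366]],"spin":[7,14,21,28,35,42,49,56,63,70,74.3,74.3]}'; python3 -m creep '{"hand":[-0.55],"slide":[[0,0,0]],"spin":[0]}'; python3 go.py 0.4474 -0.2825 0.078 -3.047
python3 - <<'E'
from station import ctrl
import cv2
for n in("scene","top"): cv2.imwrite(f"pics/{n}1.png",cv2.resize(ctrl.camera(n)[110:290,150:450] if n=="top" else ctrl.camera(n)[80:230,100:350],None,fx=2.6,fy=2.6,interpolation=cv2.INTER_CUBIC)[:,:,::-1])
E
```

```text
time_s: 2.1
ee_pos: [0.4497, -0.2823, 0.2043]
eef_rot: [2.394, 1.569, -0.653]
force: [0.6, 1.1, 0.5]
grip_width: 0.0733
time_s: 2.18
ee_pos: [0.4484, -0.282, 0.2014]
eef_rot: [-0.615, 1.568, 2.625]
force: [-0.4, 0.1, -0.6]
grip_width: 0.0728
slide [0.1234 0.0006 0.0008] spin 0.22 or +-180
t 2.18 tcp [ 0.4484 -0.282   0.2014] psi -3.0431 F [-0.4  0.1 -0.6] w 0.0728 q6 0.84
```

View pics/scene1.png

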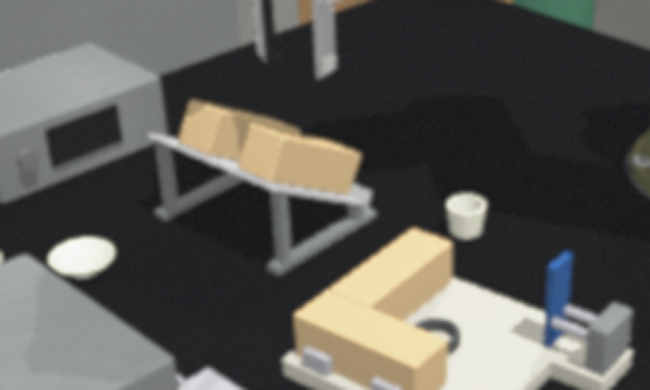

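View pics/top1.png

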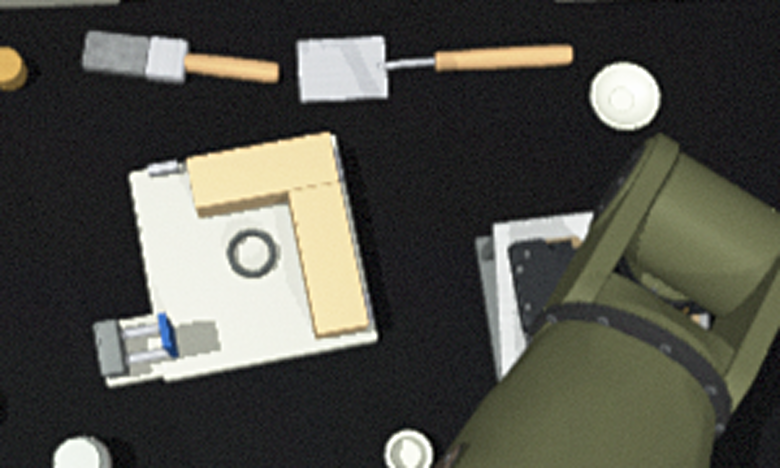

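```bash
python3 -m creep '{"hand":[-0.55,-0.55,-0.55,-0.55,-0.55,-0.55,-0.55,-0.55],"slide":[[0.02,0,0],[0.04,0,0.001],[0.06,0,0.001],[0.08,0,0.001],[0.1,0,0.001],[0.115,0,0.001],[0.124,0,0.001],[0.124,0,0.001]],"spin":[0,0,0,0,0,0,0,0]}'; python3 go.py 0.4474 -0.2825 0.078 -3.047;
python3 -m creep '{"hand":[1,1,1,1],"slide":[[0,0,0],[0,0,0],[0,0,0],[0,0,0]],"spin":[0,0,0,0]}' 15; python3 go.py
```

```text
time_s: 2.95
ee_pos: [0.4476, -0.2788, 0.0784]
eef_rot: [-0.755, 1.568, 2.488]
force: [0.3, -0.2, -0.0]
grip_width: 0.0727
slide [0.0004 0.0036 0.0006] spin 0.43 or +-180
t 2.95 tcp [ 0.4476 -0.2788  0.0784] psi -3.0395 F [ 0.3 -0.2 -0. ] w 0.0727 q6 0.84
time_s: 3.28
ee_pos: [0.4487, -0.2806, 0.0806]
eef_rot: [2.304, 1.568, -0.737]
force: [-0.7, -0.6, -0.4]
grip_width: 0.0501
t 3.28 tcp [ 0.4487 -0.2806  0.0806] psi -3.0405 F [-0.7 -0.6 -0.4] w 0.0501 q6 0.84
```

```bash
python3 -m creep '{"hand":[1,1],"slide":[[0,0,0],[0,0,0]],"spin":[0,0]}' 30; python3 -m creep '{"hand":[1,1,1,1,1,1,1,1,1],"slide":[[-0.01,0,0],[-0.025,0,0],[-0.04,0,0],[-0.06,0,0],[-0.08,0,0],[-0.1,0,0],[-0.12,0,0],[-0.12,0,0],[-0.12,0,0]],"spin":[0,0,0,0,0,0,0,0,0]}'; python3 go.py 0.5436 0.0777 0.2 -2.993
python3 - <<'E'
from station import ctrl
import cv2
n="scene"; cv2.imwrite(f"pics/{n}2.png",cv2.resize(ctrl.camera(n)[50:230,100:350],None,fx=3,fy=3,interpolation=cv2.INTER_CUBIC)[:,:,::-1])
E
```

```text
time_s: 3.45
ee_pos: [0.4487, -0.2806, 0.0805]
eef_rot: [2.363, 1.568, -0.678]
force: [0.7, -1.1, 6.2]
grip_width: 0.0498
time_s: 4.2
ee_pos: [0.4481, -0.28, 0.1998]
eef_rot: [2.482, 1.57, -0.559]
force: [-0.1, -0.4, -2.7]
grip_width: 0.0499
slide [-3.000e-04 -3.463e-01 -1.311e-01] spin -2.73 or +-180
t 4.2 tcp [ 0.4481 -0.28    0.1998] psi -3.0406 F [-0.1 -0.4 -2.7] w 0.0499 q6 0.84
```

View pics/scene2.png

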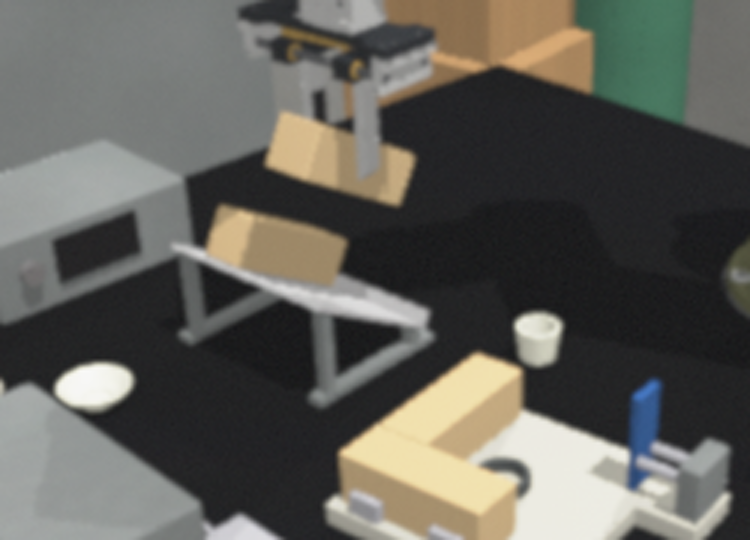

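```bash
python3 -m creep '{"hand":[1,1,1,1,1,1,1,1,1,1,1,1],"slide":[[0,-0.015,-0.005],[0,-0.045,-0.016],[0,-0.08,-0.03],[0,-0.12,-0.045],[0,-0.16,-0.06],[0,-0.2,-0.076],[0,-0.24,-0.09],[0,-0.28,-0.105],[0,-0.315,-0.117],[0,-0.338,-0.126],[0,-0.35,-0.13],[0,-0.35,-0.13]],"spin":[0,0,-0.5,-1,-1.5,-2,-2.7,-2.7,-2.7,-2.7,-2.7,-2.7]}'; python3 -m creep '{"hand":[1],"slide":[[0,0,0]],"spin":[0]}';python3 go.py 0.5419 0.0816 0.085 -2.993
```

```text
time_s: 5.25
ee_pos: [0.5417, 0.0832, 0.1978]
eef_rot: [-0.149, 1.568, -3.14]
force: [-0.4, -0.3, -3.1]
grip_width: 0.0495
time_s: 5.33
ee_pos: [0.5416, 0.0809, 0.1982]
eef_rot: [0.054, 1.569, -2.938]
force: [0.3, -0.6, -2.1]
grip_width: 0.0502
slide [ 0.1132 -0.0007 -0.0006] spin 0.01 or +-180
t 5.33 tcp [0.5416 0.0809 0.1982] psi -2.9928 F [ 0.3 -0.6 -2.1] w 0.0502 q6 1.5
```

```bash
python3 -m creep '{"hand":[1,1,1,1,1,1,1,1],"slide":[[0.015,0,0],[0.035,0,0],[0.055,0,0],[0.075,0,0],[0.095,0,0],[0.108,0,0],[0.113,0,0],[0.113,0,0]],"spin":[0,0,0,0,0,0,0,0]}'; python3 go.py
python3 - <<'E'
from station import ctrl
import cv2
for n in("scene","top"): 
  im=ctrl.camera(n); cv2.imwrite(f"pics/{n}3.png",cv2.resize(im[140:280,160:360] if n=="top" else im[140:265,180:370],None,fx=4,fy=4,interpolation=cv2.INTER_CUBIC)[:,:,::-1])
E
```

```text
time_s: 6.0
ee_pos: [0.5414, 0.0799, 0.0853]
eef_rot: [-0.006, 1.568, -3.001]
force: [-0.1, 1.1, -1.6]
grip_width: 0.0499
t 6.0 tcp [0.5414 0.0799 0.0853] psi -2.9951 F [-0.1  1.1 -1.6] w 0.0499 q6 1.5
```

View pics/scene3.png

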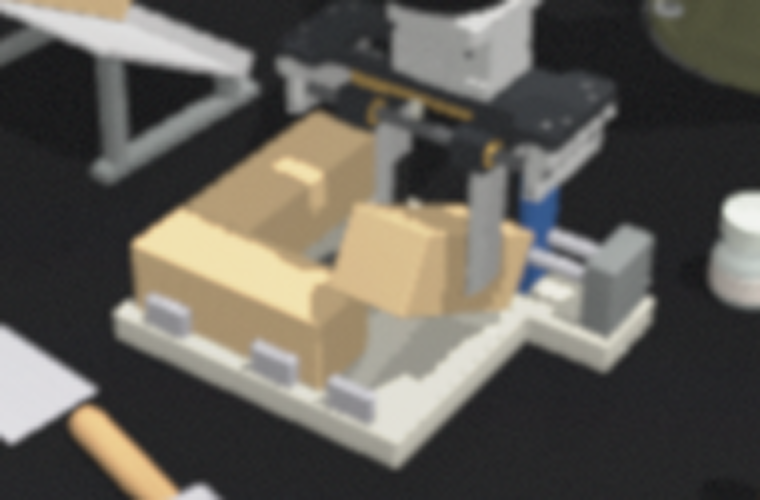

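View pics/top3.png

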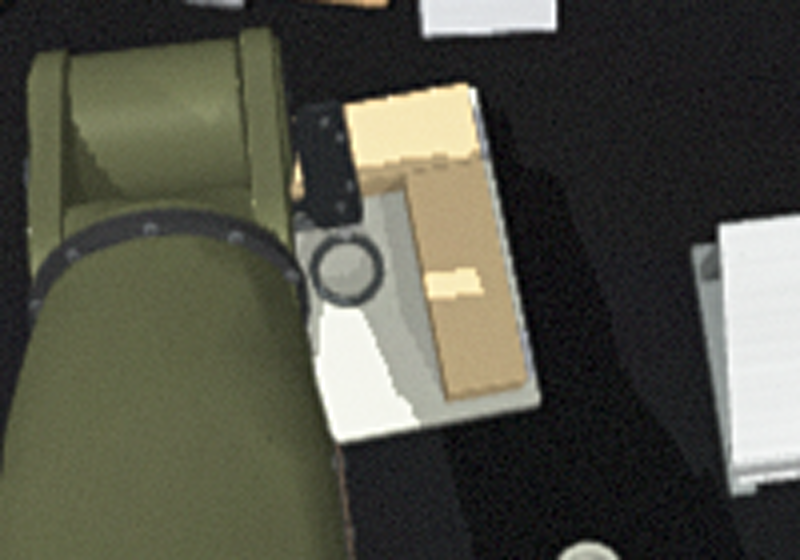

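```bash
python3 -m creep '{"hand":[1,1,1,1,1,1,1,1],"slide":[[0.0,0,0],[0.005,0,0],[0.01,0,0],[0.014,0,0],[0.018,0,0],[0.022,0,0],[0.026,0,0],[0.03,0,0]],"spin":[0,0,0,0,0,0,0,0]}' 8; python3 go.py
python3 - <<'E'
from station import ctrl
import cv2
for n in("scene",): 
  im=ctrl.camera(n); cv2.imwrite(f"pics/{n}4.png",cv2.resize(im[140:265,180:370],None,fx=4,fy=4,interpolation=cv2.INTER_CUBIC)[:,:,::-1])
E
```

```text
time_s: 6.77
ee_pos: [0.5435, 0.0814, 0.0572]
eef_rot: [3.083, 1.567, 0.09]
force: [4.3, 0.6, 3.3]
grip_width: 0.05
t 6.77 tcp [0.5435 0.0814 0.0572] psi -2.9934 F [4.3 0.6 3.3] w 0.05 q6 1.5
```

View pics/scene4.png

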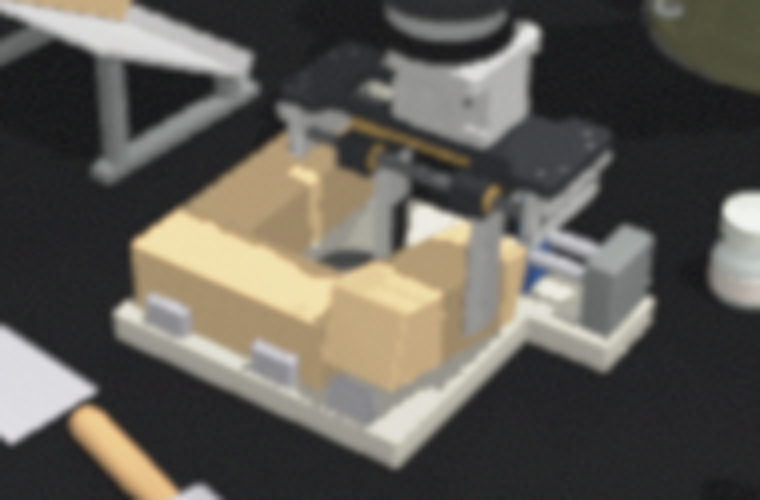

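```bash
python3 -m creep '{"hand":[1,1,1,1,1,1],"slide":[[0.003,0,0.003],[0.006,0,0.003],[0.009,0,0.003],[0.012,0,0.003],[0.015,0,0.003],[0.016,0,0.003]],"spin":[0,0,0,0,0,0]}'; python3 go.py
python3 - <<'E'
from station import ctrl
import cv2
for n in("scene",): 
  im=ctrl.camera(n); cv2.imwrite(f"pics/{n}5.png",cv2.resize(im[140:265,180:370],None,fx=4,fy=4,interpolation=cv2.INTER_CUBIC)[:,:,::-1])
E
```

```text
time_s: 7.32
ee_pos: [0.5395, 0.0809, 0.041]
eef_rot: [3.08, 1.57, 0.086]
force: [-0.4, 1.3, 13.3]
grip_width: 0.0502
t 7.32 tcp [0.5395 0.0809 0.041 ] psi -2.9935 F [-0.4  1.3 13.3] w 0.0502 q6 1.5
```

View pics/scene5.png

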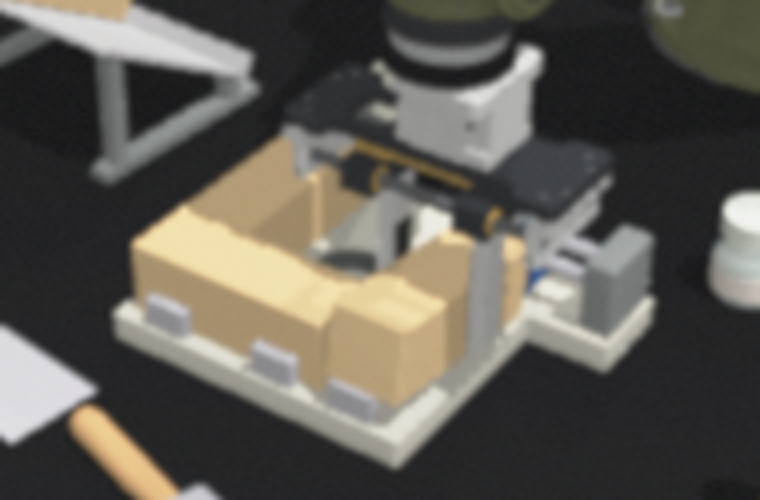

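```bash
python3 -m creep '{"hand":[1,1,1,1],"slide":[[-0.001,0,-0.001],[-0.001,0,-0.003],[-0.001,0,-0.005],[-0.001,0,-0.005]],"spin":[0,0,0,0]}' 12; python3 go.py;  python3 -m creep '{"hand":[1,1,1],"slide":[[0,0,-0.001],[0,0,-0.002],[0,0,-0.002]],"spin":[0,0,0]}' 12; python3 go.py
```

```text
time_s: 7.7
ee_pos: [0.5433, 0.0815, 0.0411]
eef_rot: [-0.048, 1.568, -3.041]
force: [-6.8, -0.7, 7.2]
grip_width: 0.0502
t 7.7 tcp [0.5433 0.0815 0.0411] psi -2.9935 F [-6.8 -0.7  7.2] w 0.0502 q6 1.5
time_s: 7.95
ee_pos: [0.5449, 0.0817, 0.0411]
eef_rot: [-0.044, 1.567, -3.038]
force: [-8.3, -1.4, 8.2]
grip_width: 0.0498
t 7.95 tcp [0.5449 0.0817 0.0411] psi -2.9935 F [-8.3 -1.4  8.2] w 0.0498 q6 1.51
```

```bash
python3 -m creep '{"hand":[1,1,1],"slide":[[0,0.001,0],[0,0.003,0],[0,0.003,0]],"spin":[0,0,0]}' 12; python3 go.py
```

```text
time_s: 8.2
ee_pos: [0.5461, 0.0791, 0.0412]
eef_rot: [-0.416, 1.569, 2.874]
force: [-2.2, 2.3, 4.4]
grip_width: 0.0499
t 8.2 tcp [0.5461 0.0791 0.0412] psi -2.9935 F [-2.2  2.3  4.4] w 0.0499 q6 1.5
```

```bash
python3 -m creep '{"hand":[1,1,1,1],"slide":[[0,0.001,0],[0,0.002,0],[0,0.003,0],[0,0.003,0]],"spin":[0,0,0,0]}' 12; python3 go.py;python3 -m creep '{"hand":[1,1,1],"slide":[[0,0.001,0],[0,0.002,0],[0,0.002,0]],"spin":[0,0,0]}' 12; python3 go.py
```

```text
time_s: 8.53
ee_pos: [0.5469, 0.0757, 0.0412]
eef_rot: [0.309, 1.57, -2.685]
force: [-0.8, 1.6, 1.1]
grip_width: 0.0497
t 8.53 tcp [0.5469 0.0757 0.0412] psi -2.9937 F [-0.8  1.6  1.1] w 0.0497 q6 1.49
time_s: 8.78
ee_pos: [0.5468, 0.0748, 0.0413]
eef_rot: [-0.999, 1.569, 2.292]
force: [-4.4, 9.5, 3.7]
grip_width: 0.0499
t 8.78 tcp [0.5468 0.0748 0.0413] psi -2.993 F [-4.4  9.5  3.7] w 0.0499 q6 1.49
```

```bash
python3 -m creep '{"hand":[1,1,1,1],"slide":[[0,0,-0.001],[0,0.001,-0.002],[0,0.001,-0.003],[0,0.001,-0.003]],"spin":[0,0,0,0]}' 15; python3 go.py
python3 - <<'E'
from station import ctrl
import cv2
for n in("scene","top"): 
  im=ctrl.camera(n); cv2.imwrite(f"pics/{n}6.png",cv2.resize(im[140:280,160:360] if n=="top" else im[150:260,190:350],None,fx=5 if n=="scene" else 4,fy=5 if n=="scene" else 4,interpolation=cv2.INTER_CUBIC)[:,:,::-1])
E
```

```text
time_s: 9.12
ee_pos: [0.5479, 0.075, 0.0409]
eef_rot: [-0.406, 1.564, 2.885]
force: [-19.3, 15.5, 10.2]
grip_width: 0.0496
t 9.12 tcp [0.5479 0.075  0.0409] psi -2.9923 F [-19.3  15.5  10.2] w 0.0496 q6 1.49
```

View pics/scene6.png

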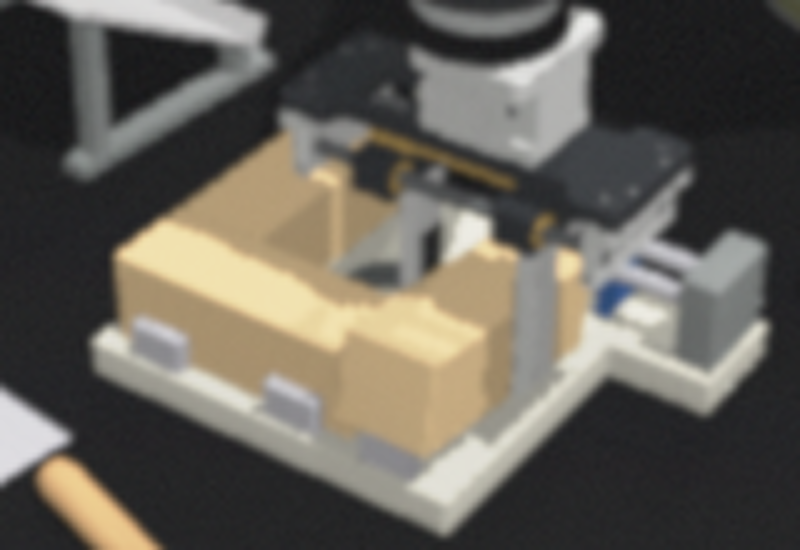

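```bash
python3 -m creep '{"hand":[1,-0.3,-0.3,-0.3,-0.3,-0.3],"slide":[[0,0,0.0015],[0,0,0.0015],[0,0,0.0015],[0,0,0.0015],[-0.005,0,0.0015],[-0.02,0,0.0015]],"spin":[0,0,0,0,0,0]}' 15; python3 go.py
```

```text
time_s: 9.72
ee_pos: [0.548, 0.0728, 0.0602]
eef_rot: [-0.003, 1.568, -2.997]
force: [-0.1, -0.1, 0.1]
grip_width: 0.0611
t 9.72 tcp [0.548  0.0728 0.0602] psi -2.9938 F [-0.1 -0.1  0.1] w 0.0611 q6 1.49
```

```bash
python3 go.py 0.4555 -0.3777 0.2 -3.049; python3 -m creep '{"hand":[-0.5,-0.5,-0.5,-0.5,-0.55,-0.55,-0.55,-0.55,-0.55,-0.55,-0.55,-0.55],"slide":[[-0.04,0,0],[-0.08,0,0],[-0.12,0.0,0.0],[-0.138,0.03,0.01],[-0.138,0.07,0.018],[-0.138,0.11,0.028],[-0.138,0.15,0.038],[-0.138,0.19,0.05],[-0.138,0.23,0.06],[-0.138,0.27,0.07],[-0.138,0.31,0.08],[-0.138,0.35,0.09]],"spin":[0,0,0,0,0,0,0.5,1,1.5,2,2.5,3.2]}'; python3 go.py 0.4555 -0.3777 0.2 -3.049
```

```text
slide [-0.1393  0.4319  0.1583] spin 3.16 or +-180
t 9.72 tcp [0.548  0.0728 0.0602] psi -2.9938 F [-0.1 -0.1  0.1] w 0.0611 q6 1.49
time_s: 10.72
ee_pos: [0.5107, -0.2887, 0.2]
eef_rot: [2.099, 1.57, -0.952]
force: [0.5, 0.3, 0.9]
grip_width: 0.0727
slide [0.     0.0836 0.0631] spin -0.07 or +-180
t 10.72 tcp [ 0.5107 -0.2887  0.2   ] psi -3.0502 F [0.5 0.3 0.9] w 0.0727 q6 0.9
```

```bash
python3 -m creep '{"hand":[-0.55,-0.55,-0.55,-0.55,-0.55],"slide":[[0,0.025,0.02],[0,0.05,0.04],[0,0.075,0.06],[0,0.084,0.063],[0,0.084,0.063]],"spin":[0,0,0,0,0]}'
python3 - <<'E'
from station import ctrl
import cv2
for n in("scene","top"): 
  im=ctrl.camera(n); cv2.imwrite(f"pics/{n}7.png",cv2.resize(im[140:280,160:360] if n=="top" else im[40:260,100:350],None,fx=3 if n=="scene" else 4,fy=3 if n=="scene" else 4,interpolation=cv2.INTER_CUBIC)[:,:,::-1])
E
python3 go.py 0.4555 -0.3777 0.079 -3.049
```

```text
time_s: 11.13
ee_pos: [0.4554, -0.3778, 0.1997]
eef_rot: [1.617, 1.57, -1.436]
force: [-0.4, 0.2, -0.3]
grip_width: 0.073
slide [0.1206 0.0022 0.0015] spin -0.05 or +-180
t 11.23 tcp [ 0.4568 -0.3754  0.1996] psi -3.0498 F [ 0.4 -0.4 -1. ] w 0.073 q6 0.73
```

View pics/scene7.png

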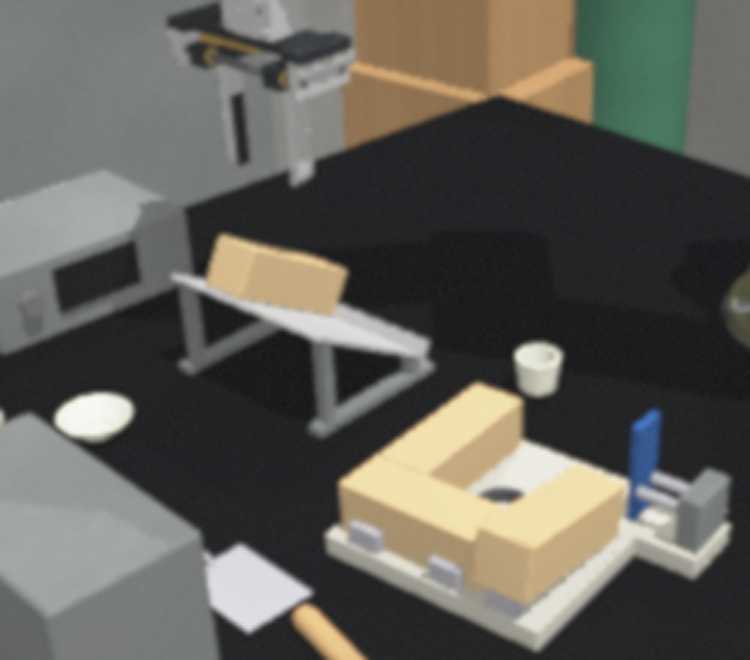

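View pics/top7.png

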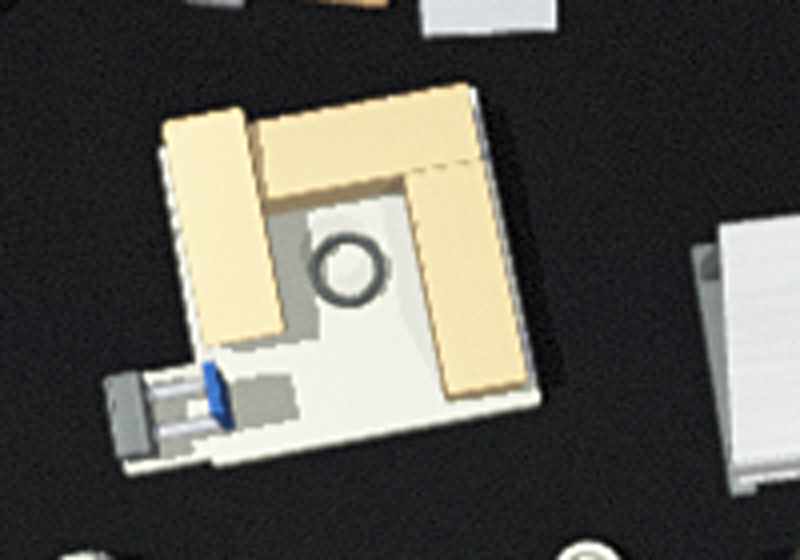

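Run:
```python
from station import ctrl
import cv2
for n in("scene","top"): 
  im=ctrl.camera(n)[:,:,::-1]; cv2.imwrite(f"pics/{n}8f.png",im)
  cv2.imwrite(f"pics/{n}8.png",cv2.resize(im[155:235,190:270] if n=="top" else im[160:260,220:345],(600,600) if n=="top" else (750,600),interpolation=cv2.INTER_CUBIC))
```

```text
(no output)
```

View pics/scene8.png

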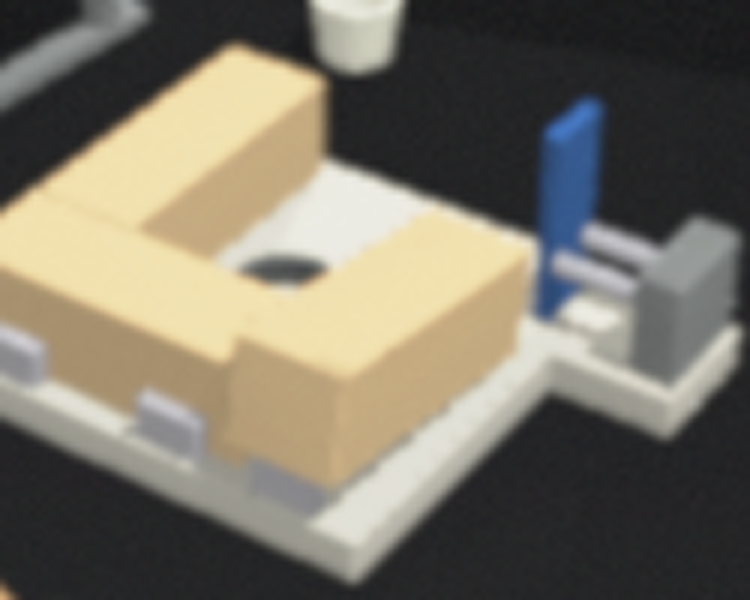

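View pics/top8.png

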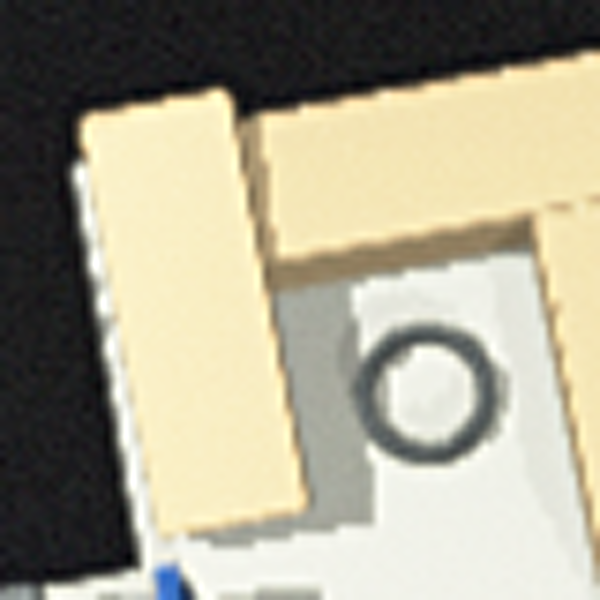

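```bash
cat > fitc.py <<'E'
from h import *
a=crop([(80,118),(232,92),(308,508),(162,532)],190,155,7.5)
A=np.array([(70,25,25),(70,-25,25),(-70,-25,25),(-70,25,25)])/1e3
b=crop([(240,340),(350,378),(530,255),(435,210),(335,490)],220,160,6)
B=np.array([(70,-25,25),(70,25,25),(-70,25,25),(-70,-25,25),(70,25,-25)])/1e3
def g(q):
    R=Ro.from_euler('xyz',[0,q[4],q[3]]); return np.r_[(proj("top",R.apply(A)+q[:3])-a).ravel(),(proj("scene",R.apply(B)+q[:3])-b).ravel()]
r=least_squares(g,[.54,.07,.05,.15,-.1],loss='soft_l1'); q=r.x; print(q.round(4),g(q).reshape(-1,2).round(1).tolist())
c,s=np.cos(.1486),np.sin(.1486);d=q[:2]-[.5292,.0008]; print("slab",c*d[0]+s*d[1],-s*d[0]+c*d[1])
E
python3 fitc.py
```

```text
[ 0.5527  0.0758  0.0532  0.1638 -0.1691] [[-0.6, 0.3], [-0.7, -0.2], [0.3, 0.4], [-0.4, 1.3], [-0.8, -1.3], [-0.4, 0.2], [0.7, -0.5], [-1.1, 0.3], [-0.4, 0.9]]
slab 0.03435997935124823 0.07074209640629694
```

```bash
python3 - <<'E'
import numpy as np
c,s=np.cos(.1486),np.sin(.1486)
x,y=.027,.0707; print(.5292+c*x-s*y,.0008+s*x+c*y)
E
python3 go.py 0.5454 0.0747 0.15 -2.985
```

```text
0.5454350446183659 0.07471828817173505
slide [ 0.0496 -0.4392 -0.1297] spin -3.62 or +-180
t 11.33 tcp [ 0.4572 -0.3747  0.1995] psi -3.0481 F [-0.4  0.1  0.5] w 0.0727 q6 0.73
```

```bash
python3 -m creep '{"hand":[-0.4,-0.4,-0.4,-0.4,-0.4,-0.4,-0.4,-0.4,-0.4,-0.4,-0.4,-0.4],"slide":[[0,-0.039,-0.012],[0,-0.078,-0.024],[0,-0.117,-0.036],[0,-0.156,-0.047],[0,-0.195,-0.058],[0,-0.234,-0.069],[0,-0.273,-0.08],[0,-0.312,-0.092],[0,-0.351,-0.105],[0.01,-0.39,-0.117],[0.03,-0.425,-0.126],[0.05,-0.439,-0.13]],"spin":[0,0,-1,-2,-3,-3.6,-3.6,-3.6,-3.6,-3.6,-3.6,-3.6]}'; python3 -m creep '{"hand":[-0.4,-0.4],"slide":[[0,0,0],[0,0,0]],"spin":[0,0]}';python3 go.py 0.5454 0.0747 0.048 -2.985
```

```text
time_s: 12.33
ee_pos: [0.5456, 0.0787, 0.1495]
eef_rot: [-2.938, 1.569, 0.363]
force: [0.0, -0.0, -0.2]
grip_width: 0.0657
time_s: 12.5
ee_pos: [0.5449, 0.0747, 0.1491]
eef_rot: [-0.008, 1.569, -2.992]
force: [-1.2, -0.5, 0.0]
grip_width: 0.0659
slide [ 0.1011  0.     -0.0006] spin 0.08 or +-180
t 12.5 tcp [0.5449 0.0747 0.1491] psi -2.9836 F [-1.2 -0.5  0. ] w 0.0659 q6 1.48
```

```bash
python3 -m creep '{"hand":[-0.4,-0.4,-0.4,-0.4,-0.4,-0.4,-0.4,1,1,1],"slide":[[0.02,0,0],[0.04,0,0],[0.06,0,0],[0.08,0,0],[0.095,0,0],[0.101,0,0],[0.101,0,0],[0.101,0,0],[0.101,0,0],[0.101,0,0]],"spin":[0,0,0,0,0,0,0,0,0,0]}' 12; python3 go.py; python3 -m creep '{"hand":[1,1,1,1,1,1],"slide":[[0,0,0.003],[0,0,0.006],[0,0,0.009],[0,0,0.012],[0,0,0.015],[0,0,0.015]],"spin":[0,0,0,0,0,0]}';python3 go.py
python3 - <<'E'
from station import ctrl
import cv2
for n in("scene",): 
  im=ctrl.camera(n)[:,:,::-1]
  cv2.imwrite(f"pics/{n}9.png",cv2.resize(im[155:235,190:270] if n=="top" else im[160:260,220:345],(600,600) if n=="top" else (750,600),interpolation=cv2.INTER_CUBIC))
E
```

```text
time_s: 13.33
ee_pos: [0.5459, 0.0743, 0.0498]
eef_rot: [-2.257, 1.569, 1.039]
force: [-10.1, 22.7, 7.8]
grip_width: 0.0498
t 13.33 tcp [0.5459 0.0743 0.0498] psi -2.9868 F [-10.1  22.7   7.8] w 0.0498 q6 1.48
time_s: 13.83
ee_pos: [0.5314, 0.0718, 0.0499]
eef_rot: [-2.951, 1.568, 0.346]
force: [0.1, 6.6, 2.6]
grip_width: 0.0505
t 13.83 tcp [0.5314 0.0718 0.0499] psi -2.9857 F [0.1 6.6 2.6] w 0.0505 q6 1.48
```

View pics/scene9.png

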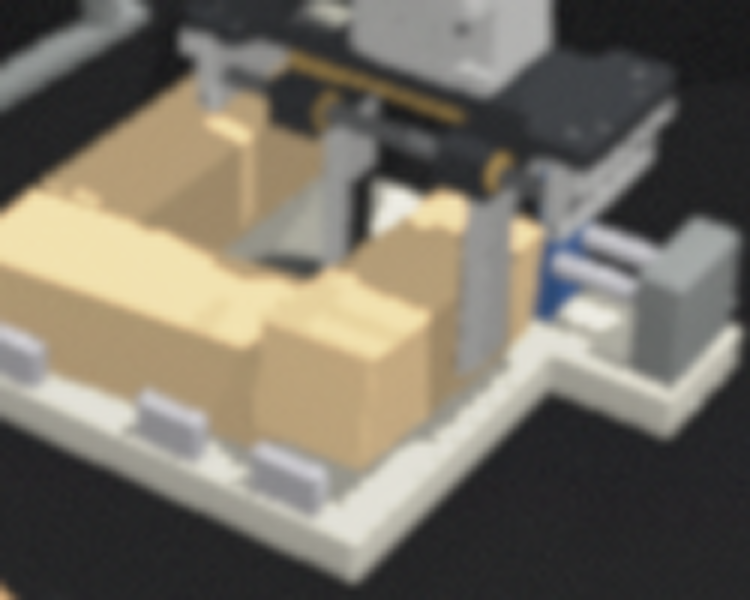

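```bash
python3 -m creep '{"hand":[1,1,1,1,1,1],"slide":[[0,-0.002,0],[0.002,-0.002,0],[0.004,-0.002,0],[0.006,-0.002,0],[0.008,-0.002,0],[0.009,-0.002,0]],"spin":[0.4,0.4,0.4,0.4,0.4,0.4]}' 8;python3 go.py
python3 -m creep '{"hand":[-0.35,-0.35,-0.35],"slide":[[0,0,0],[0,0,0],[0,0,0]],"spin":[0,0,0]}' 8;python3 go.py
python3 - <<'E'
from station import ctrl
import cv2
for n in("scene",): 
  im=ctrl.camera(n)[:,:,::-1]
  cv2.imwrite(f"pics/{n}10.png",cv2.resize(im[155:235,190:270] if n=="top" else im[160:260,220:345],(600,600) if n=="top" else (750,600),interpolation=cv2.INTER_CUBIC))
E
```

```text
time_s: 14.38
ee_pos: [0.5309, 0.0731, 0.0396]
eef_rot: [-3.115, 1.57, 0.175]
force: [3.9, 3.3, 3.9]
grip_width: 0.0505
t 14.38 tcp [0.5309 0.0731 0.0396] psi -2.9935 F [3.9 3.3 3.9] w 0.0505 q6 1.49
time_s: 14.63
ee_pos: [0.5299, 0.0729, 0.039]
eef_rot: [0.009, 1.569, -2.984]
force: [0.2, -0.3, -0.3]
grip_width: 0.0634
t 14.63 tcp [0.5299 0.0729 0.039 ] psi -2.9937 F [ 0.2 -0.3 -0.3] w 0.0634 q6 1.49
```

View pics/scene10.png

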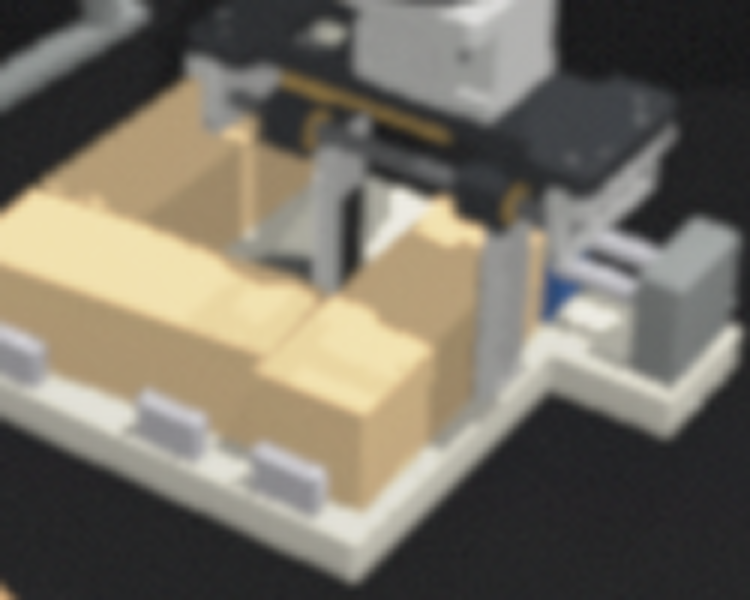

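```bash
python3 -m creep '{"hand":[1,1,1,1,1,1,1],"slide":[[0,0,0],[0,0,0],[0,0,0],[0,0,-0.0015],[0,0,-0.003],[0,0,-0.004],[0,0,-0.004]],"spin":[0,0,0,0,0,0,0]}' 15;python3 go.py
python3 -m creep '{"hand":[1,1,1,1],"slide":[[0,0,-0.001],[0,0,-0.002],[0,0,-0.003],[0,0,-0.003]],"spin":[0,0,0,0]}' ;python3 go.py
```

```text
time_s: 15.27
ee_pos: [0.5336, 0.0736, 0.0393]
eef_rot: [-0.051, 1.568, -3.044]
force: [-9.1, -0.3, 5.6]
grip_width: 0.0499
t 15.27 tcp [0.5336 0.0736 0.0393] psi -2.9933 F [-9.1 -0.3  5.6] w 0.0499 q6 1.49
time_s: 15.6
ee_pos: [0.5352, 0.074, 0.039]
eef_rot: [-0.077, 1.565, -3.07]
force: [-18.3, -1.2, 9.5]
grip_width: 0.0502
t 15.6 tcp [0.5352 0.074  0.039 ] psi -2.9932 F [-18.3  -1.2   9.5] w 0.0502 q6 1.49
```

```bash
python3 -m creep '{"hand":[1,1,1,1],"slide":[[0,0.001,0],[0,0.002,0],[0,0.003,0],[0,0.003,0]],"spin":[0,0,0,0]}' 15;python3 go.py
```

```text
time_s: 15.93
ee_pos: [0.5355, 0.0726, 0.039]
eef_rot: [-0.425, 1.565, 2.866]
force: [-19.1, 12.6, 9.4]
grip_width: 0.0505
t 15.93 tcp [0.5355 0.0726 0.039 ] psi -2.992 F [-19.1  12.6   9.4] w 0.0505 q6 1.49
```

```bash
python3 -m creep '{"hand":[1,-0.35,-0.35,-0.35,-0.35,-0.35,-0.35,-0.35,-0.35],"slide":[[0,0,0.002],[0,0,0.002],[0,-0.001,0.002],[0,-0.001,0.002],[-0.02,-0.001,0.002],[-0.05,-0.001,0.002],[-0.09,-0.001,0.002],[-0.13,0.01,0.002],[-0.16,0.03,0.002]],"spin":[0,0,0,0,0,0,0,0,0]}';python3 go.py 0.4585 -0.3757 0.2 -3.049
```

```text
time_s: 16.68
ee_pos: [0.5407, 0.0418, 0.203]
eef_rot: [3.039, 1.568, 0.047]
force: [0.4, -0.2, 0.2]
grip_width: 0.0635
slide [0.0027 0.4006 0.1435] spin 3.27 or +-180
t 16.68 tcp [0.5407 0.0418 0.203 ] psi -2.992 F [ 0.4 -0.2  0.2] w 0.0635 q6 1.43
```

```bash
python3 -m creep '{"hand":[-0.55,-0.55,-0.55,-0.55,-0.55,-0.55,-0.55,-0.55,-0.55,-0.55,-0.55,-0.55],"slide":[[0,0.038,0.013],[0,0.076,0.026],[0,0.114,0.04],[0,0.152,0.053],[0,0.19,0.067],[0,0.228,0.08],[0,0.266,0.094],[0,0.304,0.107],[0,0.342,0.121],[0,0.38,0.135],[0,0.4,0.143],[0,0.4,0.143]],"spin":[0,0,0,0,0,0,0.5,1,1.5,2,2.5,3.2]}'; python3 -m creep '{"hand":[-0.55,-0.55],"slide":[[0,0,0],[0,0,0]],"spin":[0,0]}'
python3 - <<'E'
from station import ctrl
import cv2
for n in("scene","top"): 
  im=ctrl.camera(n)[:,:,::-1]; cv2.imwrite(f"pics/{n}11f.png",im)
  cv2.imwrite(f"pics/{n}11.png",cv2.resize(im[155:255,185:285] if n=="top" else im[160:260,190:315],(600,600) if n=="top" else (750,600),interpolation=cv2.INTER_CUBIC))
E
python3 go.py 0.4585 -0.3757 0.079 -3.049
```

```text
time_s: 17.68
ee_pos: [0.4562, -0.3796, 0.199]
eef_rot: [0.893, 1.57, -2.162]
force: [-0.5, 0.8, 0.2]
grip_width: 0.0726
time_s: 17.85
ee_pos: [0.4579, -0.3752, 0.1994]
eef_rot: [-1.288, 1.571, 1.946]
force: [-0.0, 0.5, -0.3]
grip_width: 0.0729
slide [ 1.206e-01  1.000e-03 -1.000e-04] spin 0.06 or +-180
t 17.95 tcp [ 0.4583 -0.3747  0.1996] psi -3.0479 F [ 0.3 -0.7 -1. ] w 0.0729 q6 0.73
```

View pics/scene11.png

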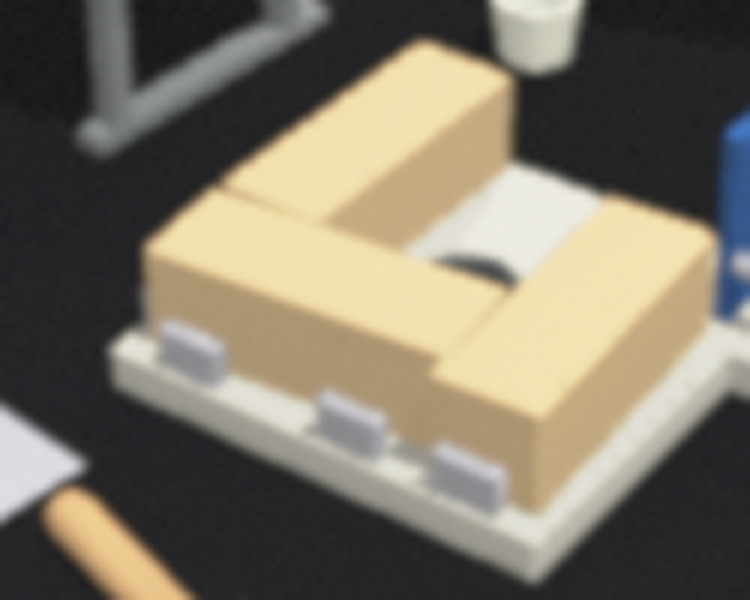

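View pics/top11.png

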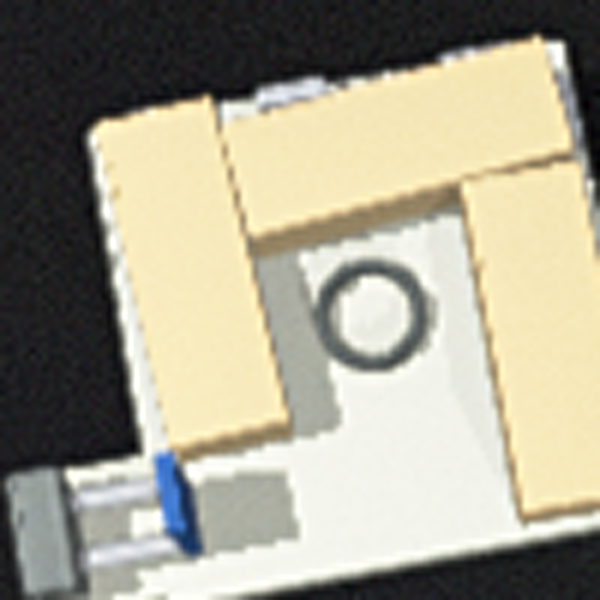

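```bash
cat > fitb.py <<'E'
from h import *
def fit(nm,a,A,b,B,x0,off_t=(185,155,6),off_s=(190,160,6)):
    a=crop(a,*off_t);b=crop(b,*off_s);A=np.array(A)/1e3;B=np.array(B)/1e3
    def g(q):
        R=Ro.from_euler('z',q[2]); d=np.array([q[0],q[1],0.045]); return np.r_[(proj("top",R.apply(A)+d)-a).ravel(),(proj("scene",R.apply(B)+d)-b).ravel()]
    r=least_squares(g,x0,loss='soft_l1'); q=r.x
    c,s=np.cos(.1486),np.sin(.1486);d=q[:2]-[.5292,.0008]; print(nm,"world",q.round(4),"slab mm",(1e3*(c*d[0]+s*d[1])).round(1),(1e3*(-s*d[0]+c*d[1])).round(1),"yaw rel",(q[2]-.1486).round(4),"rms",np.sqrt(np.mean(g(q)**2)).round(2))
if __name__=="__main__":
    l=25;L=70;h=25
    fit("b",[(220,118),(540,40),(570,155),(252,242)],[(l,L,h),(l,-L,h),(-l,-L,h),(-l,L,h)],[(145,248),(222,188),(430,360),(505,288)],[(l,-L,h),(-l,-L,h),(l,L,h),(-l,L,h)],[.6,-.01,.15])
    fit("c",[(92,130),(210,98),(290,413),(172,446)],[(L,l,h),(L,-l,h),(-L,-l,h),(-L,l,h)],[(430,375),(543,417),(712,240),(607,196),(535,512)],[(L,-l,h),(L,l,h),(-L,l,h),(-L,-l,h),(L,l,-h)],[.54,.07,.15])
    fit("a",[(465,180),(572,160),(525,520)],[(L,l,h),(L,-l,h),(-L,l,h)],[(225,185),(320,220),(425,40),(512,78)],[(L,-l,h),(L,l,h),(-L,-l,h),(-L,l,h)],[.51,-.07,.15])
E
python3 fitb.py
```

```text
b world [ 0.5962 -0.0128  0.2084] slab mm 64.3 -23.3 yaw rel 0.0598 rms 0.8
c world [0.5432 0.0735 0.2184] slab mm 24.6 69.8 yaw rel 0.0698 rms 0.64
a world [ 0.5098 -0.0722  0.1485] slab mm -30.0 -69.3 yaw rel -0.0001 rms 0.57
```

```bash
python3 go.py 0.547 0.0035 0.16 -2.993; python3 -m creep '{"hand":[1,1,1,1,1,1,1,1,1,1,1,1],"slide":[[0,-0.038,-0.012],[0,-0.076,-0.024],[0,-0.114,-0.036],[0,-0.152,-0.048],[0,-0.19,-0.06],[0,-0.228,-0.072],[0,-0.266,-0.085],[0,-0.304,-0.097],[0,-0.342,-0.11],[0.01,-0.368,-0.122],[0.03,-0.368,-0.124],[0.04,-0.368,-0.124]],"spin":[0,0,0,0,0,0,-0.5,-1,-1.5,-2,-2.5,-3.1]}' 10; python3 -m creep '{"hand":[1,1],"slide":[[0,0,0],[0,0,0]],"spin":[0,0]}';python3 go.py 0.547 0.0035 0.054 -2.993
```

```text
slide [ 0.0396 -0.3683 -0.1237] spin -3.15 or +-180
t 17.95 tcp [ 0.4583 -0.3747  0.1996] psi -3.0479 F [ 0.3 -0.7 -1. ] w 0.0729 q6 0.73
time_s: 18.95
ee_pos: [0.547, 0.0047, 0.1579]
eef_rot: [-0.179, 1.57, 3.113]
force: [0.7, -0.2, -0.8]
grip_width: 0.0002
time_s: 19.12
ee_pos: [0.5471, 0.002, 0.1596]
eef_rot: [-0.052, 1.57, -3.047]
force: [0.1, -0.6, 0.6]
grip_width: 0.0008
slide [ 0.1056 -0.0015 -0.0002] spin -0.14 or +-180
t 19.12 tcp [0.5471 0.002  0.1596] psi -2.9955 F [ 0.1 -0.6  0.6] w 0.0008 q6 1.36
```

```bash
python3 -m creep '{"hand":[1,1,1,1,1,1,1,1,1,1],"slide":[[0.025,0,0],[0.05,0,0],[0.075,0,0],[0.095,0,0],[0.105,0,0],[0.105,0,0],[0.105,0,-0.003],[0.105,0,-0.006],[0.105,0,-0.008],[0.105,0,-0.008]],"spin":[0,0,0,0,0,0,0,0,0,0]}';python3 go.py;  python3 -m creep '{"hand":[1,1,1,1],"slide":[[0,0,-0.002],[0,0,-0.004],[0,0,-0.006],[0,0,-0.006]],"spin":[0,0,0,0]}';python3 go.py
```

```text
time_s: 19.95
ee_pos: [0.5563, 0.0034, 0.0556]
eef_rot: [2.947, 1.569, -0.049]
force: [-0.4, 0.9, -0.4]
grip_width: 0.0007
t 19.95 tcp [0.5563 0.0034 0.0556] psi -2.9953 F [-0.4  0.9 -0.4] w 0.0007 q6 1.36
time_s: 20.28
ee_pos: [0.5616, 0.0044, 0.0545]
eef_rot: [2.998, 1.571, 0.002]
force: [-1.5, -0.1, 0.5]
grip_width: 0.0005
t 20.28 tcp [0.5616 0.0044 0.0545] psi -2.9952 F [-1.5 -0.1  0.5] w 0.0005 q6 1.37
```

```bash
python3 -m creep '{"hand":[1,1,1,1],"slide":[[0,0,-0.001],[0,0,-0.002],[0,0,-0.003],[0,0,-0.003]],"spin":[0,0,0,0]}';python3 go.py;python3 -m creep '{"hand":[1,1,1],"slide":[[0,0,-0.001],[0,0,-0.002],[0,0,-0.002]],"spin":[0,0,0]}';python3 go.py
```

```text
time_s: 20.62
ee_pos: [0.5644, 0.0047, 0.0544]
eef_rot: [2.73, 1.571, -0.265]
force: [-0.5, 0.4, 0.0]
grip_width: 0.0004
t 20.62 tcp [0.5644 0.0047 0.0544] psi -2.9952 F [-0.5  0.4  0. ] w 0.0004 q6 1.37
time_s: 20.87
ee_pos: [0.5662, 0.005, 0.0544]
eef_rot: [-0.091, 1.57, -3.087]
force: [-0.6, 0.6, -0.1]
grip_width: 0.0003
t 20.87 tcp [0.5662 0.005  0.0544] psi -2.9953 F [-0.6  0.6 -0.1] w 0.0003 q6 1.37
```

```bash
python3 -m creep '{"hand":[1,1,1,1],"slide":[[0,0,-0.001],[0,0,-0.002],[0,0,-0.003],[0,0,-0.003]],"spin":[0,0,0,0]}';python3 go.py
python3 - <<'E'
from station import ctrl
import cv2
for n in("scene",): 
  im=ctrl.camera(n)[:,:,::-1]
  cv2.imwrite(f"pics/{n}12.png",cv2.resize(im[160:260,190:315],(750,600),interpolation=cv2.INTER_CUBIC))
E
```

```text
time_s: 21.2
ee_pos: [0.5664, 0.0051, 0.0544]
eef_rot: [-0.072, 1.563, -3.067]
force: [-27.2, -3.3, 17.8]
grip_width: 0.0004
t 21.2 tcp [0.5664 0.0051 0.0544] psi -2.9951 F [-27.2  -3.3  17.8] w 0.0004 q6 1.37
```

View pics/scene12.png

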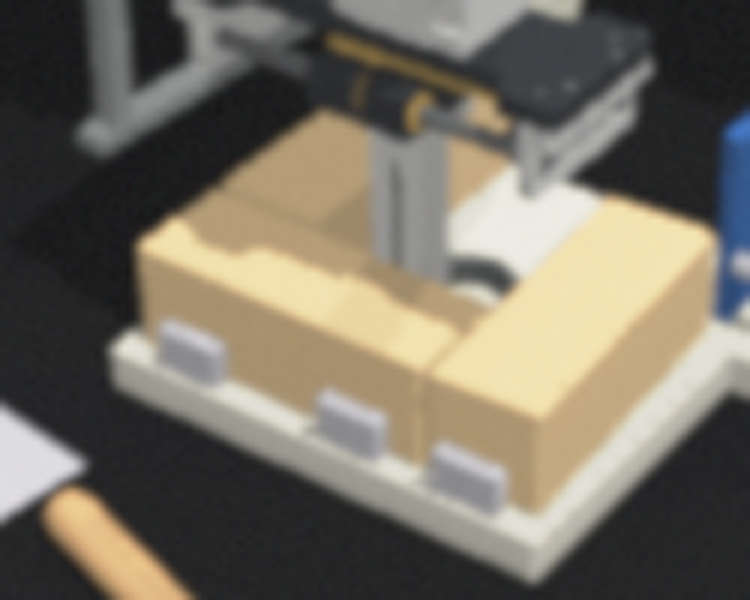

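```bash
python3 -m creep '{"hand":[1,1,-0.4,-0.4,-0.4,-0.4],"slide":[[0,0,0.005],[-0.03,0,0.012],[-0.07,0,0.02],[-0.095,-0.02,0.025],[-0.095,-0.05,0.026],[-0.095,-0.065,0.026]],"spin":[0,0,0,0,0,0]}' 12; python3 -m creep '{"hand":[-0.4,-0.4],"slide":[[0,0,0],[0,0,0]],"spin":[0,0]}';python3 go.py 0.5426 0.0736 0.042 -2.993
```

```text
time_s: 21.75
ee_pos: [0.5343, 0.0677, 0.1515]
eef_rot: [3.111, 1.567, 0.115]
force: [0.1, -0.3, -0.5]
grip_width: 0.0237
time_s: 21.92
ee_pos: [0.5341, 0.0662, 0.1496]
eef_rot: [2.73, 1.57, -0.264]
force: [0.6, -0.4, -0.5]
grip_width: 0.0372
slide [ 0.1076 -0.0061 -0.0095] spin -0.05 or +-180
t 21.92 tcp [0.5341 0.0662 0.1496] psi -2.9939 F [ 0.6 -0.4 -0.5] w 0.0372 q6 1.48
```

```bash
python3 -m creep '{"hand":[-0.4,-0.4,-0.4,-0.4,-0.4,-0.4,-0.4,-0.4,-0.4,-0.4],"slide":[[0,-0.006,-0.009],[0,-0.006,-0.0095],[0,-0.006,-0.0095],[0,-0.006,-0.0095],[0.02,-0.006,-0.0095],[0.05,-0.006,-0.0095],[0.08,-0.006,-0.0095],[0.1,-0.006,-0.0095],[0.107,-0.006,-0.0095],[0.107,-0.006,-0.0095]],"spin":[0,0,0,0,0,0,0,0,0,0]}';python3 go.py; python3 -m creep '{"hand":[1,1,1,1],"slide":[[0,0,0],[0,0,0],[0,0,0],[0,0,0]],"spin":[0,0,0,0]}' 12;python3 go.py
```

```text
time_s: 22.75
ee_pos: [0.5416, 0.0728, 0.0411]
eef_rot: [-0.071, 1.568, -3.067]
force: [0.1, 0.5, 0.1]
grip_width: 0.0659
t 22.75 tcp [0.5416 0.0728 0.0411] psi -2.9957 F [0.1 0.5 0.1] w 0.0659 q6 1.49
time_s: 23.08
ee_pos: [0.5433, 0.0733, 0.044]
eef_rot: [3.025, 1.568, 0.03]
force: [-1.2, -1.5, 7.5]
grip_width: 0.0506
t 23.08 tcp [0.5433 0.0733 0.044 ] psi -2.9952 F [-1.2 -1.5  7.5] w 0.0506 q6 1.49
```

```bash
python3 -m creep '{"hand":[1,1,1,1],"slide":[[0,0,-0.001],[0,0,-0.002],[0,0,-0.003],[0,0,-0.003]],"spin":[0,0,0,0]}' 15;python3 go.py; python3 -m creep '{"hand":[1,1,1],"slide":[[0,0.001,0],[0,0.002,0],[0,0.002,0]],"spin":[0,0,0]}' 15;python3 go.py
```

```text
time_s: 23.42
ee_pos: [0.5445, 0.0736, 0.0436]
eef_rot: [0.055, 1.568, -2.94]
force: [-14.0, -3.5, 14.5]
grip_width: 0.0505
t 23.42 tcp [0.5445 0.0736 0.0436] psi -2.9948 F [-14.   -3.5  14.5] w 0.0505 q6 1.49
time_s: 23.67
ee_pos: [0.5446, 0.0733, 0.0435]
eef_rot: [-0.903, 1.568, 2.386]
force: [-14.0, 11.3, 13.9]
grip_width: 0.051
t 23.67 tcp [0.5446 0.0733 0.0435] psi -2.9944 F [-14.   11.3  13.9] w 0.051 q6 1.49
```

```bash
python3 -m creep '{"hand":[1,-0.35,-0.35,-0.35,-0.35,-0.35,-0.35,-0.35,-0.35],"slide":[[0,0,0.0015],[0,-0.0,0.0015],[0,-0.001,0.0015],[0,-0.001,0.0015],[-0.02,-0.001,0.002],[-0.05,-0.001,0.002],[-0.09,-0.001,0.002],[-0.13,0.01,0.03],[-0.14,0.03,0.06]],"spin":[0,0,0,0,0,0,0,0,0]}';python3 go.py 0.40 -0.095 0.12 -2.993
```

```text
time_s: 24.42
ee_pos: [0.4939, 0.0356, 0.1854]
eef_rot: [3.0, 1.565, 0.007]
force: [0.3, -0.8, 0.4]
grip_width: 0.0635
slide [0.0649 0.1153 0.1125] spin -0.03 or +-180
t 24.42 tcp [0.4939 0.0356 0.1854] psi -2.9935 F [ 0.3 -0.8  0.4] w 0.0635 q6 1.42
```

```bash
python3 go.py 0.4229 -0.0859 0.185 -2.993; python3 -m creep '{"hand":[1,1,1,1,1,1,1,1,1,1,1,1],"slide":[[0,0.03,0.02],[0,0.06,0.04],[0,0.09,0.065],[0,0.11,0.087],[0,0.11,0.089],[0,0.11,0.089],[0.03,0.11,0.089],[0.06,0.11,0.089],[0.09,0.11,0.089],[0.115,0.11,0.089],[0.13,0.11,0.089],[0.13,0.11,0.089]],"spin":[0,0,0,0,0,0,0,0,0,0,0,0]}';python3 go.py 0.4229 -0.0859 0.055 -2.993
python3 - <<'E'
from station import ctrl
import cv2
for n in("scene","top"): 
  im=ctrl.camera(n)[:,:,::-1]; cv2.imwrite(f"pics/{n}13f.png",im)
  cv2.imwrite(f"pics/{n}13.png",cv2.resize(im[155:255,185:285] if n=="top" else im[160:260,190:315],(600,600) if n=="top" else (750,600),interpolation=cv2.INTER_CUBIC))
E
```

```text
slide [-0.      0.1097  0.0882] spin -0.03 or +-180
t 24.42 tcp [0.4939 0.0356 0.1854] psi -2.9935 F [ 0.3 -0.8  0.4] w 0.0635 q6 1.42
time_s: 25.42
ee_pos: [0.4197, -0.0857, 0.0488]
eef_rot: [-0.44, 1.566, 2.849]
force: [-0.5, 0.9, -0.7]
grip_width: 0.0005
slide [-0.0062  0.0007 -0.0032] spin -0.07 or +-180
t 25.42 tcp [ 0.4197 -0.0857  0.0488] psi -2.9943 F [-0.5  0.9 -0.7] w 0.0005 q6 1.14
```

View pics/top13.png

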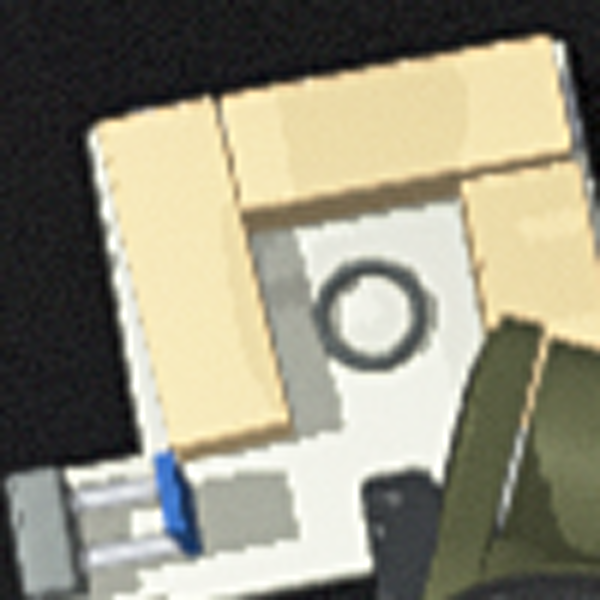

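View pics/scene13.png

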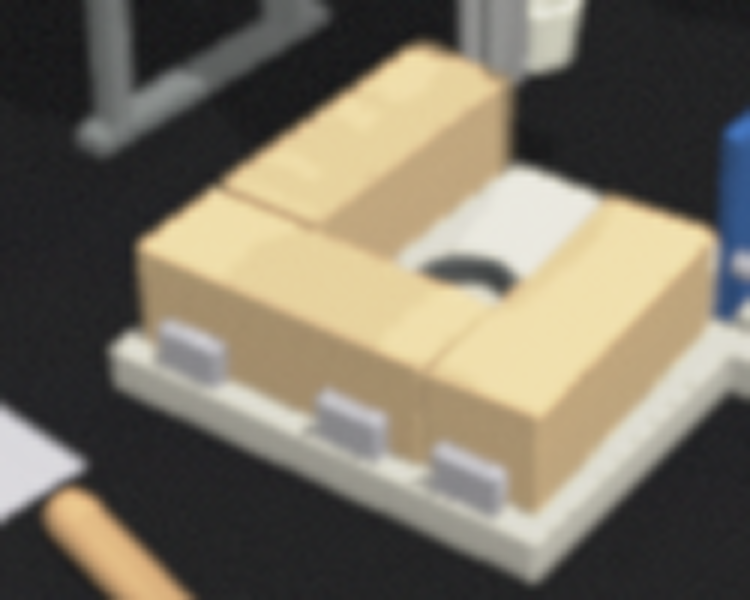

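```bash
cat > f2.py <<'E'
from fitb import *
l=25;L=70;h=25
fit("b",[(220,98),(550,36),(572,152),(243,213)],[(l,L,h),(l,-L,h),(-l,-L,h),(-l,L,h)],[(138,242),(222,188),(425,370)],[(l,-L,h),(-l,-L,h),(l,L,h)],[.6,-.01,.15])
fit("c",[(92,130),(212,98),(290,415),(172,446)],[(L,l,h),(L,-l,h),(-L,-l,h),(-L,l,h)],[(425,372),(543,417),(712,240),(607,196),(535,512)],[(L,-l,h),(L,l,h),(-L,l,h),(-L,-l,h),(L,l,-h)],[.54,.07,.15])
E
python3 f2.py
python3 - <<'E'
import cv2
t=cv2.imread("pics/top13f.png");cv2.imwrite("pics/c13.png",cv2.resize(t[165:240,192:252],(640,800)[:2] if 0 else (480,600),interpolation=cv2.INTER_CUBIC))
E
```

```text
b world [ 0.601  -0.0126  0.1506] slab mm 69.0 -23.9 yaw rel 0.002 rms 0.35
c world [0.5432 0.0731 0.2136] slab mm 24.5 69.4 yaw rel 0.065 rms 0.6
```

View pics/c13.png

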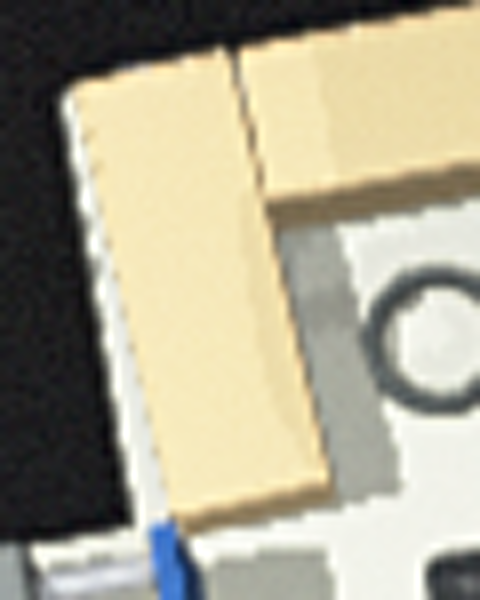

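```bash
python3 -m creep '{"hand":[1,1,1,1,1],"slide":[[0,0,-0.004],[0,0,-0.008],[0,0,-0.012],[0,0,-0.014],[0,0,-0.014]],"spin":[0,0,0,0,0]}';python3 go.py;python3 -m creep '{"hand":[1,1,1,1],"slide":[[0,0,-0.001],[0,0,-0.002],[0,0,-0.003],[0,0,-0.003]],"spin":[0,0,0,0]}';python3 go.py
```

```text
time_s: 25.93
ee_pos: [0.4351, -0.0848, 0.0519]
eef_rot: [2.706, 1.57, -0.289]
force: [-0.1, -0.6, -0.1]
grip_width: 0.0006
t 25.93 tcp [ 0.4351 -0.0848  0.0519] psi -2.9951 F [-0.1 -0.6 -0.1] w 0.0006 q6 1.15
time_s: 26.27
ee_pos: [0.4374, -0.0844, 0.0515]
eef_rot: [-0.239, 1.571, 3.049]
force: [-1.7, -0.0, 1.3]
grip_width: 0.0008
t 26.27 tcp [ 0.4374 -0.0844  0.0515] psi -2.9954 F [-1.7 -0.   1.3] w 0.0008 q6 1.15
```

```bash
python3 -m creep '{"hand":[1,1,1],"slide":[[0,0,-0.001],[0,0,-0.002],[0,0,-0.002]],"spin":[0,0,0]}';python3 go.py
```

```text
time_s: 26.52
ee_pos: [0.4383, -0.0843, 0.0514]
eef_rot: [-0.106, 1.568, -3.101]
force: [-13.5, -3.6, 11.4]
grip_width: 0.0004
t 26.52 tcp [ 0.4383 -0.0843  0.0514] psi -2.9951 F [-13.5  -3.6  11.4] w 0.0004 q6 1.15
```

```bash
python3 go.py 0.5803 0.1338 0.05 -2.993; python3 -m creep '{"hand":[1,1,1,1,1,1,1,1,1,1,1,1],"slide":[[-0.01,0,0.01],[-0.05,0,0.01],[-0.09,0,0.01],[-0.11,-0.02,-0.01],[-0.11,-0.05,-0.035],[-0.11,-0.08,-0.06],[-0.11,-0.11,-0.09],[-0.11,-0.14,-0.115],[-0.11,-0.17,-0.14],[-0.11,-0.195,-0.16],[-0.11,-0.195,-0.172],[-0.11,-0.195,-0.172]],"spin":[0,0,0,0,0,0,0,0,0,0,0,0]}';python3 -m creep '{"hand":[1],"slide":[[0,0,0]],"spin":[0]}';python3 go.py 0.5803 0.1338 0.05 -2.993
```

```text
slide [ 0.001  -0.195  -0.1723] spin -0.12 or +-180
t 26.52 tcp [ 0.4383 -0.0843  0.0514] psi -2.9951 F [-13.5  -3.6  11.4] w 0.0004 q6 1.15
time_s: 27.52
ee_pos: [0.5822, 0.1354, 0.1607]
eef_rot: [-1.938, 1.571, 1.352]
force: [-0.4, -0.9, -0.4]
grip_width: 0.0002
time_s: 27.6
ee_pos: [0.5809, 0.1338, 0.1609]
eef_rot: [0.041, 1.57, -2.954]
force: [0.2, 0.1, -0.6]
grip_width: 0.0007
slide [ 1.109e-01 -1.000e-04  5.000e-04] spin -0.11 or +-180
t 27.6 tcp [0.5809 0.1338 0.1609] psi -2.995 F [ 0.2  0.1 -0.6] w 0.0007 q6 1.59
```

```bash
python3 -m creep '{"hand":[1,1,1,1,1,1,1,1,1,1,1],"slide":[[0.03,0,0],[0.06,0,0],[0.09,0,0],[0.108,0,0],[0.11,0,0],[0.11,0,0],[0.11,0.003,0],[0.11,0.006,0],[0.11,0.009,0],[0.11,0.012,0],[0.11,0.012,0]],"spin":[0,0,0,0,0,0,0,0,0,0,0]}';python3 go.py;python3 -m creep '{"hand":[1,1,1,1],"slide":[[0,0.001,0],[0,0.002,0],[0,0.003,0],[0,0.003,0]],"spin":[0,0,0,0]}';python3 go.py
```

```text
time_s: 28.52
ee_pos: [0.5832, 0.1214, 0.0521]
eef_rot: [3.087, 1.57, 0.091]
force: [-0.5, 0.3, 0.5]
grip_width: 0.0004
t 28.52 tcp [0.5832 0.1214 0.0521] psi -2.9959 F [-0.5  0.3  0.5] w 0.0004 q6 1.57
time_s: 28.85
ee_pos: [0.5835, 0.1193, 0.0517]
eef_rot: [-2.532, 1.57, 0.756]
force: [0.3, 3.5, 1.0]
grip_width: 0.0004
t 28.85 tcp [0.5835 0.1193 0.0517] psi -2.9951 F [0.3 3.5 1. ] w 0.0004 q6 1.56
```

```bash
python3 -m creep '{"hand":[1,1,1],"slide":[[0,0.001,0],[0,0.002,0],[0,0.002,0]],"spin":[0,0,0]}';python3 go.py;python3 -m creep '{"hand":[1,1,1],"slide":[[0,0.001,0],[0,0.002,0],[0,0.002,0]],"spin":[0,0,0]}';python3 go.py
python3 - <<'E'
from station import ctrl
import cv2
for n in("scene","top"): 
  im=ctrl.camera(n)[:,:,::-1]; cv2.imwrite(f"pics/{n}14f.png",im)
  cv2.imwrite(f"pics/{n}14.png",cv2.resize(im[155:255,185:285] if n=="top" else im[160:260,190:315],(600,600) if n=="top" else (750,600),interpolation=cv2.INTER_CUBIC))
E
```

```text
time_s: 29.1
ee_pos: [0.5837, 0.1185, 0.0517]
eef_rot: [-1.99, 1.569, 1.298]
force: [0.8, 12.4, 1.1]
grip_width: 0.0005
t 29.1 tcp [0.5837 0.1185 0.0517] psi -2.9947 F [ 0.8 12.4  1.1] w 0.0005 q6 1.56
time_s: 29.35
ee_pos: [0.5838, 0.1183, 0.0519]
eef_rot: [-1.837, 1.566, 1.452]
force: [-1.7, 24.5, 2.3]
grip_width: 0.0004
t 29.35 tcp [0.5838 0.1183 0.0519] psi -2.9942 F [-1.7 24.5  2.3] w 0.0004 q6 1.56
```

View pics/scene14.png

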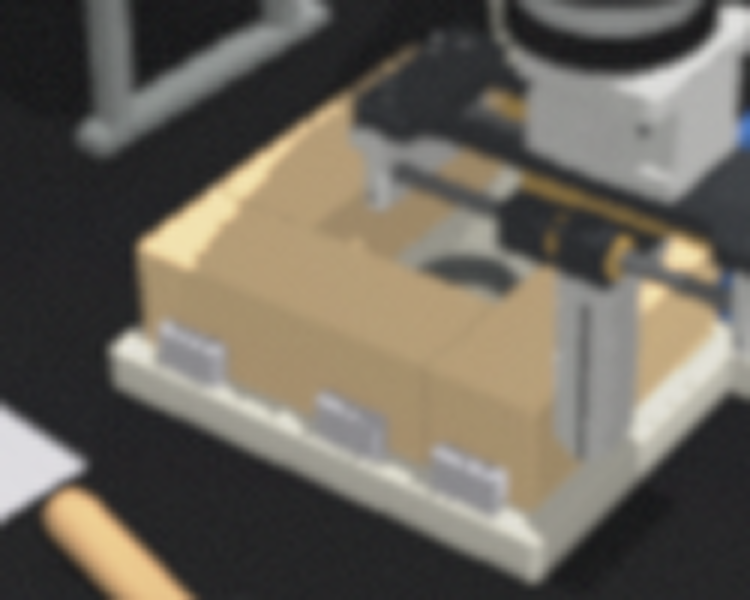

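```bash
python3 go.py 0.4585 -0.3765 0.2 -3.049; python3 -m creep '{"hand":[1,1,1,-0.55,-0.55,-0.55,-0.55,-0.55,-0.55,-0.55,-0.55,-0.55],"slide":[[0,-0.01,0],[-0.04,-0.01,0],[-0.08,-0.01,0],[-0.12,0.02,0.01],[-0.15,0.055,0.02],[-0.15,0.095,0.03],[-0.15,0.13,0.045],[-0.15,0.17,0.06],[-0.15,0.21,0.075],[-0.15,0.25,0.09],[-0.15,0.29,0.105],[-0.15,0.33,0.12]],"spin":[0,0,0,0,0,0,0.5,1,1.5,2,2.5,3]}' 15;python3 go.py 0.4585 -0.3765 0.2 -3.049
```

```text
slide [-0.1504  0.4704  0.1965] spin 3.15 or +-180
t 29.45 tcp [0.5837 0.1183 0.0518] psi -2.9941 F [-1.2 25.2  2.1] w 0.0004 q6 1.56
time_s: 30.45
ee_pos: [0.515, -0.2183, 0.2015]
eef_rot: [0.611, 1.57, -2.437]
force: [0.5, 0.7, -0.2]
grip_width: 0.0572
slide [0.0016 0.1523 0.071 ] spin 0.05 or +-180
t 30.45 tcp [ 0.515  -0.2183  0.2015] psi -3.0481 F [ 0.5  0.7 -0.2] w 0.0572 q6 1.01
```

```bash
python3 -m creep '{"hand":[-0.55,-0.55,-0.55,-0.55,-0.55,-0.55,-0.55],"slide":[[0,0.038,0.018],[0,0.076,0.036],[0,0.114,0.053],[0,0.145,0.068],[0,0.152,0.071],[0,0.152,0.071],[0,0.152,0.071]],"spin":[0,0,0,0,0,0,0]}'
python3 - <<'E'
from station import ctrl
import cv2
for n in("scene","top"): 
  im=ctrl.camera(n)[:,:,::-1]; cv2.imwrite(f"pics/{n}15f.png",im)
  cv2.imwrite(f"pics/{n}15.png",cv2.resize(im[155:255,185:285] if n=="top" else im[160:260,190:315],(600,600) if n=="top" else (750,600),interpolation=cv2.INTER_CUBIC))
E
python3 go.py 0.4585 -0.3765 0.079 -3.049
```

```text
time_s: 31.03
ee_pos: [0.4595, -0.3739, 0.2012]
eef_rot: [-0.747, 1.57, 2.488]
force: [0.2, 0.6, -0.7]
grip_width: 0.0726
slide [0.1225 0.0033 0.002 ] spin 0.16 or +-180
t 31.13 tcp [ 0.4602 -0.373   0.2015] psi -3.0463 F [-0.7  0.6  0.1] w 0.0726 q6 0.73
```

View pics/top15.png

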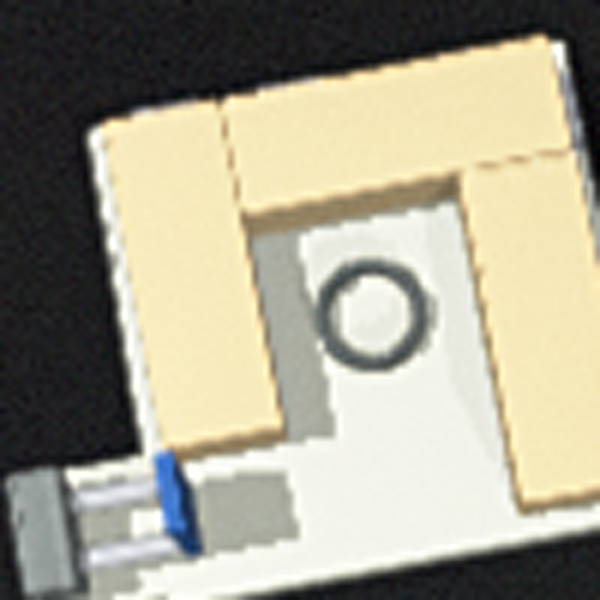

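View pics/scene15.png

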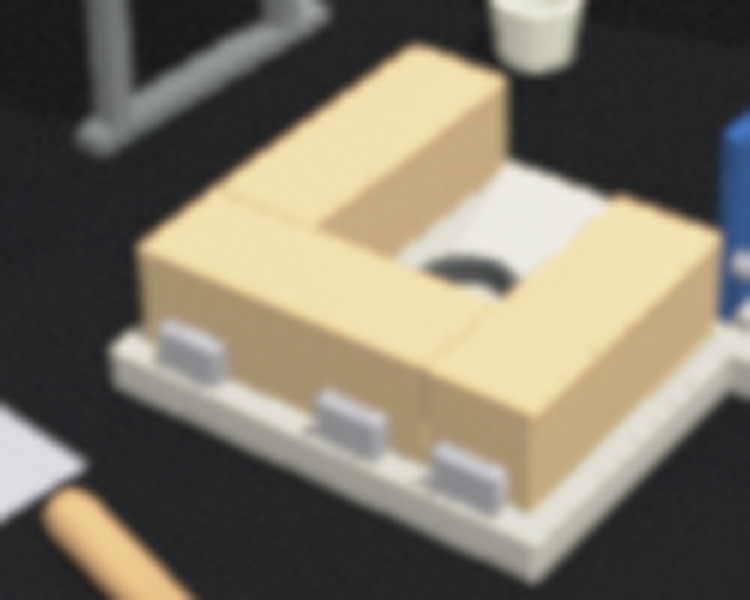

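```bash
python3 -m creep '{"hand":[-0.55,-0.55,-0.55,-0.55,-0.55,-0.55,-0.55,1,1,1,1,1],"slide":[[0.03,0.003,0.001],[0.06,0.003,0.001],[0.09,0.003,0.001],[0.11,0.003,0.001],[0.121,0.003,0.001],[0.121,0.003,0.001],[0.121,0.003,0.001],[0.121,0.003,0.001],[0.121,0.003,0.001],[0.121,0.003,0.001],[0.121,0.003,0.001],[0.121,0.003,0.001]],"spin":[0,0,0,0,0,0,0,0,0,0,0,0]}' 20;python3 go.py
```

```text
time_s: 32.13
ee_pos: [0.4591, -0.3777, 0.0813]
eef_rot: [2.295, 1.57, -0.752]
force: [0.2, 0.6, 5.8]
grip_width: 0.0502
t 32.13 tcp [ 0.4591 -0.3777  0.0813] psi -3.0478 F [0.2 0.6 5.8] w 0.0502 q6 0.73
```

```bash
python3 -m creep '{"hand":[1,1,1,1,1,1,1,1,1,1,1,1],"slide":[[-0.01,0,0],[-0.03,0,0],[-0.055,0,0],[-0.08,0,0],[-0.1,-0.02,-0.005],[-0.11,-0.05,-0.018],[-0.11,-0.085,-0.035],[-0.11,-0.12,-0.055],[-0.11,-0.155,-0.07],[-0.11,-0.185,-0.08],[-0.11,-0.2,-0.08],[-0.11,-0.2,-0.08]],"spin":[0,0,0,0,0,0,0,0,0,0,0,0]}' 30;python3 go.py 0.52 -0.17 0.06 -3.047
```

```text
time_s: 33.13
ee_pos: [0.5197, -0.1681, 0.1909]
eef_rot: [-1.101, 1.57, 2.138]
force: [0.2, -0.8, -2.4]
grip_width: 0.0498
slide [ 0.1309  0.002  -0.0002] spin 0.14 or +-180
t 33.13 tcp [ 0.5197 -0.1681  0.1909] psi -3.0445 F [ 0.2 -0.8 -2.4] w 0.0498 q6 1.09
```

```bash
python3 -m creep '{"hand":[1,1,1,1,1,1,1,1],"slide":[[0.03,0,0],[0.06,0,0],[0.09,0,0],[0.115,0,0],[0.128,0,0],[0.132,0,0],[0.137,0,0],[0.142,0,0]],"spin":[0,0,0,0,0,0,0,0]}' 10;python3 go.py; python3 -m creep '{"hand":[1,1,1,1,1,1,1],"slide":[[0.005,0,0],[0.01,0,0],[0.015,0,0],[0.02,0,0],[0.025,0,0],[0.028,0,0],[0.028,0,0]],"spin":[0,0,0,0,0,0,0]}' 8;python3 go.py
```

```text
time_s: 33.8
ee_pos: [0.5215, -0.1717, 0.0504]
eef_rot: [2.824, 1.566, -0.225]
force: [7.5, 2.1, 7.5]
grip_width: 0.0504
t 33.8 tcp [ 0.5215 -0.1717  0.0504] psi -3.0486 F [7.5 2.1 7.5] w 0.0504 q6 1.09
time_s: 34.38
ee_pos: [0.5195, -0.1709, 0.02]
eef_rot: [-0.215, 1.57, 3.021]
force: [0.7, 0.2, -0.9]
grip_width: 0.0496
t 34.38 tcp [ 0.5195 -0.1709  0.02  ] psi -3.0476 F [ 0.7  0.2 -0.9] w 0.0496 q6 1.09
```

```bash
python3 -m creep '{"hand":[-0.35,-0.35,-0.35,-0.35],"slide":[[0,0,0],[0,0,0],[0,0,0],[0,0,0]],"spin":[0,0,0,0]}' 8;python3 go.py
python3 - <<'E'
from station import ctrl
import cv2
for n in("scene","top"): 
  im=ctrl.camera(n)[:,:,::-1]; cv2.imwrite(f"pics/{n}16f.png",im)
  cv2.imwrite(f"pics/{n}16.png",cv2.resize(im[130:250,250:400] if n=="top" else im[110:210,160:285],(750,600),interpolation=cv2.INTER_CUBIC))
E
```

```text
time_s: 34.72
ee_pos: [0.5195, -0.1708, 0.0203]
eef_rot: [-0.38, 1.57, 2.856]
force: [-0.2, -0.0, -0.9]
grip_width: 0.0632
t 34.72 tcp [ 0.5195 -0.1708  0.0203] psi -3.0476 F [-0.2 -0.  -0.9] w 0.0632 q6 1.09
```

View pics/scene16.png

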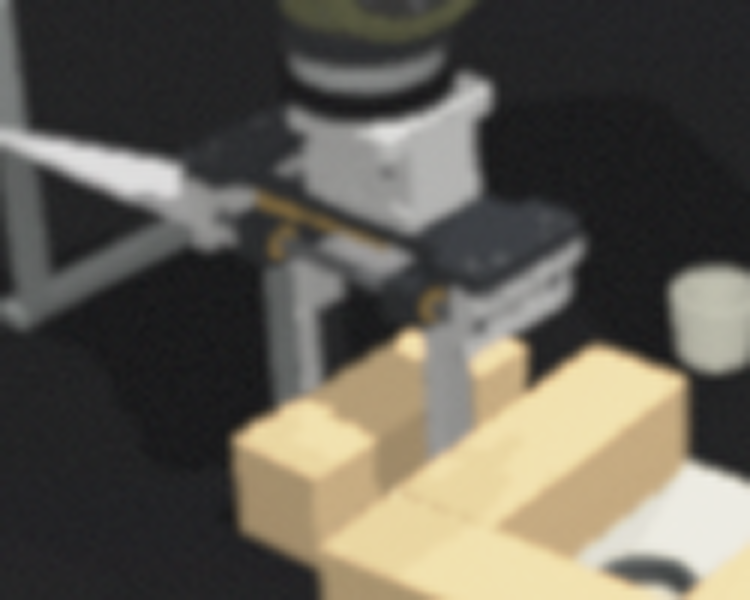

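View pics/top16.png

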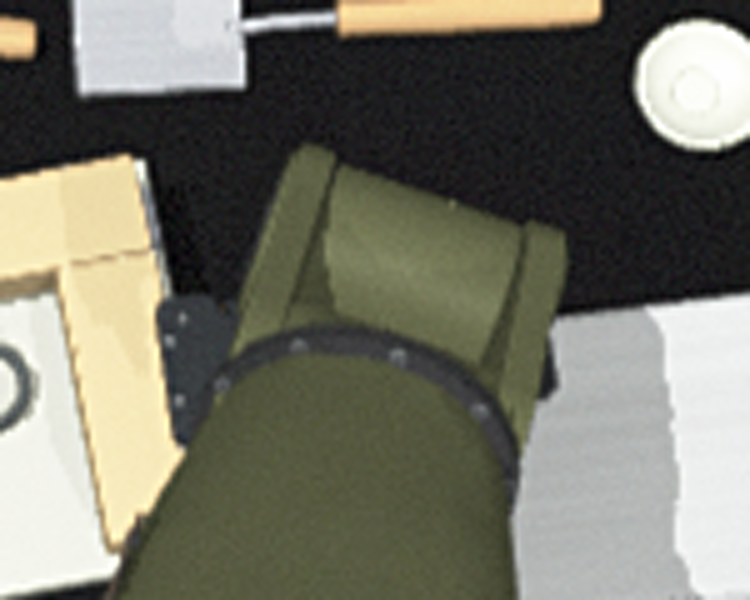

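Run:
```python
from h import *
P=crop([(235,440),(315,475),(527,345),(425,330)],160,110,6)
for p in P: print(ray("scene",p,.05).round(4))
b=P[:3]; B=np.array([(70,-25,25),(70,25,25),(-70,25,25)])/1e3
g=lambda q:(proj("scene",Ro.from_euler('z',q[2]).apply(B)+[q[0],q[1],.025])-b).ravel()
r=least_squares(g,[.52,-.17,.1]);print(r.x.round(4),g(r.x).round(2))
```

```text
[ 0.593  -0.1864  0.05  ]
[ 0.5867 -0.1402  0.05  ]
[ 0.4478 -0.152   0.05  ]
[ 0.4713 -0.1958  0.05  ]
[ 0.52   -0.1701  0.0952] [-0.22 -0.41  0.24  0.35 -0.03  0.04]
```

```bash
python3 -m creep '{"hand":[1,1,1,1,1,1,1,1,1],"slide":[[0,0,0],[0,0,0],[0,0,0],[0,0,0],[-0.015,0,0],[-0.045,0,0],[-0.08,0,0],[-0.12,0,0],[-0.15,0,0]],"spin":[0,0,0,0,0,0,0,0,0]}' 60;python3 -m creep '{"hand":[1],"slide":[[0,0,0]],"spin":[0]}';python3 go.py 0.4552 0.0019 0.17 -1.422
```

```text
time_s: 35.57
ee_pos: [0.5198, -0.1708, 0.1732]
eef_rot: [2.632, 1.569, -0.415]
force: [1.0, 0.1, -2.1]
grip_width: 0.0497
time_s: 35.65
ee_pos: [0.5217, -0.1715, 0.1767]
eef_rot: [2.664, 1.562, -0.384]
force: [1.2, -0.3, -1.6]
grip_width: 0.0499
slide [ 0.0056 -0.1789  0.05  ] spin -93.13 or +-180
t 35.65 tcp [ 0.5217 -0.1715  0.1767] psi -3.0475 F [ 1.2 -0.3 -1.6] w 0.0499 q6 1.09
```

```bash
python3 -m creep '{"hand":[1,1,1,1,1,1,1,1,1,1,1,1],"slide":[[0,-0.008,0.002],[0,-0.022,0.006],[0,-0.037,0.01],[0,-0.052,0.014],[0,-0.067,0.018],[0,-0.082,0.022],[0,-0.098,0.026],[0,-0.114,0.031],[0,-0.13,0.036],[0,-0.146,0.041],[0,-0.162,0.046],[0,-0.173,0.049]],"spin":[-7,-14,-21,-28,-35,-42,-49,-56,-63,-70,-77,-84]}';python3 -m creep '{"hand":[1,1,1],"slide":[[0,0,0],[0,0,0],[0,0,0]],"spin":[-5,-9,-9]}';python3 go.py 0.4552 0.0019 0.17 -1.422
python3 - <<'E'
from station import ctrl
import cv2
for n in("scene","top"): 
  im=ctrl.camera(n)[:,:,::-1]; cv2.imwrite(f"pics/{n}17f.png",im)
  cv2.imwrite(f"pics/{n}17.png",cv2.resize(im[130:280,160:310] if n=="top" else im[80:260,190:380],(600,600),interpolation=cv2.INTER_CUBIC))
E
```

```text
time_s: 36.65
ee_pos: [0.4537, -0.0021, 0.1696]
eef_rot: [-1.736, 1.569, 2.972]
force: [1.0, -0.3, -2.1]
grip_width: 0.0497
time_s: 36.9
ee_pos: [0.4543, -0.0029, 0.1697]
eef_rot: [-1.777, 1.57, 3.086]
force: [0.5, -0.5, -2.8]
grip_width: 0.0493
slide [-0.0003  0.0016 -0.0046] spin 0.08 or +-180
t 36.9 tcp [ 0.4543 -0.0029  0.1697] psi -1.4207 F [ 0.5 -0.5 -2.8] w 0.0493 q6 -0.24
```

View pics/scene17.png

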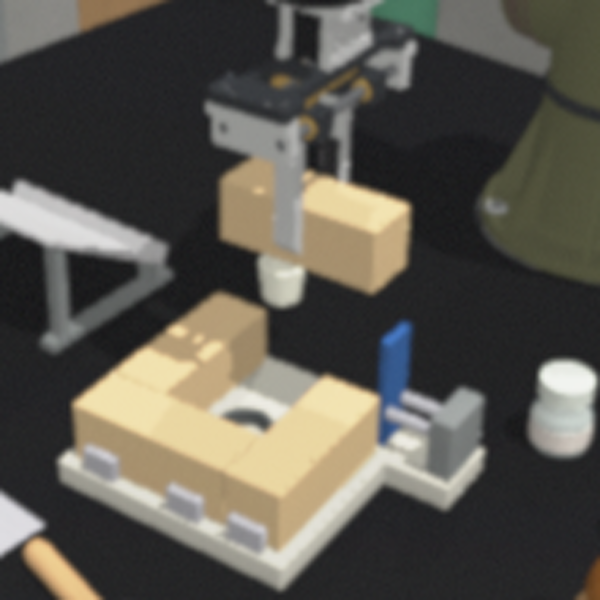

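```bash
python3 -m creep '{"hand":[1,1,1,1,1,1,1],"slide":[[0.01,0.001,-0.002],[0.025,0.002,-0.002],[0.04,0.002,-0.002],[0.055,0.002,-0.002],[0.066,0.002,-0.002],[0.071,0.002,-0.002],[0.071,0.002,-0.002]],"spin":[0,0,0,0,0,0,0]}';python3 go.py 0.4552 0.0019 0.096 -1.422
python3 - <<'E'
from station import ctrl
import cv2
for n in("scene","top"): 
  im=ctrl.camera(n)[:,:,::-1]; cv2.imwrite(f"pics/{n}18f.png",im)
  cv2.imwrite(f"pics/{n}18.png",cv2.resize(im[130:280,160:310] if n=="top" else im[120:260,210:350],(600,600),interpolation=cv2.INTER_CUBIC))
E
```

```text
time_s: 37.58
ee_pos: [0.4557, -0.0008, 0.098]
eef_rot: [-1.809, 1.568, 3.048]
force: [-0.5, 1.1, -1.8]
grip_width: 0.0495
slide [ 0.002  -0.0001 -0.0028] spin -0.21 or +-180
t 37.58 tcp [ 0.4557 -0.0008  0.098 ] psi -1.4257 F [-0.5  1.1 -1.8] w 0.0495 q6 -0.23
```

View pics/scene18.png

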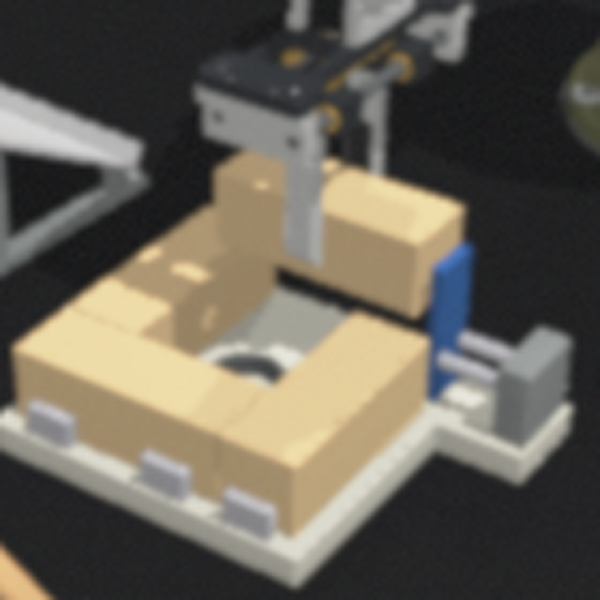

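View pics/top18.png

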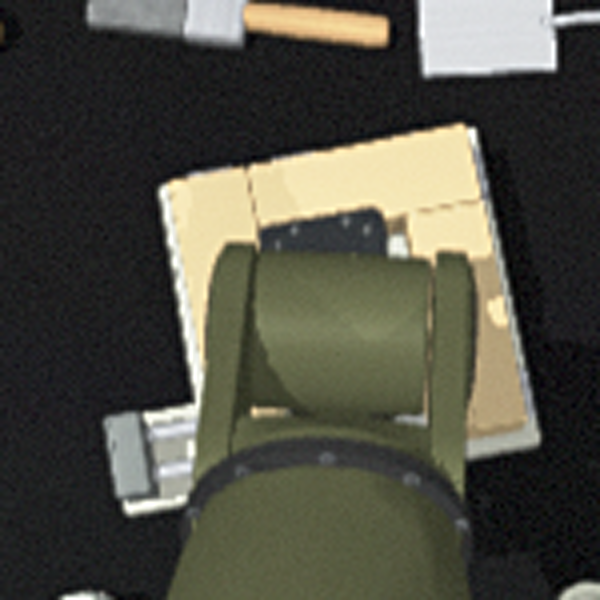

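```bash
python3 -m creep '{"hand":[1,1,1,1,1,1,1,1,1],"slide":[[0.001,0,-0.003],[0.001,0,-0.006],[0.001,0,-0.009],[0.001,0,-0.012],[0.001,0,-0.014],[0.001,0,-0.016],[0.001,0,-0.018],[0.001,0,-0.019],[0.001,0,-0.019]],"spin":[0,0,0,0,0,0,0,0,0]}';python3 go.py 0.4544 0.0171 0.096 -1.422
python3 - <<'E'
from station import ctrl
import cv2
for n in("scene",): 
  im=ctrl.camera(n)[:,:,::-1]; cv2.imwrite(f"pics/{n}19f.png",im)
  cv2.imwrite(f"pics/{n}19.png",cv2.resize(im[130:280,160:310] if n=="top" else im[130:250,220:340],(720,600)[0:2] if 0 else (600,600),interpolation=cv2.INTER_CUBIC))
E
```

```text
time_s: 38.43
ee_pos: [0.4539, 0.0178, 0.0989]
eef_rot: [0.683, 1.569, -0.741]
force: [0.9, -7.0, -0.8]
grip_width: 0.0495
slide [0.0029 0.0004 0.0007] spin -0.12 or +-180
t 38.43 tcp [0.4539 0.0178 0.0989] psi -1.4241 F [ 0.9 -7.  -0.8] w 0.0495 q6 -0.19
```

View pics/scene19.png

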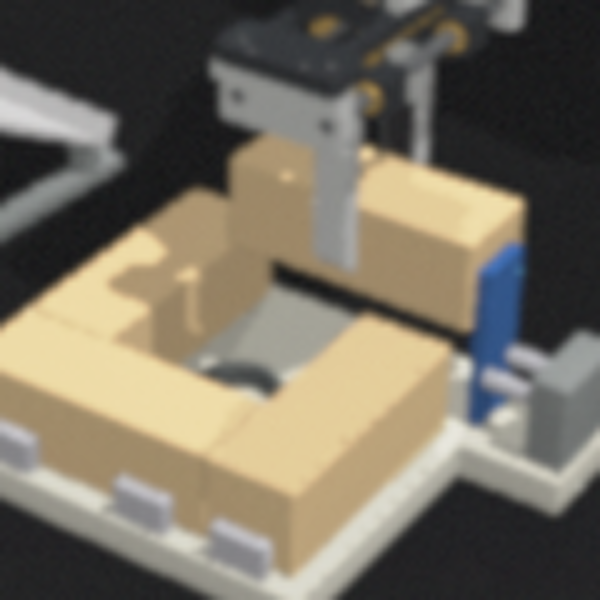

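```bash
python3 -m creep '{"hand":[1,1,1,1,1,1,1,1],"slide":[[0.004,0,0],[0.01,0,0],[0.016,0,0],[0.022,0,0],[0.028,0,0],[0.032,0,0],[0.034,0,0],[0.034,0,0]],"spin":[0,0,0,0,0,0,0,0]}';python3 go.py
python3 - <<'E'
from station import ctrl
import cv2
for n in("scene",): 
  im=ctrl.camera(n)[:,:,::-1]; cv2.imwrite(f"pics/{n}20f.png",im)
  cv2.imwrite(f"pics/{n}20.png",cv2.resize(im[130:280,160:310] if n=="top" else im[130:250,220:340],(720,600)[0:2] if 0 else (600,600),interpolation=cv2.INTER_CUBIC))
E
```

```text
time_s: 39.15
ee_pos: [0.4541, 0.0176, 0.0647]
eef_rot: [0.778, 1.569, -0.647]
force: [2.2, -6.7, -5.1]
grip_width: 0.0498
t 39.15 tcp [0.4541 0.0176 0.0647] psi -1.4244 F [ 2.2 -6.7 -5.1] w 0.0498 q6 -0.19
```

View pics/scene20.png

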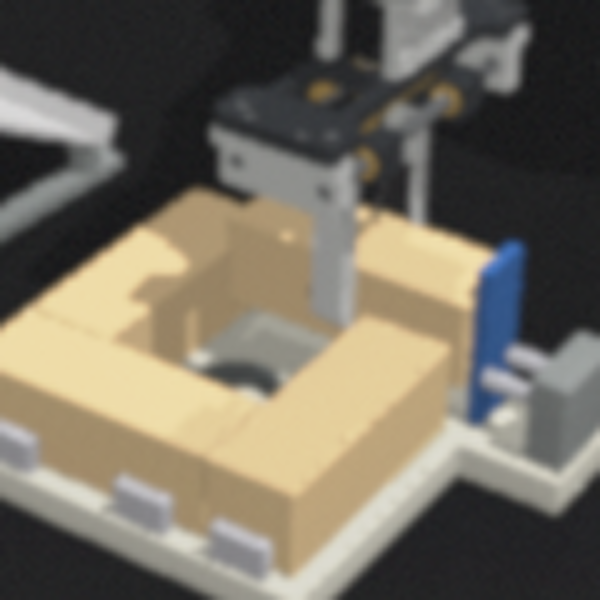

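```bash
python3 -m creep '{"hand":[1,1,1,1,1,1,1],"slide":[[0.004,0,0],[0.008,0,0],[0.012,0,0],[0.016,0,0],[0.019,0,0],[0.021,0,0],[0.021,0,0]],"spin":[0,0,0,0,0,0,0]}';python3 go.py
python3 - <<'E'
from station import ctrl
import cv2
for n in("scene",): 
  im=ctrl.camera(n)[:,:,::-1]; cv2.imwrite(f"pics/{n}21f.png",im)
  cv2.imwrite(f"pics/{n}21.png",cv2.resize(im[130:280,160:310] if n=="top" else im[130:250,220:340],(720,600)[0:2] if 0 else (600,600),interpolation=cv2.INTER_CUBIC))
E
```

```text
time_s: 39.78
ee_pos: [0.4542, 0.0177, 0.0438]
eef_rot: [0.992, 1.569, -0.432]
force: [1.9, -7.3, -3.3]
grip_width: 0.0494
t 39.78 tcp [0.4542 0.0177 0.0438] psi -1.4245 F [ 1.9 -7.3 -3.3] w 0.0494 q6 -0.19
```

View pics/scene21.png

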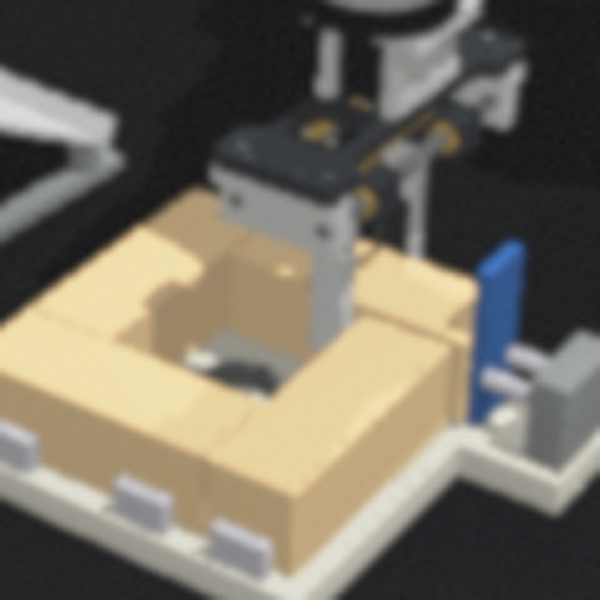

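```bash
python3 -m creep '{"hand":[1,1,1],"slide":[[0.0015,0,0],[0.003,0,0],[0.003,0,0]],"spin":[0,0,0]}';python3 go.py;python3 -m creep '{"hand":[1,1,1],"slide":[[0.001,0,0],[0.002,0,0],[0.002,0,0]],"spin":[0,0,0]}';python3 go.py
```

```text
time_s: 40.08
ee_pos: [0.4543, 0.0177, 0.041]
eef_rot: [1.064, 1.569, -0.361]
force: [2.1, -7.0, 0.4]
grip_width: 0.0499
t 40.08 tcp [0.4543 0.0177 0.041 ] psi -1.4245 F [ 2.1 -7.   0.4] w 0.0499 q6 -0.19
time_s: 40.33
ee_pos: [0.4545, 0.0177, 0.0404]
eef_rot: [0.998, 1.569, -0.426]
force: [-7.3, -7.5, 26.2]
grip_width: 0.0492
t 40.33 tcp [0.4545 0.0177 0.0404] psi -1.4243 F [-7.3 -7.5 26.2] w 0.0492 q6 -0.19
```

```bash
python3 -m creep '{"hand":[1,1,1,1],"slide":[[-0.001,0,0],[-0.001,0.001,0],[-0.001,0.002,0],[-0.001,0.002,0]],"spin":[0,0,0,0]}';python3 go.py;python3 -m creep '{"hand":[1,1],"slide":[[0,0.001,0],[0,0.001,0]],"spin":[0,0]}';python3 go.py
```

```text
time_s: 40.67
ee_pos: [0.4547, 0.0177, 0.0405]
eef_rot: [-1.226, 1.568, -2.65]
force: [-16.4, -9.8, 22.1]
grip_width: 0.0495
t 40.67 tcp [0.4547 0.0177 0.0405] psi -1.4239 F [-16.4  -9.8  22.1] w 0.0495 q6 -0.19
time_s: 40.83
ee_pos: [0.4547, 0.0177, 0.0405]
eef_rot: [-1.41, 1.566, -2.834]
force: [-24.8, -13.2, 30.2]
grip_width: 0.0495
t 40.83 tcp [0.4547 0.0177 0.0405] psi -1.4238 F [-24.8 -13.2  30.2] w 0.0495 q6 -0.19
```

```bash
python3 -m creep '{"hand":[1,1,1],"slide":[[-0.002,-0.003,0],[-0.002,-0.003,0],[-0.002,-0.003,0]],"spin":[0,0,0]}';python3 go.py;python3 -m creep '{"hand":[1,1,1,1],"slide":[[-0.001,0,0],[-0.001,0.001,0],[-0.001,0.002,0],[-0.001,0.002,0]],"spin":[0,0,0,0]}';python3 go.py
```

```text
time_s: 41.08
ee_pos: [0.4537, 0.0176, 0.0419]
eef_rot: [0.288, 1.57, -1.136]
force: [-2.6, -7.2, 2.8]
grip_width: 0.0499
t 41.08 tcp [0.4537 0.0176 0.0419] psi -1.4241 F [-2.6 -7.2  2.8] w 0.0499 q6 -0.19
time_s: 41.42
ee_pos: [0.4551, 0.0179, 0.0424]
eef_rot: [-1.053, 1.569, -2.476]
force: [-4.2, -7.8, -1.7]
grip_width: 0.0496
t 41.42 tcp [0.4551 0.0179 0.0424] psi -1.4236 F [-4.2 -7.8 -1.7] w 0.0496 q6 -0.19
```

```bash
python3 -m creep '{"hand":[1,1,1],"slide":[[0,0.001,0],[0,0.0015,0],[0,0.0015,0]],"spin":[0,0,0]}';python3 go.py
python3 - <<'E'
from station import ctrl
import cv2
for n in("scene",): 
  im=ctrl.camera(n)[:,:,::-1]; cv2.imwrite(f"pics/{n}22f.png",im)
  cv2.imwrite(f"pics/{n}22.png",cv2.resize(im[150:230,250:330],(640,640) if 0 else (600,600),interpolation=cv2.INTER_CUBIC))
E
```

```text
time_s: 41.67
ee_pos: [0.456, 0.0182, 0.0423]
eef_rot: [-1.349, 1.568, -2.773]
force: [-7.2, -7.1, 0.6]
grip_width: 0.0495
t 41.67 tcp [0.456  0.0182 0.0423] psi -1.4233 F [-7.2 -7.1  0.6] w 0.0495 q6 -0.19
```

View pics/scene22.png

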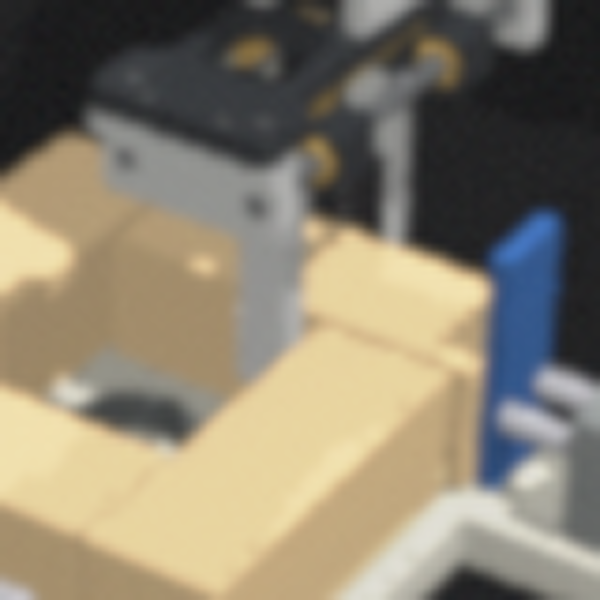

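```bash
python3 -m creep '{"hand":[1,1,1],"slide":[[0,0.001,0],[0.001,0.001,0],[0.0015,0.001,0]],"spin":[0,0,0]}';python3 go.py;python3 -m creep '{"hand":[-0.3,-0.3,-0.3,-0.3],"slide":[[0,0,0],[0,0,0],[0,0,0],[0,0,0]],"spin":[0,0,0,0]}';python3 go.py
python3 - <<'E'
from station import ctrl
import cv2
for n in("scene",): 
  im=ctrl.camera(n)[:,:,::-1]; cv2.imwrite(f"pics/{n}23f.png",im)
  cv2.imwrite(f"pics/{n}23.png",cv2.resize(im[130:250,220:340],(640,640) if 0 else (600,600),interpolation=cv2.INTER_CUBIC))
E
```

```text
time_s: 41.97
ee_pos: [0.4572, 0.0183, 0.0412]
eef_rot: [-1.326, 1.568, -2.749]
force: [-11.0, -8.5, 9.8]
grip_width: 0.0498
t 41.97 tcp [0.4572 0.0183 0.0412] psi -1.4233 F [-11.   -8.5   9.8] w 0.0498 q6 -0.19
time_s: 42.3
ee_pos: [0.4583, 0.0188, 0.0411]
eef_rot: [1.709, 1.57, 0.284]
force: [-0.1, -0.3, 0.5]
grip_width: 0.0612
t 42.3 tcp [0.4583 0.0188 0.0411] psi -1.4244 F [-0.1 -0.3  0.5] w 0.0612 q6 -0.19
```

View pics/scene23.png

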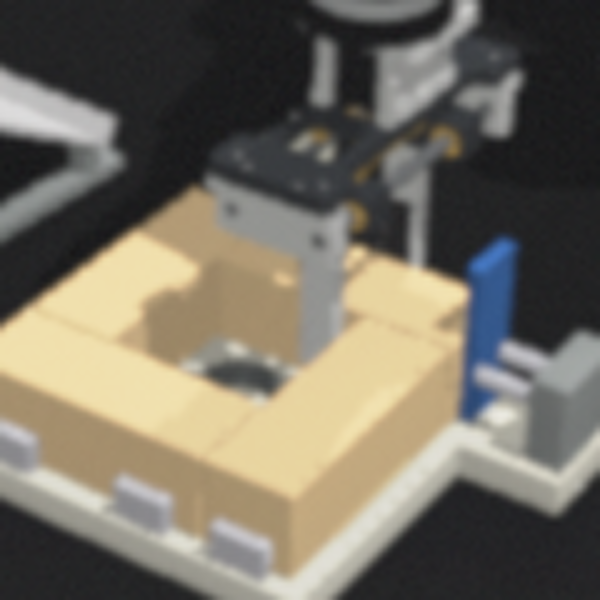

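```bash
python3 go.py 0.5014 0.3259 0.18 -1.424;python3 -m creep '{"hand":[-0.3,-0.3,-0.3,-0.3,-0.1,0,0,0,0,0,0,0],"slide":[[-0.02,0,0],[-0.05,0,0],[-0.09,0,0],[-0.13,0,-0.005],[-0.15,0.001,-0.03],[-0.15,0.001,-0.07],[-0.15,0.001,-0.11],[-0.15,0.001,-0.15],[-0.15,0.001,-0.19],[-0.15,0,-0.23],[-0.15,-0.001,-0.265],[-0.15,-0.001,-0.29]],"spin":[0,0,0,0,0,0,0,0,0,0,0,0]}' 10;python3 -m creep '{"hand":[0],"slide":[[0,0,0]],"spin":[0]}'
python3 - <<'E'
from station import ctrl
import cv2
for n in("scene","top"): 
  im=ctrl.camera(n)[:,:,::-1]; cv2.imwrite(f"pics/{n}24f.png",im)
  cv2.imwrite(f"pics/{n}24.png",cv2.resize(im[155:255,185:310] if n=="top" else im[160:260,190:315],(750,600),interpolation=cv2.INTER_CUBIC))
E
python3 go.py 0.5014 0.3259 0.096 -1.424
```

```text
slide [-0.1388  0.0876 -0.2976] spin -0.02 or +-180
t 42.35 tcp [0.4582 0.0188 0.0411] psi -1.4244 F [-0.3  0.5  0.2] w 0.0607 q6 -0.19
time_s: 43.35
ee_pos: [0.4137, 0.3081, 0.191]
eef_rot: [2.97, 1.57, 1.547]
force: [0.0, -0.3, 0.0]
grip_width: 0.0471
time_s: 43.43
ee_pos: [0.4137, 0.309, 0.1908]
eef_rot: [-2.926, 1.57, 1.936]
force: [-0.2, -0.2, 0.2]
grip_width: 0.047
slide [ 0.0947  0.089  -0.0071] spin 0.07 or +-180
t 43.53 tcp [0.4145 0.3058 0.1907] psi -1.4227 F [-0.1 -0.8 -0.7] w 0.0468 q6 0.42
```

View pics/top24.png

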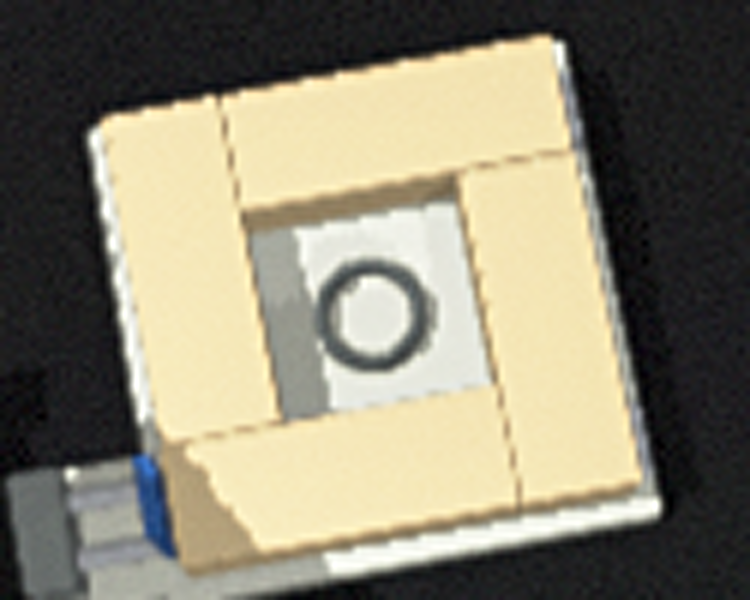

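View pics/scene24.png

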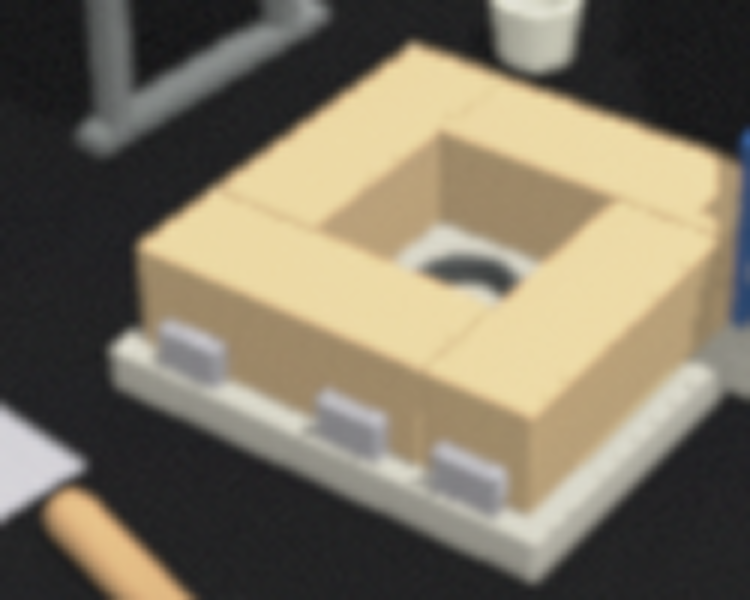

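```bash
python3 -m creep '{"hand":[0,0,0,0,0,0],"slide":[[0,0.03,-0.003],[0,0.06,-0.006],[0,0.085,-0.007],[0,0.089,-0.007],[0,0.089,-0.007],[0,0.089,-0.007]],"spin":[0,0,0,0,0,0]}';python3 go.py 0.5014 0.3259 0.096 -1.424
python3 - <<'E'
from station import ctrl
import cv2
for n in("scene",): 
  im=ctrl.camera(n)[:,:,::-1]; cv2.imwrite(f"pics/{n}25f.png",im)
  cv2.imwrite(f"pics/{n}25.png",cv2.resize(im[170:310,330:470],(600,600),interpolation=cv2.INTER_CUBIC))
E
```

```text
time_s: 44.03
ee_pos: [0.5016, 0.3242, 0.1907]
eef_rot: [-1.22, 1.57, -2.646]
force: [-0.7, 0.6, 0.1]
grip_width: 0.0472
slide [ 0.0947  0.0001 -0.0017] spin -0.09 or +-180
t 44.03 tcp [0.5016 0.3242 0.1907] psi -1.4256 F [-0.7  0.6  0.1] w 0.0472 q6 0.37
```

View pics/scene25.png

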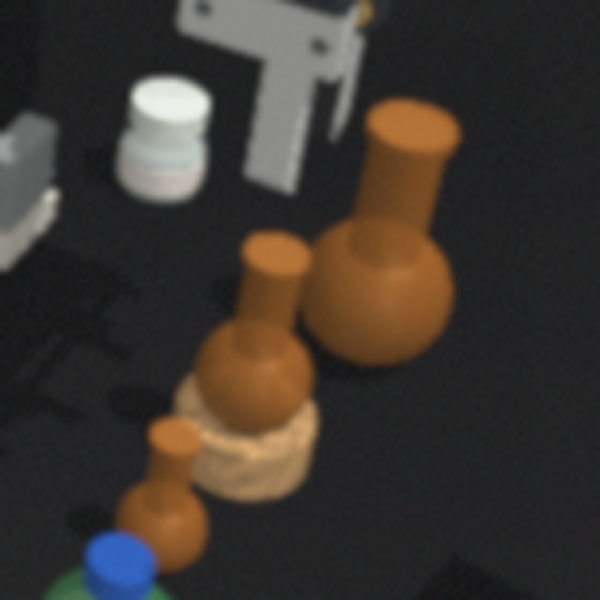

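```bash
python3 -m creep '{"hand":[0,0,0,0,0,0,0],"slide":[[0.02,0,-0.0015],[0.04,0,-0.0015],[0.06,0,-0.0015],[0.08,0,-0.0015],[0.092,0,-0.0015],[0.095,0,-0.0015],[0.095,0,-0.0015]],"spin":[0,0,0,0,0,0,0]}';python3 go.py 0.5014 0.3259 0.096 -1.424
python3 - <<'E'
from station import ctrl
import cv2
for n in("scene",): 
  im=ctrl.camera(n)[:,:,::-1]; cv2.imwrite(f"pics/{n}26f.png",im)
  cv2.imwrite(f"pics/{n}26.png",cv2.resize(im[170:310,330:470],(600,600),interpolation=cv2.INTER_CUBIC))
E
```

```text
time_s: 44.67
ee_pos: [0.5012, 0.3266, 0.096]
eef_rot: [-1.159, 1.57, -2.583]
force: [0.1, -0.1, 0.6]
grip_width: 0.0469
slide [-0.      0.0001  0.0007] spin -0.02 or +-180
t 44.67 tcp [0.5012 0.3266 0.096 ] psi -1.4244 F [ 0.1 -0.1  0.6] w 0.0469 q6 0.37
```

View pics/scene26.png

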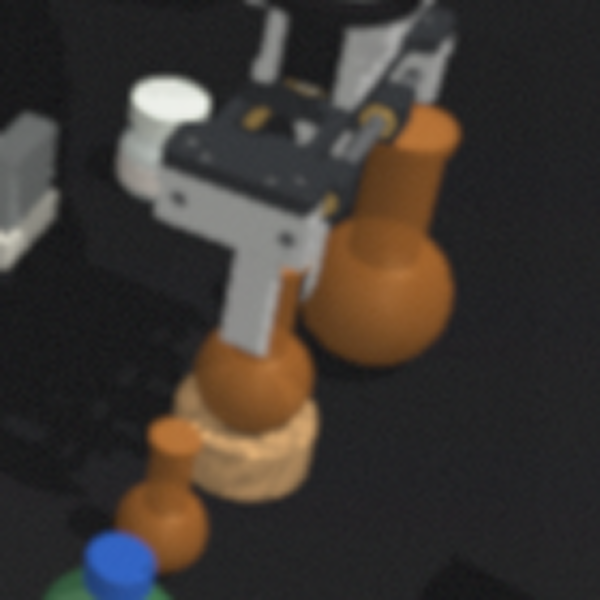

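```bash
python3 -m creep '{"hand":[1,1,1,1,1],"slide":[[0,0,0],[0,0,0],[0,0,0],[0,0,0],[0,0,0]],"spin":[0,0,0,0,0]}' 15; python3 go.py; python3 -m creep '{"hand":[1,1,1,1,1,1,1],"slide":[[-0.005,0,0],[-0.015,0,0],[-0.03,0,0],[-0.05,0,0],[-0.07,0,0],[-0.08,0,0],[-0.08,0,0]],"spin":[0,0,0,0,0,0,0]}' 20; python3 go.py 0.5292 0.0008 0.18 -1.424
python3 - <<'E'
from station import ctrl
import cv2
for n in("scene",): 
  im=ctrl.camera(n)[:,:,::-1]; cv2.imwrite(f"pics/{n}27f.png",im)
  cv2.imwrite(f"pics/{n}27.png",cv2.resize(im[130:310,300:480],(600,600),interpolation=cv2.INTER_CUBIC))
E
```

```text
time_s: 45.13
ee_pos: [0.5019, 0.3269, 0.0967]
eef_rot: [1.945, 1.57, 0.521]
force: [-0.9, -0.5, 5.1]
grip_width: 0.0315
t 45.13 tcp [0.5019 0.3269 0.0967] psi -1.4244 F [-0.9 -0.5  5.1] w 0.0315 q6 0.37
time_s: 45.72
ee_pos: [0.5023, 0.3272, 0.1787]
eef_rot: [1.947, 1.567, 0.523]
force: [1.0, 0.9, -0.4]
grip_width: 0.0308
slide [-0.0019 -0.021   0.3268] spin -0.03 or +-180
t 45.72 tcp [0.5023 0.3272 0.1787] psi -1.4245 F [ 1.   0.9 -0.4] w 0.0308 q6 0.37
```

View pics/scene27.png

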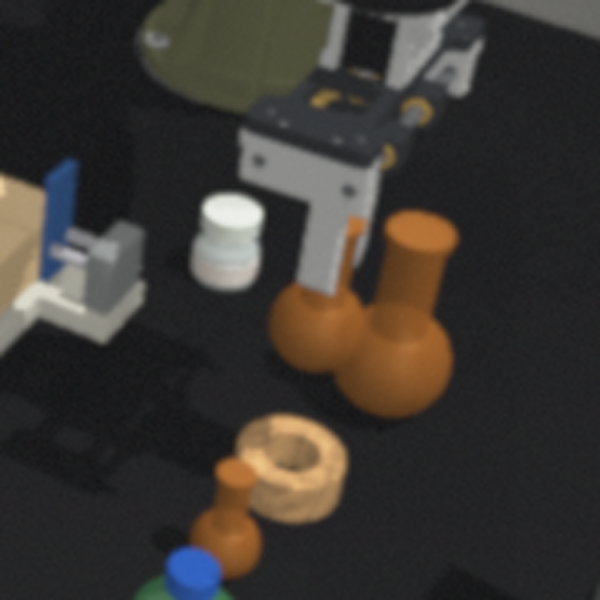

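```bash
python3 -m creep '{"hand":[1,1,1,1,1,1,1,1,1,1,1,1],"slide":[[-0.005,0,0.003],[-0.012,-0.001,0.012],[-0.02,-0.002,0.028],[-0.02,-0.003,0.05],[-0.02,-0.005,0.078],[-0.02,-0.007,0.108],[-0.02,-0.009,0.138],[-0.02,-0.011,0.168],[-0.02,-0.013,0.198],[-0.02,-0.015,0.228],[-0.02,-0.017,0.256],[-0.02,-0.018,0.28]],"spin":[0,0,0,0,0,0,0,0,0,0,0,0]}' 20;python3 -m creep '{"hand":[1,1,1,1,1],"slide":[[0,-0.001,0.018],[0,-0.002,0.03],[0,-0.002,0.04],[0,-0.002,0.045],[0,-0.002,0.045]],"spin":[0,0,0,0,0]}' 20; python3 go.py 0.5296 0.002 0.105 -1.424
python3 - <<'E'
from station import ctrl
import cv2
for n in("scene","top"): 
  im=ctrl.camera(n)[:,:,::-1]; cv2.imwrite(f"pics/{n}28f.png",im)
  cv2.imwrite(f"pics/{n}28.png",cv2.resize(im[80:260,180:360],(600,600),interpolation=cv2.INTER_CUBIC))
E
```

```text
time_s: 46.77
ee_pos: [0.5241, 0.0446, 0.1958]
eef_rot: [-1.44, 1.57, -2.866]
force: [0.2, 0.0, -1.8]
grip_width: 0.0309
time_s: 47.18
ee_pos: [0.5292, 0.0018, 0.1958]
eef_rot: [-1.557, 1.57, -2.982]
force: [0.1, -0.3, -2.2]
grip_width: 0.0309
slide [ 0.0908  0.0004 -0.0002] spin -0.06 or +-180
t 47.18 tcp [0.5292 0.0018 0.1958] psi -1.425 F [ 0.1 -0.3 -2.2] w 0.0309 q6 -0.21
```

View pics/scene28.png

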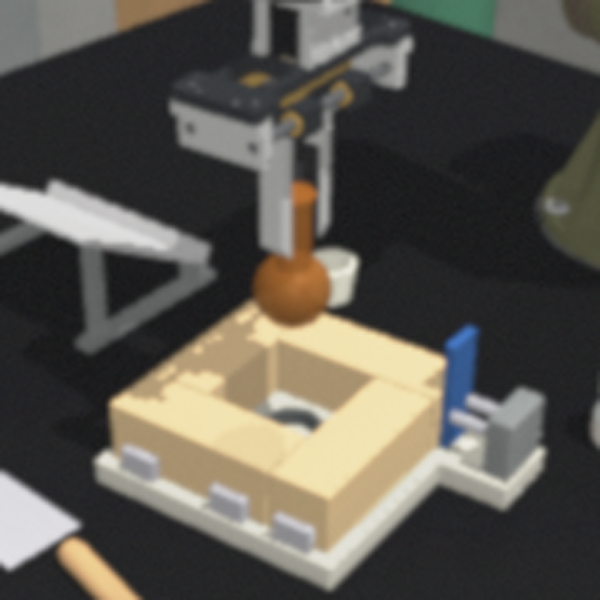

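```bash
python3 -m creep '{"hand":[1,1,1,1,1,1,1,1,1],"slide":[[0.008,0,0],[0.022,0,0],[0.038,0,0],[0.054,0,0],[0.068,0,0],[0.08,0,0],[0.087,0,0],[0.089,0,0],[0.089,0,0]],"spin":[0,0,0,0,0,0,0,0,0]}'; python3 go.py 0.5296 0.002 0.1 -1.424;python3 -m creep '{"hand":[1,1,1,1],"slide":[[0.001,0,0],[0.002,0,0],[0.003,0,0],[0.003,0,0]],"spin":[0,0,0,0]}'; python3 go.py
```

```text
time_s: 48.03
ee_pos: [0.5291, 0.0026, 0.1066]
eef_rot: [-1.803, 1.57, 3.057]
force: [0.3, 0.3, -1.3]
grip_width: 0.0309
slide [0.0066 0.0004 0.0007] spin 0.0 or +-180
t 48.03 tcp [0.5291 0.0026 0.1066] psi -1.4239 F [ 0.3  0.3 -1.3] w 0.0309 q6 -0.21
time_s: 48.37
ee_pos: [0.5293, 0.0023, 0.1041]
eef_rot: [1.289, 1.57, -0.136]
force: [-0.6, -0.1, -2.0]
grip_width: 0.0308
t 48.37 tcp [0.5293 0.0023 0.1041] psi -1.4244 F [-0.6 -0.1 -2. ] w 0.0308 q6 -0.21
```

```bash
python3 -m creep '{"hand":[1,1,1,1],"slide":[[0.001,0,0],[0.002,0,0],[0.002,0,0],[0.002,0,0]],"spin":[0,0,0,0]}'; python3 go.py;python3 -m creep '{"hand":[1,1,1],"slide":[[0.001,0,0],[0.0015,0,0],[0.0015,0,0]],"spin":[0,0,0]}'; python3 go.py
python3 - <<'E'
from station import ctrl
import cv2
for n in("scene",): 
  im=ctrl.camera(n)[:,:,::-1]; cv2.imwrite(f"pics/{n}29f.png",im)
  cv2.imwrite(f"pics/{n}29.png",cv2.resize(im[120:240,200:320],(600,600),interpolation=cv2.INTER_CUBIC))
E
```

```text
time_s: 48.7
ee_pos: [0.5294, 0.0022, 0.1022]
eef_rot: [1.335, 1.57, -0.089]
force: [0.7, -0.1, 1.2]
grip_width: 0.0308
t 48.7 tcp [0.5294 0.0022 0.1022] psi -1.4245 F [ 0.7 -0.1  1.2] w 0.0308 q6 -0.21
time_s: 48.95
ee_pos: [0.53, 0.0022, 0.1015]
eef_rot: [1.381, 1.569, -0.044]
force: [-0.2, -0.0, 8.8]
grip_width: 0.0309
t 48.95 tcp [0.53   0.0022 0.1015] psi -1.4245 F [-0.2 -0.   8.8] w 0.0309 q6 -0.21
```

View pics/scene29.png

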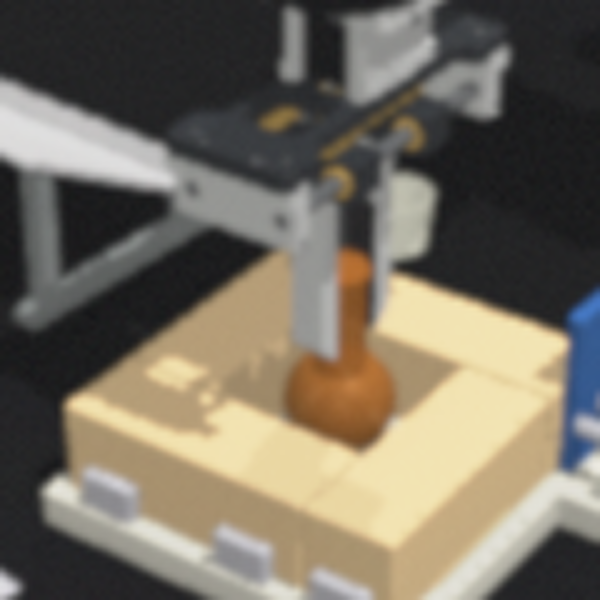

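```bash
python3 -m creep '{"hand":[1,1,0.2,0,-0.2,-0.2,-0.2,-0.2],"slide":[[-0.0007,0,0],[-0.0007,0,0],[-0.0007,0,0],[-0.0007,0,0],[-0.0007,0,0],[-0.0007,0,0],[-0.0007,0,0],[-0.0007,0,0]],"spin":[0,0,0,0,0,0,0,0]}' 5; python3 go.py
python3 - <<'E'
from station import ctrl
import cv2
for n in("scene",): 
  im=ctrl.camera(n)[:,:,::-1]; cv2.imwrite(f"pics/{n}30f.png",im)
  cv2.imwrite(f"pics/{n}30.png",cv2.resize(im[120:240,200:320],(600,600),interpolation=cv2.INTER_CUBIC))
E
```

```text
time_s: 49.67
ee_pos: [0.5291, 0.0023, 0.101]
eef_rot: [-1.733, 1.57, 3.126]
force: [-0.0, -0.3, -1.5]
grip_width: 0.0564
t 49.67 tcp [0.5291 0.0023 0.101 ] psi -1.4245 F [-0.  -0.3 -1.5] w 0.0564 q6 -0.21
```

View pics/scene30.png

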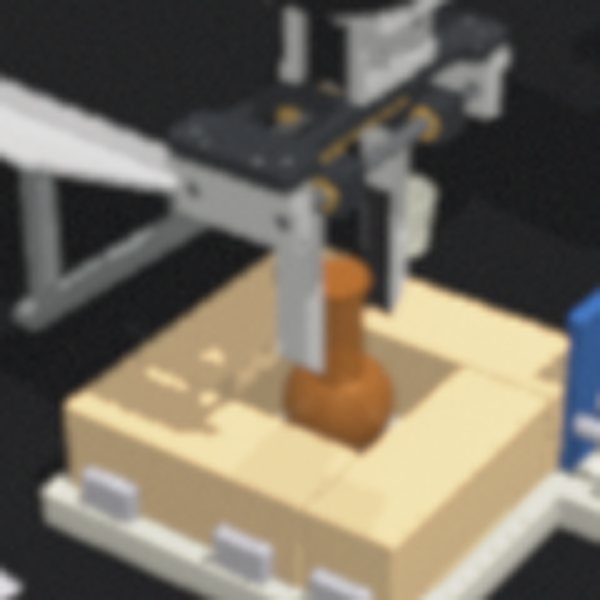

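```bash
python3 -m creep '{"hand":[-0.2,-0.2,-0.2,-0.2,-0.2,-0.2,-0.2,-0.2,-0.2,-0.2],"slide":[[-0.01,0,0],[-0.03,0,0],[-0.06,0,0],[-0.1,0,0],[-0.13,0,0.0],[-0.14,0,0.03],[-0.14,0,0.07],[-0.14,0,0.11],[-0.14,0,0.15],[-0.14,0,0.18]],"spin":[0,0,0,0,0,0,0,0,0,0]}'; python3 -m creep '{"hand":[-0.2,-0.2,-0.2,-0.2],"slide":[[0,0,0.03],[0,0,0.06],[0,0,0.08],[0,0,0.08]],"spin":[0,0,0,0]}'
python3 - <<'E'
from station import ctrl
import cv2
for n in("scene","top"): 
  im=ctrl.camera(n)[:,:,::-1]; cv2.imwrite(f"pics/{n}31f.png",im)
  cv2.imwrite(f"pics/{n}31.png",cv2.resize(im[155:255,185:285] if n=="top" else im[150:250,220:320],(600,600),interpolation=cv2.INTER_CUBIC))
E
```

```text
time_s: 50.55
ee_pos: [0.5553, -0.1786, 0.2421]
eef_rot: [0.777, 1.57, -0.649]
force: [0.6, 0.2, 0.1]
grip_width: 0.0568
time_s: 50.88
ee_pos: [0.5668, -0.2583, 0.2413]
eef_rot: [-0.754, 1.57, -2.182]
force: [-0.7, -0.0, 0.0]
grip_width: 0.0562
```

View pics/scene31.png

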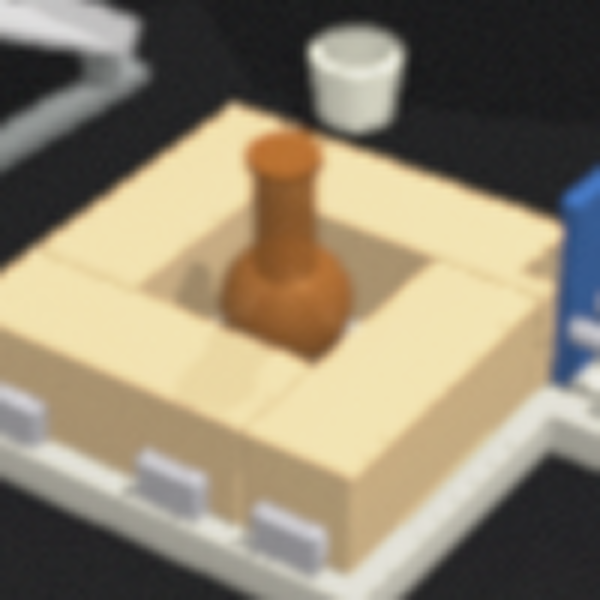

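View pics/top31.png

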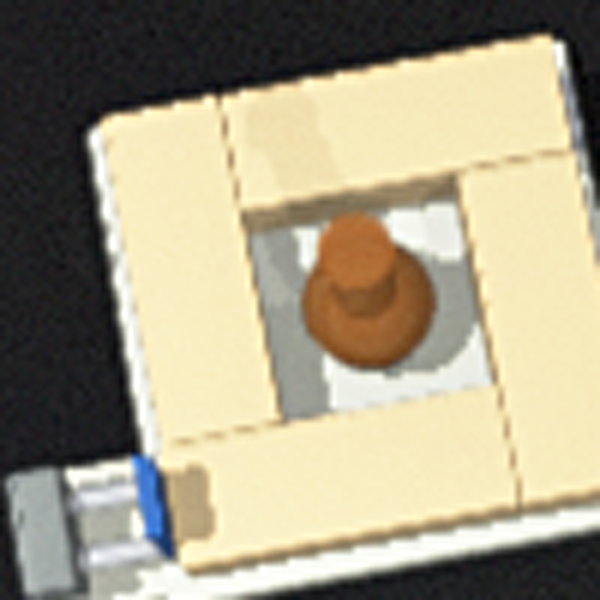

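View pics/scene31f.png

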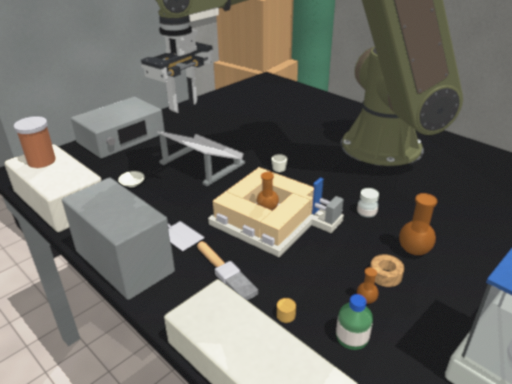

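Check the flask's tilt: compare the lip centre and bulb centre positions found from both views.

Run:
```python
from h import *
tl=crop([(354,250)],185,155,6)[0]; tb=crop([(369,302)],185,155,6)[0]
sl=crop([(284,154)],220,150,6)[0]; sb=crop([(286,300)],220,150,6)[0]
def tri(a,b,x0):
    r=least_squares(lambda X:np.r_[proj("top",X)[0]-a,proj("scene",X)[0]-b],x0); return r.x,r.fun
for nm,a,b,z in(("lip",tl,sl,.1325),("bulb",tb,sb,.0555)):
    X,f=tri(a,b,[.53,0,z]); print(nm,X.round(4),f.round(2),ray("top",a,z).round(4),ray("scene",b,z).round(4))
    print("  expected px top",crop and ((proj("top",[.5292,.0008,z])[0]-[185,155]+.5)*6-.5).round(0),"scene",((proj("scene",[.5292,.0008,z])[0]-[220,150]+.5)*6-.5).round(0))
```

```text
lip [0.5353 0.0051 0.1312] [-0.05  0.05 -0.07 -0.01] [0.5352 0.005  0.1325] [0.5368 0.0067 0.1325]
  expected px top [365. 265.] scene [286. 141.]
bulb [0.5292 0.001  0.0559] [-0.04  0.04 -0.05 -0.01] [0.5294 0.001  0.0555] [0.5288 0.0008 0.0555]
  expected px top [369. 302.] scene [285. 300.]
```

```bash
python3 go.py 0.5296 0.0012 0.24 -1.422; python3 -m creep '{"hand":[-0.4,-0.4,-0.4,-0.4,-0.4,-0.4,-0.4,-0.4,-0.4,-0.4],"slide":[[0,0,-0.035],[0,0,-0.075],[0,0,-0.115],[0,0,-0.155],[0,0,-0.195],[0,0,-0.23],[0,0,-0.255],[0,0.001,-0.262],[0,0.001,-0.262],[0,0.001,-0.262]],"spin":[0,0,0,0,0,0,0,0,0,0]}' 5; python3 go.py 0.5296 0.0012 0.092 -1.422
```

```text
slide [ 1.50e-03  2.00e-04 -2.59e-01] spin -0.2 or +-180
t 50.98 tcp [ 0.5669 -0.2551  0.2414] psi -1.4255 F [0.6 0.5 0. ] w 0.0565 q6 -0.63
time_s: 51.82
ee_pos: [0.5299, 0.0045, 0.2415]
eef_rot: [1.011, 1.57, -0.412]
force: [0.1, -0.2, 0.2]
grip_width: 0.066
slide [ 0.1495 -0.0008  0.0032] spin -0.08 or +-180
t 51.82 tcp [0.5299 0.0045 0.2415] psi -1.4234 F [ 0.1 -0.2  0.2] w 0.066 q6 -0.21
```

```bash
python3 -m creep '{"hand":[-0.4,-0.4,-0.4,-0.4,-0.4,-0.4,-0.4,-0.4],"slide":[[0.03,0,0.003],[0.06,0,0.003],[0.09,0,0.003],[0.115,0,0.003],[0.135,0,0.003],[0.147,0,0.003],[0.149,0,0.003],[0.149,0,0.003]],"spin":[0,0,0,0,0,0,0,0]}' 5; python3 go.py 0.5296 0.0012 0.092 -1.422
```

```text
time_s: 52.48
ee_pos: [0.5302, 0.0004, 0.0918]
eef_rot: [-1.702, 1.57, -3.128]
force: [0.0, -0.0, 0.2]
grip_width: 0.0655
slide [-0.0002 -0.0005 -0.0009] spin -0.22 or +-180
t 52.48 tcp [5.302e-01 4.000e-04 9.180e-02] psi -1.4258 F [ 0.  -0.   0.2] w 0.0655 q6 -0.21
```

```bash
python3 -m creep '{"hand":[0.2,0.3,0.4,0.5,0.6,0.8,0.8,0.8],"slide":[[0,-0.0005,-0.0008],[0,-0.0005,-0.0008],[0,-0.0005,-0.0008],[0,-0.0005,-0.0008],[0,-0.0005,-0.0008],[0,-0.0005,-0.0008],[0,-0.0005,-0.0008],[0,-0.0005,-0.0008]],"spin":[0,0,0,0,0,0,0,0]}' 5; python3 go.py 0.5296 0.0012 0.092 -1.422
python3 - <<'E'
from station import ctrl
import cv2
for n in("scene",): 
  im=ctrl.camera(n)[:,:,::-1]; cv2.imwrite(f"pics/{n}32f.png",im)
  cv2.imwrite(f"pics/{n}32.png",cv2.resize(im[150:250,220:320],(600,600),interpolation=cv2.INTER_CUBIC))
E
```

```text
time_s: 53.15
ee_pos: [0.5299, 0.0022, 0.0924]
eef_rot: [1.385, 1.57, -0.039]
force: [0.4, 0.6, 2.4]
grip_width: 0.0314
slide [ 0.0004 -0.0005  0.0009] spin -0.14 or +-180
t 53.15 tcp [0.5299 0.0022 0.0924] psi -1.4244 F [0.4 0.6 2.4] w 0.0314 q6 -0.21
```

View pics/scene32.png

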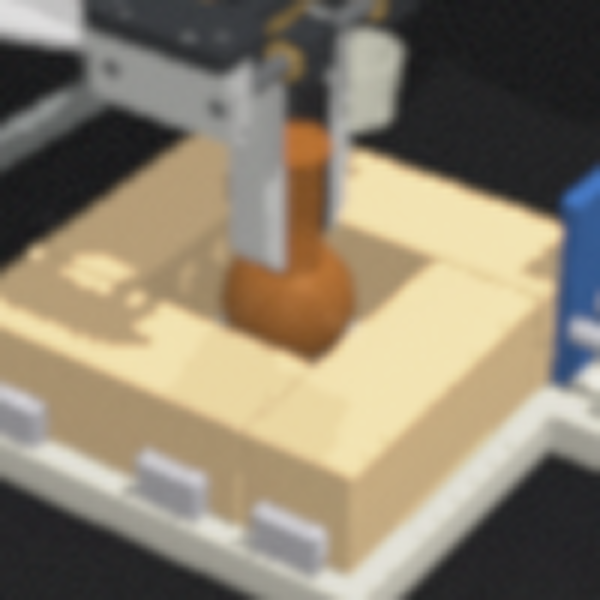

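```bash
python3 -m creep '{"hand":[0.8,0.32,0.3,0.27,0.23,0.18,0.1,0,-0.2,-0.4,-0.4,-0.4],"slide":[[0,0,0],[0,0,0],[0,0,0],[0,0,0],[0,0,0],[0,0,0],[0,0,0],[0,0,0],[0,0,0],[0,0,0],[0,0,0],[0,0,0]],"spin":[0,0,0,0,0,0,0,0,0,0,0,0]}' 3; python3 go.py 0.5296 0.0012 0.092 -2.993
python3 - <<'E'
from station import ctrl
import cv2
for n in("scene",): 
  im=ctrl.camera(n)[:,:,::-1]; cv2.imwrite(f"pics/{n}33f.png",im)
  cv2.imwrite(f"pics/{n}33.png",cv2.resize(im[150:250,220:320],(600,600),interpolation=cv2.INTER_CUBIC))
E
```

```text
time_s: 54.2
ee_pos: [0.5297, 0.0021, 0.0921]
eef_rot: [-1.893, 1.571, 2.966]
force: [0.2, -0.6, -0.2]
grip_width: 0.0653
slide [ 0.0001 -0.0002  0.0009] spin 89.87 or +-180
t 54.2 tcp [0.5297 0.0021 0.0921] psi -1.4245 F [ 0.2 -0.6 -0.2] w 0.0653 q6 -0.21
```

View pics/scene33.png

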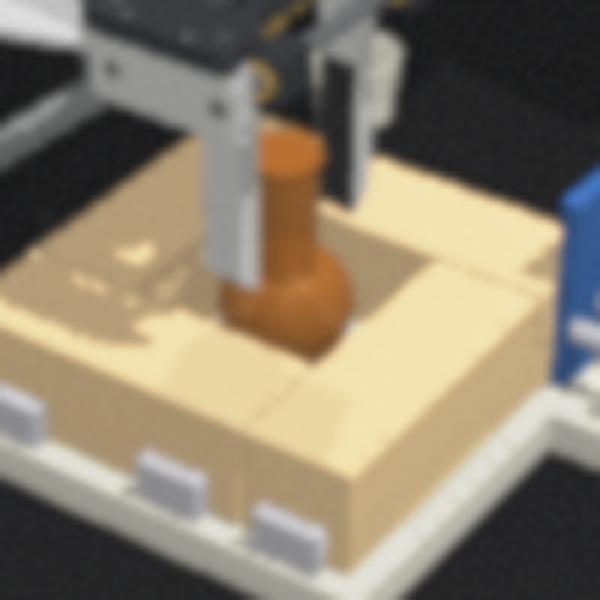

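```bash
python3 -m creep '{"hand":[-0.4,-0.4,-0.4,-0.4,-0.4,-0.4,-0.4,-0.4,-0.4,-0.4,-0.4,-0.4],"slide":[[0,0,0],[0,0,0],[0,0,0],[0,0,0],[0,0,0],[0,0,0],[0,0,0],[0,0,0],[0,0,0],[0,0,0],[0,0,0],[0,0,0]],"spin":[7,14,21,28,35,42,49,56,63,70,77,84]}' 5; python3 go.py 0.5292 0.0008 0.092 -2.993
```

```text
time_s: 55.25
ee_pos: [0.5297, 0.0021, 0.0922]
eef_rot: [0.529, 1.571, -2.368]
force: [-0.2, 0.4, -0.7]
grip_width: 0.0659
slide [0.0002 0.0012 0.0008] spin 5.52 or +-180
t 55.25 tcp [0.5297 0.0021 0.0922] psi -2.8966 F [-0.2  0.4 -0.7] w 0.0659 q6 1.26
```

```bash
python3 -m creep '{"hand":[-0.2,0,0.2,0.5,0.8,0.8,0.8,0.8,0.8],"slide":[[0,0.0015,0],[0,0.0015,0],[0,0.0015,0],[0,0.0015,0],[0,0.0015,0],[0,0.0015,0],[0,0.0015,0],[0,0.0015,0],[0,0.0015,0]],"spin":[4,4,4,4,4,4,4,4,4]}' 5; python3 go.py 0.5292 0.0008 0.092 -2.993
python3 - <<'E'
from station import ctrl
import cv2
for n in("scene",): 
  im=ctrl.camera(n)[:,:,::-1]; cv2.imwrite(f"pics/{n}34f.png",im)
  cv2.imwrite(f"pics/{n}34.png",cv2.resize(im[150:250,220:320],(600,600),interpolation=cv2.INTER_CUBIC))
E
```

```text
time_s: 56.0
ee_pos: [0.5301, 0.0007, 0.0922]
eef_rot: [-1.894, 1.571, 1.429]
force: [0.9, 1.2, 0.1]
grip_width: 0.0316
slide [ 0.0002 -0.0002  0.0009] spin 1.89 or +-180
t 56.0 tcp [0.5301 0.0007 0.0922] psi -2.9601 F [0.9 1.2 0.1] w 0.0316 q6 1.32
```

View pics/scene34.png

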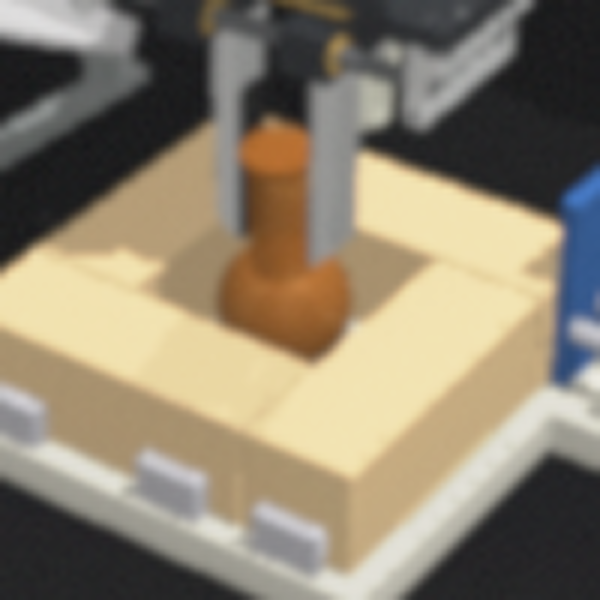

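```bash
python3 -m creep '{"hand":[0.8,0.8,0.8,0.8,0.8],"slide":[[0,0,0],[0,0,0.002],[0,0,0.004],[0,0,0.006],[0,0,0.006]],"spin":[0,0,0,0,0]}' 12; python3 go.py
python3 - <<'E'
from station import ctrl
import cv2
for n in("scene",): 
  im=ctrl.camera(n)[:,:,::-1]; cv2.imwrite(f"pics/{n}35f.png",im)
  cv2.imwrite(f"pics/{n}35.png",cv2.resize(im[150:250,220:320],(600,600),interpolation=cv2.INTER_CUBIC))
E
```

```text
time_s: 56.47
ee_pos: [0.5243, -0.0005, 0.0926]
eef_rot: [2.926, 1.57, -0.034]
force: [1.4, 0.9, 4.0]
grip_width: 0.0311
t 56.47 tcp [ 5.243e-01 -5.000e-04  9.260e-02] psi -2.9604 F [1.4 0.9 4. ] w 0.0311 q6 1.32
```

View pics/scene35.png

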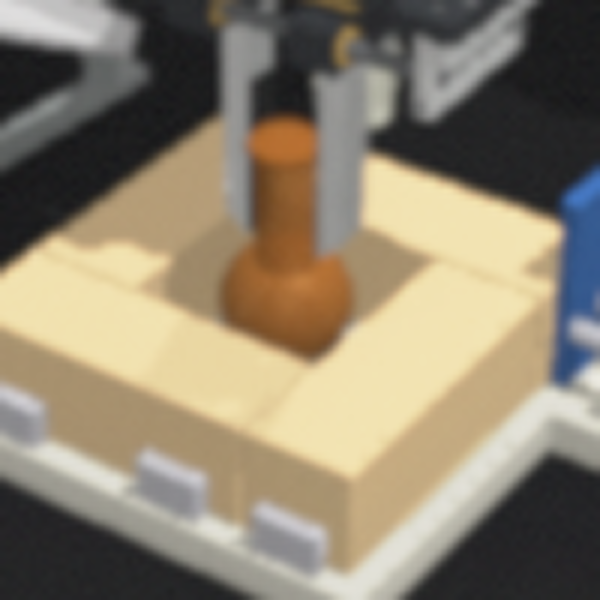

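```bash
python3 -m creep '{"hand":[0.8,0.8,0.33,0.32,0.3,0.27,0.22,0.12,0,-0.2,-0.3,-0.3],"slide":[[0,0,0],[0,0,0],[0,0,0],[0,0,0],[0,0,0],[0,0,0],[0,0,0],[0,0,0],[0,0,0],[0,0,0],[0,0,0],[0,0,0]],"spin":[0,0,0,0,0,0,0,0,0,0,0,0]}' 3; python3 go.py
python3 - <<'E'
from station import ctrl
import cv2
for n in("scene",): 
  im=ctrl.camera(n)[:,:,::-1]; cv2.imwrite(f"pics/{n}36f.png",im)
  cv2.imwrite(f"pics/{n}36.png",cv2.resize(im[150:250,220:320],(600,600),interpolation=cv2.INTER_CUBIC))
E
```

```text
time_s: 57.52
ee_pos: [0.5242, -0.0004, 0.0921]
eef_rot: [0.115, 1.571, -2.845]
force: [0.7, -0.3, -0.7]
grip_width: 0.0601
t 57.52 tcp [ 5.242e-01 -4.000e-04  9.210e-02] psi -2.9604 F [ 0.7 -0.3 -0.7] w 0.0601 q6 1.32
```

View pics/scene36.png

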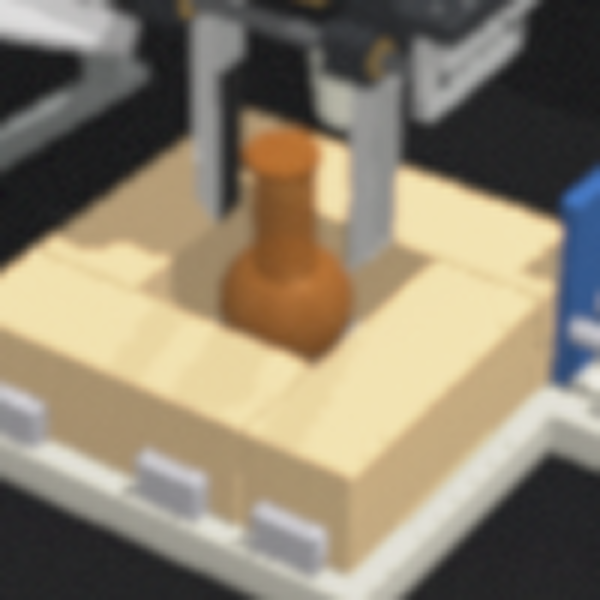

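Run:
```python
from h import *
p=crop([(217,222)],90,200,13.33)[0];b=crop([(353,287)],90,200,13.33)[0]
s=crop([(234,212)],340,180,4.284)[0];sb=crop([(211,331)],340,180,4.284)[0]
def tri(a,b,x0):
    r=least_squares(lambda X:np.r_[proj("top",X)[0]-a,proj("scene",X)[0]-b],x0); return r.x.round(4),r.fun.round(2)
print(tri(p,s,[.5,.33,.13]),tri(b,sb,[.5,.33,.05]))
for z in(.1285,.0515): print(ray("top",p if z>.1 else b,z).round(4),ray("scene",s if z>.1 else sb,z).round(4))
# now
sl=crop([(282,152)],220,150,6)[0]; print("now lip ray",ray("scene",sl,.1325).round(4))
```

```text
(array([0.5009, 0.3259, 0.1275]), array([-0.14,  0.09, -0.15,  0.  ])) (array([0.5006, 0.3252, 0.0524]), array([-0.59,  0.37, -0.6 ,  0.01]))
[0.5009 0.3252 0.1285] [0.5019 0.3266 0.1285]
[0.5016 0.324  0.0515] [0.4988 0.3257 0.0515]
now lip ray [0.5362 0.0051 0.1325]
```

```bash
cat > snap.py <<'E'
import sys,cv2
from station import ctrl
for n in sys.argv[2:]:
  im=ctrl.camera(n)[:,:,::-1]
  cv2.imwrite(f"pics/{n}{sys.argv[1]}.png",cv2.resize(im[155:255,185:285] if n=="top" else im[150:250,220:320],(600,600),interpolation=cv2.INTER_CUBIC))
E
python3 snap.py 37 scene; python3 -m creep '{"hand":[-0.3,-0.3,-0.3,-0.3,-0.3],"slide":[[-0.02,0,0],[-0.05,0,0],[-0.09,0,0],[-0.1,0,0],[-0.1,0,0]],"spin":[0,0,0,0,0]}'; python3 snap.py 38 scene
python3 - <<'E'
import cv2,numpy as np
a=[cv2.imread(f"pics/scene{i}.png")[100:380,180:400] for i in(36,37,38)]
cv2.imwrite("pics/cmp.png",np.hstack(a))
E
```

```text
time_s: 58.03
ee_pos: [0.5255, -0.0005, 0.1954]
eef_rot: [2.89, 1.565, -0.07]
force: [0.0, -0.4, -0.4]
grip_width: 0.0613
```

View pics/cmp.png

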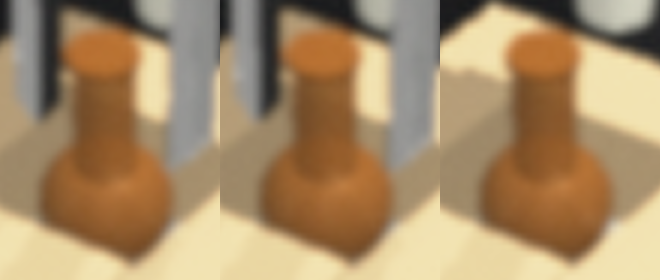

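```bash
python3 go.py 0.5295 0.0011 0.1 -0.995; python3 -m creep '{"hand":[-0.3,-0.3,-0.3,-0.3,-0.3,-0.3,-0.3,-0.3,-0.3,-0.3,-0.3,-0.3],"slide":[[0,-0.001,-0.002],[0,-0.001,-0.004],[0,-0.001,-0.004],[0,-0.001,-0.004],[0,-0.001,-0.004],[0,-0.001,-0.004],[0,-0.001,-0.004],[0,-0.001,-0.004],[0,-0.001,-0.004],[0,-0.001,-0.004],[0,-0.001,-0.004],[0,-0.001,-0.004]],"spin":[-7,-14,-21,-28,-35,-42,-49,-56,-63,-70,-77,-84]}' 5;  python3 -m creep '{"hand":[-0.3,-0.3,-0.3,-0.3,-0.3],"slide":[[0,0,0],[0,0,0],[0.01,0,0],[0.04,0,0],[0.06,0,0]],"spin":[-7,-14,-21,-28,-28]}' 5;python3 go.py 0.5295 0.0011 0.1 -0.995
```

```text
slide [ 0.0931 -0.0007 -0.0048] spin -112.61 or +-180
t 58.08 tcp [ 5.246e-01 -4.000e-04  1.931e-01] psi -2.9604 F [-0.7 -0.  -1. ] w 0.061 q6 1.32
time_s: 59.08
ee_pos: [0.5273, 0.0013, 0.1902]
eef_rot: [-1.71, 1.568, 3.085]
force: [0.1, 0.1, 0.7]
grip_width: 0.0615
time_s: 59.5
ee_pos: [0.5268, 0.0013, 0.1289]
eef_rot: [-2.192, 1.568, 3.094]
force: [0.8, 0.4, -0.4]
grip_width: 0.0608
slide [0.0289 0.0022 0.0017] spin -0.14 or +-180
t 59.5 tcp [0.5268 0.0013 0.1289] psi -0.9974 F [ 0.8  0.4 -0.4] w 0.0608 q6 -0.64
```

```bash
python3 -m creep '{"hand":[-0.3,-0.2,0,0.1,0.2,0.25,0.29,0.29,0.29],"slide":[[0.02,0.002,0.0015],[0.029,0.002,0.0015],[0.029,0.002,0.0015],[0.029,0.002,0.0015],[0.029,0.002,0.0015],[0.029,0.002,0.0015],[0.029,0.002,0.0015],[0.029,0.002,0.0015],[0.029,0.002,0.0015]],"spin":[0,0,0,0,0,0,0,0,0]}' 5;python3 go.py 0.5295 0.0011 0.1 -0.995; python3 snap.py 40 scene
```

```text
time_s: 60.25
ee_pos: [0.5306, 0.0011, 0.1036]
eef_rot: [0.944, 1.57, -0.062]
force: [0.5, 1.6, 0.3]
grip_width: 0.0331
slide [ 0.0036 -0.001  -0.0006] spin -0.61 or +-180
t 60.25 tcp [0.5306 0.0011 0.1036] psi -1.0056 F [0.5 1.6 0.3] w 0.0331 q6 -0.63
```

View pics/scene40.png

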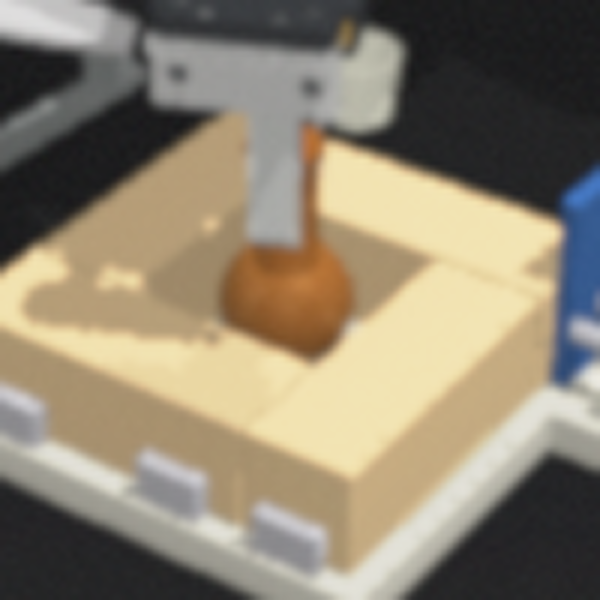

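```bash
python3 -m creep '{"hand":[0.29,0.28,0.28,0.28,0.28,0.28,0.28,0.28,0.28],"slide":[[0,-0.0015,0],[0,-0.0015,0],[0,-0.0008,0],[-0.01,-0.0008,0],[-0.022,-0.0008,0],[-0.034,-0.0008,0],[-0.05,-0.0008,0],[-0.075,-0.0008,0],[-0.1,-0.0008,0]],"spin":[0,0,0,0,0,0,0,0,0]}' 5;python3 go.py; python3 snap.py 41 scene
```

```text
time_s: 61.05
ee_pos: [0.5294, 0.0007, 0.2046]
eef_rot: [-2.131, 1.57, -3.137]
force: [-0.2, -0.6, 0.0]
grip_width: 0.0336
t 61.05 tcp [0.5294 0.0007 0.2046] psi -1.0056 F [-0.2 -0.6  0. ] w 0.0336 q6 -0.63
```

View pics/scene41.png

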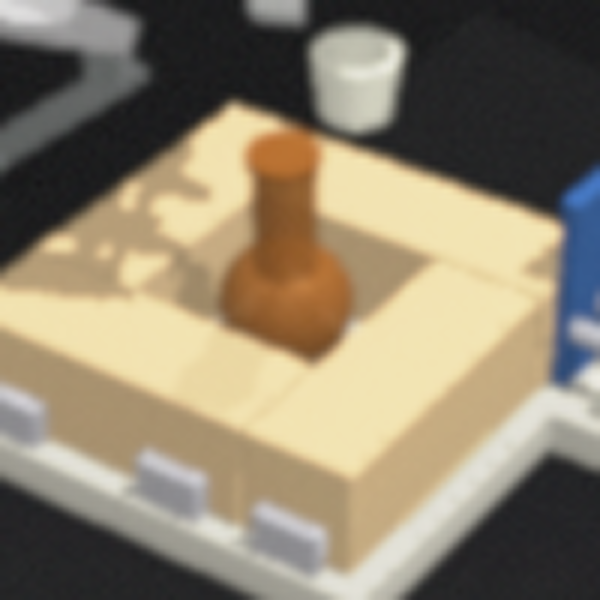

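```bash
python3 -m creep '{"hand":[-0.3,-0.3,-0.3,-0.3,-0.3,-0.3,0.2,0.6,1,1,1,1],"slide":[[0.01,0,0],[0.025,0,0],[0.035,0,0],[0.06,0,0],[0.09,0,0],[0.103,0,0],[0.105,0,0],[0.105,0,0],[0.105,0,0],[0.105,0,0],[0.105,0,0],[0.105,0,0]],"spin":[0,0,0,0,0,0,0,0,0,0,0,0]}' 12; python3 -m creep '{"hand":[1,1,1,1,1],"slide":[[-0.003,0,0],[-0.006,0,0],[-0.009,0,0],[-0.009,0,0],[-0.009,0,0]],"spin":[0,0,0,0,0]}' 15; python3 go.py 0.5295 0.0011 0.105 -1.0056; python3 snap.py 42 scene
```

```text
time_s: 62.1
ee_pos: [0.5303, 0.0007, 0.0991]
eef_rot: [0.955, 1.569, -0.051]
force: [0.9, 0.8, 3.9]
grip_width: 0.0314
time_s: 62.52
ee_pos: [0.5298, 0.0007, 0.1073]
eef_rot: [0.936, 1.571, -0.069]
force: [-0.6, -0.0, -1.4]
grip_width: 0.0309
slide [ 0.0023 -0.     -0.0005] spin 0.0 or +-180
t 62.52 tcp [0.5298 0.0007 0.1073] psi -1.0056 F [-0.6 -0.  -1.4] w 0.0309 q6 -0.63
```

View pics/scene42.png

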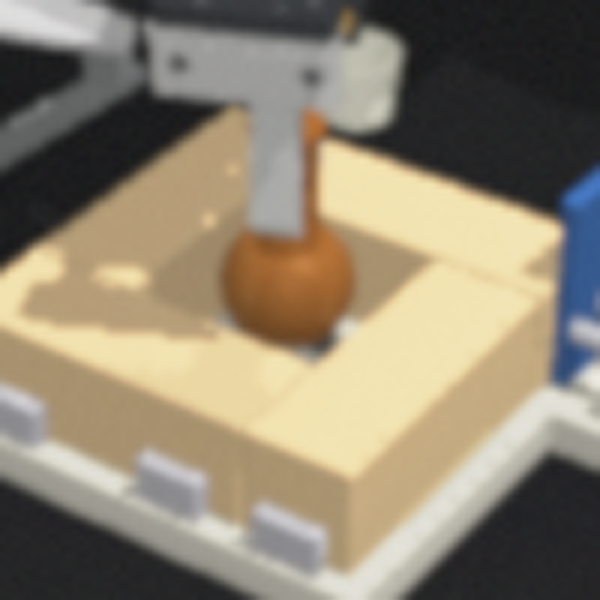

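```bash
python3 -m creep '{"hand":[1,1,1,1,1,1,1],"slide":[[0.002,0,-0.0003],[0.004,0,-0.0003],[0.006,0,-0.0003],[0.007,0,-0.0003],[0.0076,0,-0.0003],[0.008,0,-0.0003],[0.008,0,-0.0003]],"spin":[0,0,0,0,0,0,0]}' 15; python3 go.py; python3 snap.py 43 scene
```

```text
time_s: 63.15
ee_pos: [0.5299, 0.0009, 0.0995]
eef_rot: [0.86, 1.57, -0.146]
force: [0.2, 0.6, 3.2]
grip_width: 0.0307
t 63.15 tcp [0.5299 0.0009 0.0995] psi -1.0056 F [0.2 0.6 3.2] w 0.0307 q6 -0.63
```

View pics/scene43.png

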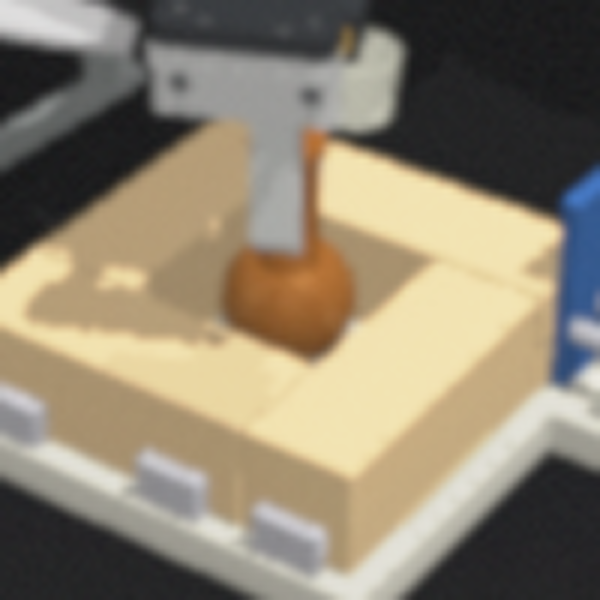

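```bash
python3 -m creep '{"hand":[0.33,0.31,0.29,0.25,0.15,0,-0.1,-0.1,-0.1,-0.1,-0.1,-0.1],"slide":[[0,0,0],[0,0,0],[0,0,0],[0,0,0],[0,0,0],[0,0,0],[0,0,0],[-0.01,0,0],[-0.03,0,0],[-0.06,0,0],[-0.09,0,0],[-0.11,0,0]],"spin":[0,0,0,0,0,0,0,0,0,0,0,0]}' 3; python3 snap.py 44 scene
```

```text
time_s: 64.2
ee_pos: [0.53, 0.001, 0.2128]
eef_rot: [0.932, 1.568, -0.074]
force: [1.3, 1.0, 0.2]
grip_width: 0.0514
```

View pics/scene44.png

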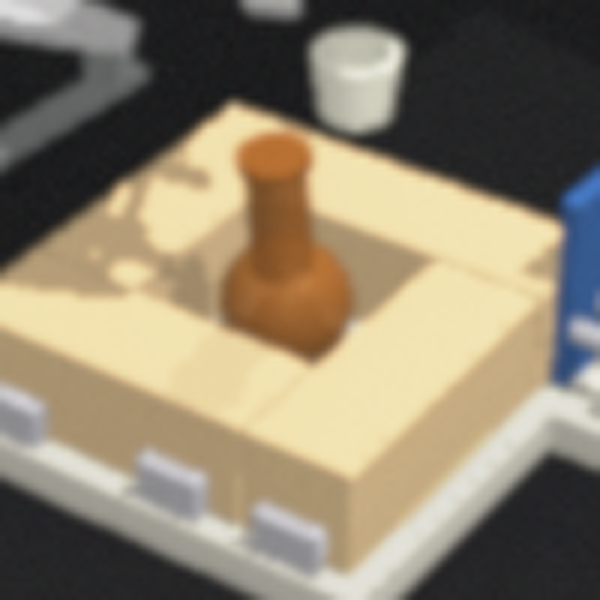

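```bash
python3 -m creep '{"hand":[-0.4,-0.4,-0.4,-0.4,-0.4,0,0.2,0.26,0.26,0.26,0.26,0.26],"slide":[[0.02,0.006,0],[0.045,0.006,0],[0.075,0.006,0],[0.1,0.006,0],[0.108,0.006,0],[0.108,0.006,0],[0.108,0.006,0],[0.108,0.003,0],[0.108,-0.001,0],[0.108,-0.004,0],[0.108,-0.007,0],[0.108,-0.01,0]],"spin":[0,0,0,0,0,0,0,0,0,0,0,0]}' 5; python3 snap.py 45 scene;  python3 go.py; python3 -m creep '{"hand":[0.26,0.26,0.26,0.26,0.26],"slide":[[0,0.002,0],[-0.012,0.003,0],[-0.03,0.003,0],[-0.06,0.003,0],[-0.09,0.003,0]],"spin":[0,0,0,0,0]}' 5; python3 snap.py 46 scene
```

```text
time_s: 65.25
ee_pos: [0.521, -0.0046, 0.1017]
eef_rot: [0.93, 1.57, -0.076]
force: [0.2, -0.7, 0.9]
grip_width: 0.0349
t 65.3 tcp [ 0.5207 -0.0048  0.1015] psi -1.0058 F [0.9 0.  1.5] w 0.0349 q6 -0.64
time_s: 65.72
ee_pos: [0.5233, -0.0027, 0.1918]
eef_rot: [-2.208, 1.569, 3.07]
force: [0.9, -0.2, -0.2]
grip_width: 0.0345
```

View pics/scene46.png

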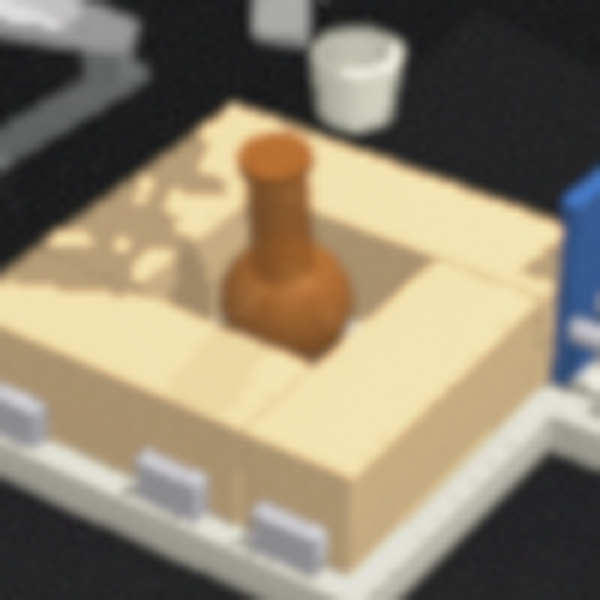

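View pics/scene45.png

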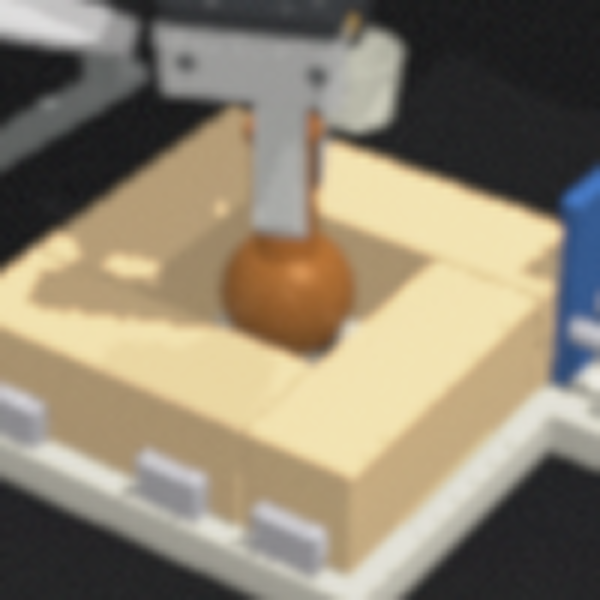

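```bash
python3 -m creep '{"hand":[-0.5,-0.5,-0.5,-0.5,-0.5,-0.5,1,1,1,1,1,1],"slide":[[0,0.0104,0],[0.01,0.0104,0],[0.02,0.0104,0],[0.045,0.0104,0],[0.075,0.0104,0],[0.09,0.0104,0],[0.092,0.0104,0],[0.092,0.0104,0],[0.092,0.0104,0],[0.092,0.0104,0],[0.092,0.0104,0],[0.092,0.0104,0]],"spin":[0,0,0,0,0,0,0,0,0,0,0,0]}' 15; python3 -m creep '{"hand":[1,1,1,1],"slide":[[-0.004,0,0],[-0.008,0,0],[-0.008,0,0],[-0.008,0,0]],"spin":[0,0,0,0]}'; python3 go.py 0.532 0.003 0.1 -1.0056
```

```text
time_s: 66.77
ee_pos: [0.5329, 0.0028, 0.0999]
eef_rot: [0.947, 1.569, -0.059]
force: [-0.3, 1.3, 0.2]
grip_width: 0.0342
time_s: 67.1
ee_pos: [0.5326, 0.0027, 0.1075]
eef_rot: [0.925, 1.57, -0.081]
force: [0.2, -0.0, -2.0]
grip_width: 0.0311
slide [ 0.0075 -0.0004 -0.0005] spin 0.0 or +-180
t 67.1 tcp [0.5326 0.0027 0.1075] psi -1.0056 F [ 0.2 -0.  -2. ] w 0.0311 q6 -0.63
```

```bash
python3 -m creep '{"hand":[1,1,1],"slide":[[0.0015,0,0],[0.003,0,0],[0.0035,0,0]],"spin":[0,0,0]}'; python3 go.py; python3 snap.py 47 scene
```

```text
time_s: 67.35
ee_pos: [0.5323, 0.0028, 0.1032]
eef_rot: [-2.152, 1.57, 3.126]
force: [0.5, -0.8, -2.0]
grip_width: 0.0312
t 67.35 tcp [0.5323 0.0028 0.1032] psi -1.0056 F [ 0.5 -0.8 -2. ] w 0.0312 q6 -0.63
```

View pics/scene47.png

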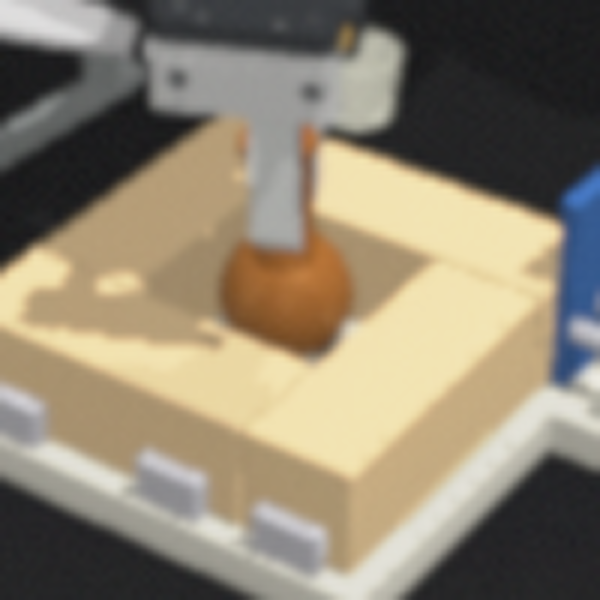

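```bash
python3 -m creep '{"hand":[1,1,1,1,0.29,0.26,0.2,0,-0.2,-0.2,-0.2,-0.2],"slide":[[0.0015,0,0],[0.003,0,0],[0.0038,0,0],[0.0038,0,0],[0.0038,0,0],[0.0038,0,0],[0.0038,0,0],[0.0038,0,0],[0.0038,0,0],[-0.015,0,0],[-0.045,0,0],[-0.085,0,0]],"spin":[0,0,0,0,0,0,0,0,0,0,0,0]}' 10; python3 snap.py 48 scene;python3 go.py
```

```text
time_s: 68.4
ee_pos: [0.5313, 0.0028, 0.1877]
eef_rot: [-2.193, 1.566, 3.085]
force: [-0.4, 0.1, 0.4]
grip_width: 0.0563
t 68.45 tcp [0.5344 0.0027 0.1972] psi -1.0056 F [1.2 0.4 8.2] w 0.0563 q6 -0.63
```

View pics/scene48.png

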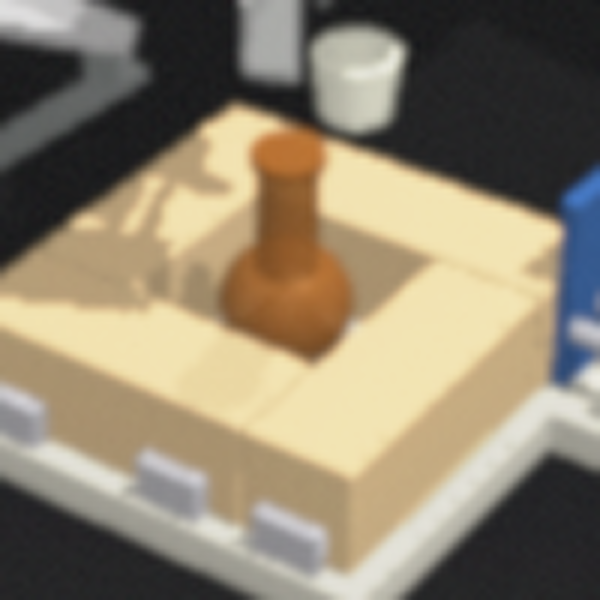

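Run:
```python
from station import ctrl
print(ctrl.hand_in()); print(ctrl.get_obs()['time_s'])
```

```text
the job is handed in; nothing more can be done
None
the job is handed in; nothing more can be done
```

I handed the job in at about 68.5 s of the 72 s allowed. The four bricks are in place, but the flask is not quite level, so that part may fail.

**Bricks:** The two rack bricks lie flat in places c and d. Brick d's +y end is held by the pushed-back jaw. In my last clear pictures from both cameras (about 51 s) all four seams were closed. The later scene-camera crops showed no change. Brick c first ended up on top of its steel stop. Dragging it off also pulled laid bricks a and b about 5–6 mm out of place. I pushed a, b and c back into contact before laying d.

**Flask:** It stands in the steel ring and is centred at the bulb to about 1 mm. It leans roughly 5–6°, with the lip about 8 mm off the axis towards world +x and +y. Friction locks the bulb in the ring, so it keeps whatever tilt it has when it settles. I re-seated it twice: the first re-seat made the lean worse, and the second only brought it back to about where it started. The last tilt reading came from the scene camera only. I stopped there because too little time was left for another try.

**Bystanders:** I didn't touch any of them on purpose, and a full view at about 51 s showed them where they had been. The gripper was well clear of everything at hand-in.

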